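# Load the condiment tray under the wire shelf, tall pieces last

## Task

Load the condiment tray: the low round sauce pot and the low oblong spice tin go in the back row, into the wells of their shapes under the wire shelf, and only when both are in, the tall pepper mill and the tall square oil bottle go into the round and the square well of the front row. Set each one down gently, do not drop it, fully down on the floor of its well; keep all four upright throughout, do not knock the wire shelf, and leave everything else on the counter where it is.

Things in the scene. Friction and masses are not known exactly. Their poses are not given: they have to be found in the camera images.
- tray: Fixed square steel tray, 210 x 210 mm, rim 14 mm high, base 4 mm thick. Origin at the centre of its underside; +x points from the front row (nearer the robot) to the back row, +y left, z up. It holds four grey inserts in two rows: well centres at x = -49 (front) and +49 mm (back), y = -47 and +47 mm. Which well of a row is left and which right varies.
- wire_shelf: Fixed wire shelf over the tray's back; same origin and axes as the tray. Flat wire grid (bars up to 8 mm thick) over x = 34 to 140, y = -108 to 108 mm, underside 234 mm above the counter; two 18 mm posts, 286 mm tall, at x = 140, y = +-108 mm, with a bar between at 278 mm. Back wells are not reachable straight from above: lean the tool, coming in from the front under the front bar.
- well_round_back: Fixed grey insert block, 90 x 92 x 15 mm, with one round well, 61 mm in diameter, 12 mm deep, mouth chamfered 2 mm, for the sauce pot. Origin at the centre of its underside, below the well's centre, 4 mm above the counter; well floor at z = 3 mm in this frame, top face at 15 mm. Axes parallel to the tray's. In the back row.
- well_oblong_back: Like the round one, but with an oblong well 69 mm (along its x) x 49 mm (along its y), 12 mm deep, floor at z = 3 mm, for the spice tin. Origin at the centre of its underside; axes parallel to the tray's. In the back row.
- well_round_front: Like the others, with a round well 65 mm in diameter, 12 mm deep, floor at z = 3 mm, for the pepper mill. Origin at the centre of its underside; axes parallel to the tray's. In the front row.
- well_square_front: Like the others, with a square well 51 x 51 mm, 12 mm deep, floor at z = 3 mm, for the oil bottle. Origin at the centre of its underside; axes parallel to the tray's. In the front row.
- sauce_pot: Low round closed steel pot, 56 mm in diameter, straight sides, 62 mm tall (the top 2 mm is a 40 mm disc), with a dark line round it. Loose, standing; about 0.2 kg. Origin at the centre of its underside, z up.
- spice_tin: Low oblong closed steel tin, 64 mm along its x, 44 mm along its y, 66 mm tall (the top 2 mm is a smaller raised lid), with a dark line round it. Loose, standing; about 0.22 kg. Origin at the centre of its underside, z up; starts with its x axis turned no more than 0.6 rad from the robot's forward direction.
- pepper_mill: Tall round wooden mill, 160 mm: base 60 mm in diameter up to 40 mm, narrower waist (42 mm at 55 to 85 mm), straight cylindrical head 50 mm in diameter from 100 to 150 mm, knob (14 mm) on top to 160 mm. Loose, standing; about 0.28 kg. Origin at the centre of its underside, z up.
- oil_bottle: Tall square steel oil bottle: body 46 x 46 mm up to 140 mm, then a neck and black cap (30 mm in diameter) to 162 mm. Loose, standing, at any yaw; about 0.35 kg. Origin at the centre of its underside, z up, x and y square to its sides.
- steel_cup: Bystander: open round steel cup, 60 mm across its rim, 75 mm tall, standing among the four pieces. Origin at the centre of its underside.
- jar_lid: Bystander: flat steel disc, 64 mm in diameter, 12 mm thick, lying on the counter. Origin at the centre of its underside.
- spoon: Bystander: steel spoon, 170 mm long, lying near the robot. Lies along its own x.
- deli_tub: Bystander: white open tub, 110 mm across, 100 mm tall, behind the pieces. Origin at the centre of its underside.
- mixing_bowl: Bystander: steel bowl, 150 mm across, 60 mm tall, behind the pieces. Origin at the centre of its underside.
- squeeze_bottle: Bystander: white round bottle, 60 mm in diameter, 160 mm tall, at the far right. Origin at the centre of its underside.
- pickle_jar: Bystander: glass jar with a steel lid, 70 mm in diameter, 90 mm tall, left of the tray. Origin at the centre of its underside.
Mind the look-alikes: they are no part of the job. What is shaped like the oil_bottle but orange is not meant.

How it is judged:
By the outcome, as a careful person would: the job done as asked, in the order asked, and still so for the second after the job is handed in, with the robot touching nothing.
It also fails if it takes over 72 s, if anything falls off the work surface, if the arm or the gripper's body presses on something with over 40 N, if the wrist force passes 120 N, or if a joint passes its speed limit or range.

## Robot

A 6-joint arm with a two-finger parallel gripper is mounted at the origin on the work surface. World frame = base frame: x ahead of the robot, y to its left, z up, the work surface at z = 0. Lengths are in m, angles in degrees, forces in N, time in s.
With the tool pointing down it reaches from about 0.425 to 0.95 m from the base axis. Payload 3.5 kg.
Tool frame: the origin (TCP) lies on the centre line of the jaws, within the pads' length; the fingertips stand 8 mm ahead of it and the grasp point (between the pads) lies 11 mm behind it; z points along the fingers, y is the direction in which the jaws open and shut (so a half turn about z gives the same grasp; the last joint's range is limited). The gripper opens to 85 mm and grips with 20 to 120 N. Pads are 22 mm wide; open, the fingers measure 114 mm over their backs; the gripper's body (76 mm by 85 mm) begins 54 mm behind the grasp point. The pads swing forward as they close: fully open they stand 13 mm farther back than shut.
Start: joints at [63.197, 16.404, 90.338, -0, 73.258, -8.594], TCP at [0.211, 0.641, 0.239] pointing down, gripper open.
Joint ranges: [-158.93, 158.93], [-51.34, 127.21], [12.03, 142.37], [-87.48, 267.48], [13.55, 161.25], [-162.69, 162.69]. Speed limits (degrees/s): [159.86, 159.86, 180, 180, 180, 180].

## Interface

Orientations are given as a 3x3 rotation matrix whose columns are the frame's x, y, z axes.
In Python, from bench import manip, optics gives the robot as it stands. The module is installed in compiled form; this text tells all that it offers.
- The arm moves only by the shell command python3 -m handwheel 'ROWS' [OPENING] [FORCE]. ROWS is JSON, a list of rows, each a list of 4 numbers: the shift along the world's x, y, z in mm, then the turn about the world's z in rad. A call has 1 to 20 rows; each row shifts and turns the pose as measured when the row begins; what a row does not reach is not made up. A row lasts 1/12 s, in which the tool goes at most 41.7 mm and 7.16 degrees, less where a joint would pass 70% of its speed; a pose out of reach is approached as far as the arm can. A call with a gripper value outside its range is refused whole. OPENING is the opening in per cent of the stroke, from 0 (shut) to 100 (fully open), set as the call begins (- or left out, the last holds). The fingers move at their own pace and stop on an object; FORCE is the grip in N (left out, the last holds). Time passes only in rows, so rows that do not move let the fingers close. It gives the time, the measured TCP pose, the force and the opening at its end, in the units of the state.
- manip.read_state(): the state, without advancing time (a new reading comes with each control period).
- optics.read_camera(name): name is "scene" or "top" or "wrist"; returns the picture (420x560x3 uint8, red, green, blue); there is no depth.
- optics.calibration(name): a dict with "fx", "fy", "cx", "cy" (pixels), "R" (3x3) and "t" (3): a world point X has camera coordinates R X + t; the wrist camera has in their place "tool_from_camera" (4x4, takes a point from camera to tool coordinates, whose origin is the TCP and whose axes are the flange's). Camera axes: x right, y down, z forward; pixel columns grow to the right and rows downward; lengths in m; the calibration is good to about 2 mm. The wrist camera is an equidistant fisheye: a pixel r from the principal point sees the ray r / f radians off the axis. A picture is of the moment at which its call begins: read the wrist's pose just before it. calibration takes no time and is no camera call.
- manip.job_done(): hands the job in, once; it reports no verdict.
The state is a dict: "t": time; "joint_pos": joint angles; "qd": joint speeds; "joint_efforts": joint torques, N m; "tcp_pos": TCP position; "tool_rot": TCP orientation; "contact_force": force on the tool from outside, world axes, zero at the start; "torque": the same for the moment, N m; "gripper_width": finger opening in m.
Only numpy, scipy, OpenCV 4.12 (cv2) and the standard library are available. Lean on these libraries where they do the work, as an engineer would, in place of code of your own. Each camera call takes 0.05 s, during which the arm holds its last target.

## Working session

There is one attempt and no reset: what is moved stays moved. The work goes in short steps, Python scripts to look and compute and a shell command to move; the robot and the scene stay as the last step left them, time stands still between calls to the robot, and variables do not carry over. Pictures are saved under pics/ and viewed, and the job is handed in when it is done.

```bash
ls -la; mkdir -p pics; python3 - <<'E'
from bench import manip, optics
import cv2, numpy as np
s=manip.read_state()
for k,v in s.items(): print(k,np.round(v,4).tolist())
for n in ["scene","top","wrist"]:
    c=optics.calibration(n); print(n,{k:np.round(v,4).tolist() for k,v in c.items()})
    im=optics.read_camera(n); cv2.imwrite(f"pics/{n}0.png",im[:,:,::-1])
E
```

```text
total 12
drwxr-xr-x  3 agent agent 4096 Dec  6 04:28 .
drwxr-xr-x 23 root  root  4096 Dec  6 04:28 ..
drwxr-xr-x  2 agent agent 4096 Dec  6 04:28 pics
t 0.0
joint_pos [63.1974, 16.4551, 90.4235, 0.0013, 73.257, -8.5961]
qd [-0.0085, 0.0584, -0.0604, -0.0207, -0.0621, 0.0017]
joint_efforts [0.0014, -40.5988, -29.2628, -0.0001, 0.0059, -0.0]
tcp_pos [0.2106, 0.6406, 0.2379]
tool_rot [[-0.9499, 0.3124, -0.0011], [0.3124, 0.9499, -0.0021], [0.0004, -0.0023, -1.0]]
contact_force [0.3251, -1.1598, -0.0427]
torque [-0.004, -0.018, -0.0148]
gripper_width 0.0855
scene {'fx': 471.8408, 'fy': 471.8408, 'cx': 278.313, 'cy': 204.7383, 'R': [[0.1092, 0.9939, -0.0149], [0.5659, -0.0744, -0.8211], [-0.8172, 0.0812, -0.5706]], 't': [-0.0626, -0.2712, 1.7281]}
top {'fx': 434.3219, 'fy': 434.3219, 'cx': 277.902, 'cy': 208.0998, 'R': [[0.0134, -0.9998, 0.0134], [-0.9961, -0.0146, -0.0875], [0.0877, -0.0121, -0.9961]], 't': [-0.0256, 0.537, 1.3169]}
wrist {'fx': 325.1923, 'fy': 325.1923, 'cx': 276.9271, 'cy': 211.5548, 'tool_from_camera': [[0.0005, -0.9632, -0.2688, 0.0683], [1.0, 0.0004, 0.0001, 0.0006], [0.0, -0.2688, 0.9632, -0.133], [0.0, 0.0, 0.0, 1.0]]}
```

View pics/scene0.png

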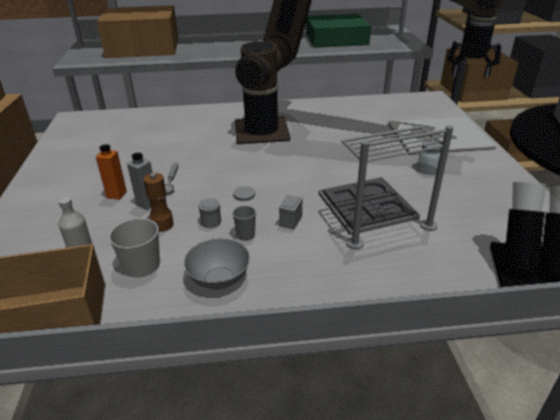

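View pics/top0.png

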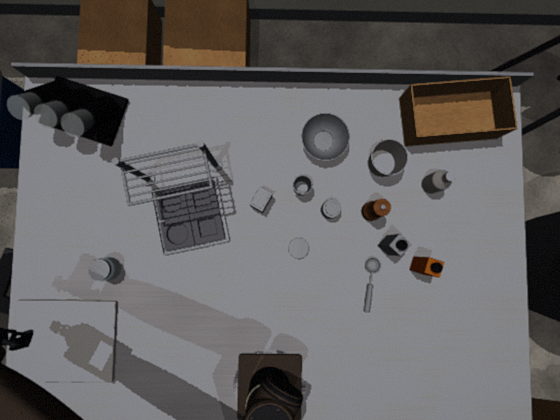

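View pics/wrist0.png

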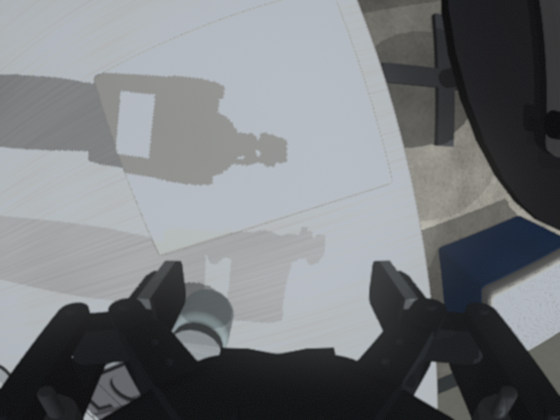

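```bash
cat > h.py <<'E'
import numpy as np, cv2
from bench import manip, optics
def ray(n,px,T=None):
    c=optics.calibration(n); u,v=px
    if n!="wrist":
        d=np.array([(u-c["cx"])/c["fx"],(v-c["cy"])/c["fy"],1.]); R=np.array(c["R"]);t=np.array(c["t"])
        return -R.T@t, R.T@d
    a=np.array([(u-c["cx"])/c["fx"],(v-c["cy"])/c["fy"]]); th=np.hypot(*a)
    d=np.array([*(a/(th+1e-12)*np.sin(th)),np.cos(th)])
    M=np.array(c["tool_from_camera"]); p,R=T
    return R@M[:3,3]+p, R@(M[:3,:3]@d)
def onz(n,px,z,T=None):
    o,d=ray(n,px,T); return o+d*(z-o[2])/d[2]
def proj(n,X,T=None):
    c=optics.calibration(n); X=np.array(X,float)
    if n!="wrist":
        q=np.array(c["R"])@X+np.array(c["t"]); return np.array([c["fx"]*q[0]/q[2]+c["cx"],c["fy"]*q[1]/q[2]+c["cy"]])
    M=np.array(c["tool_from_camera"]); p,R=T
    q=M[:3,:3].T@(R.T@(X-p)-M[:3,3]); th=np.arctan2(np.hypot(q[0],q[1]),q[2]); h=np.hypot(q[0],q[1])
    return np.array([c["fx"]*th*q[0]/h+c["cx"],c["fy"]*th*q[1]/h+c["cy"]])
def pose():
    s=manip.read_state(); return np.array(s["tcp_pos"]),np.array(s["tool_rot"])
def snap(n,f):
    T=pose(); im=optics.read_camera(n)[:,:,::-1].copy(); cv2.imwrite("pics/"+f,im); np.savez("pics/"+f[:-4]+".npz",p=T[0],R=T[1]); return im,T
def load(f):
    z=np.load("pics/"+f[:-4]+".npz"); return cv2.imread("pics/"+f),(z["p"],z["R"])
E
python3 - <<'E'
import cv2
im=cv2.imread("pics/top0.png")
a=cv2.resize(im[180:320,230:460],None,fx=3.4,fy=3.4,interpolation=3); a=cv2.convertScaleAbs(a,alpha=1.8); cv2.imwrite("pics/c1.png",a)
a=cv2.resize(im[135:265,110:250],None,fx=4.5,fy=4.5,interpolation=3); a=cv2.convertScaleAbs(a,alpha=2.2); cv2.imwrite("pics/c2.png",a)
from h import *
for p in [(262,200,.066),(332,208,.06),(377,209,.15),(400,245,.16),(434,267,.16),(303,185,.075),(298,247,.01),(190,217,.01),(105,268,.09)]:
    print(p,onz("top",p[:2],p[2]).round(3))
E
```

```text
(262, 200, 0.066) [0.557 0.03  0.066]
(332, 208, 0.06) [ 0.537 -0.18   0.06 ]
(377, 209, 0.15) [ 0.528 -0.294  0.15 ]
(400, 245, 0.16) [ 0.428 -0.355  0.16 ]
(434, 267, 0.16) [ 0.369 -0.448  0.16 ]
(303, 185, 0.075) [ 0.603 -0.091  0.075]
(298, 247, 0.01) [ 0.419 -0.082  0.01 ]
(190, 217, 0.01) [0.507 0.254 0.01 ]
(105, 268, 0.09) [0.351 0.479 0.09 ]
```

View pics/c1.png

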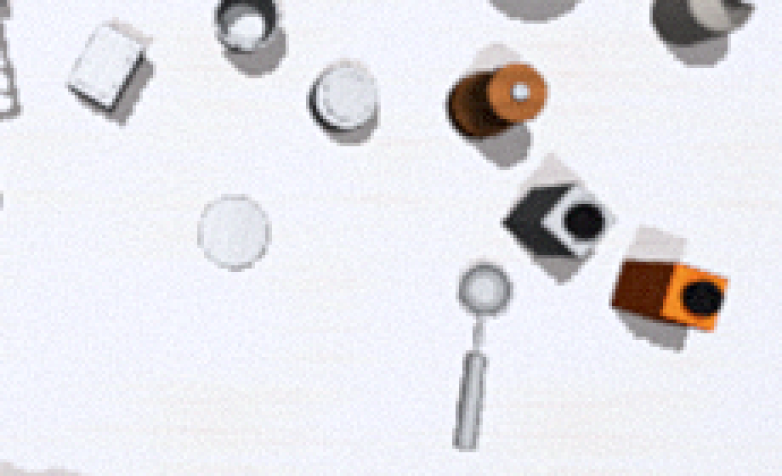

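View pics/c2.png

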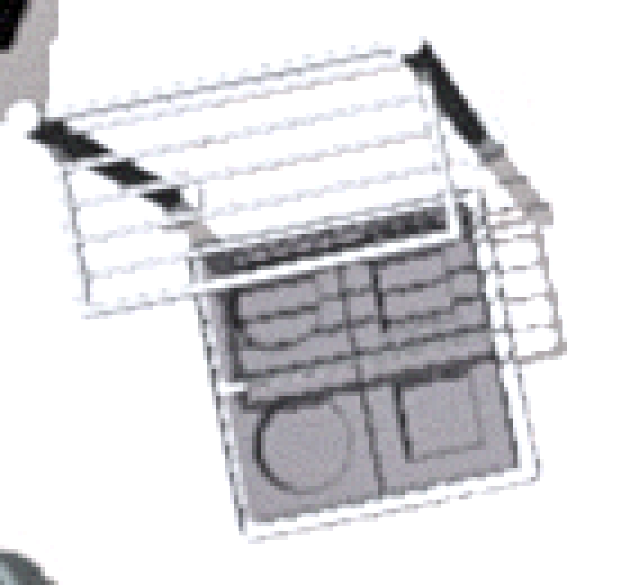

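```bash
python3 -m handwheel '[[0,0,38,0],[0,0,38,0],[5,-8,38,0],[15,-20,25,0],[20,-28,0,0],[24,-34,0,0],[24,-34,0,0],[24,-34,0,0],[24,-34,0,0],[24,-34,0,0],[24,-34,0,0],[0,0,0,0]]' 100 40; python3 -c "
from h import *
im,T=snap('wrist','w1.png'); print(T); print(np.round(manip.read_state()['joint_pos'],3))"
```

```text
t: 1.15
tcp_pos: [0.3924, 0.371, 0.3756]
tool_rot: [[-0.953, 0.304, -0.004], [0.304, 0.952, -0.014], [-0.001, -0.014, -1.0]]
contact_force: [0.8, 0.5, 0.2]
gripper_width: 0.0854
(array([0.39241584, 0.37095071, 0.37558864]), array([[-9.52512303e-01,  3.04478416e-01, -3.63402837e-03],
       [ 3.04499353e-01,  9.52415658e-01, -1.35852269e-02],
       [-6.75302845e-04, -1.40466550e-02, -9.99901113e-01]]))
[ 33.059  -4.6    99.055  -0.4    86.155 -39.242]
```

View pics/w1.png

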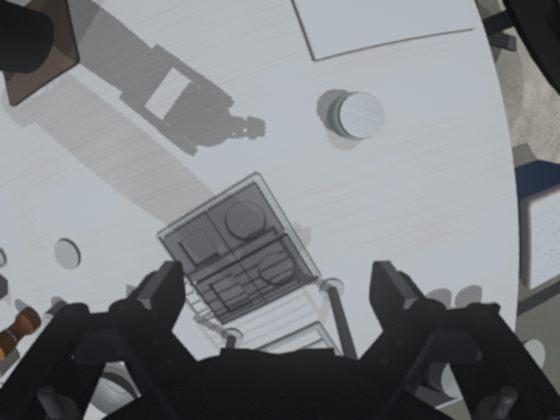

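```bash
python3 -c "
import cv2
im=cv2.imread('pics/w1.png')
a=cv2.resize(im[165:330,150:330],None,fx=4,fy=4,interpolation=2); a=cv2.convertScaleAbs(a,alpha=1.5); cv2.imwrite('pics/c3.png',a[:600])"
```

```text
(no output)
```

View pics/c3.png

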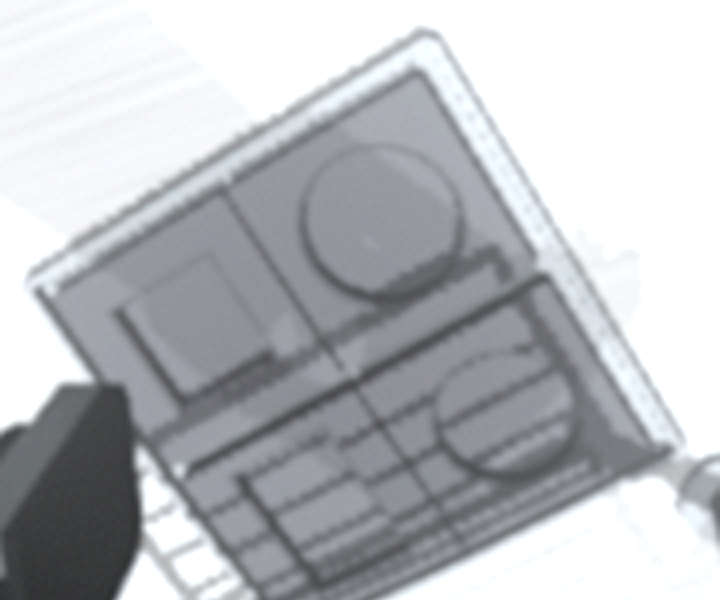

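```bash
python3 - <<'E'
from h import *
im,T=load('w1.png')
f=lambda c:((c[0]+.5)/4-.5+150,(c[1]+.5)/4-.5+165)
P={}
for n,c,z in [("FL",(425,32),.014),("FR",(32,278),.014),("BL",(682,442),.014),("rf",(382,223),.018),("rb",(506,416),.018),("sqf",(198,328),.018),("seamF",(228,183),.019),("seamB",(462,548),.019)]:
    P[n]=onz("wrist",f(c),z,T); print(n,P[n].round(4))
for a,b in [("FR","FL"),("FL","BL"),("rf","rb"),("seamF","seamB")]:
    d=P[b]-P[a]; print(a,b,np.linalg.norm(d[:2]).round(4),np.degrees(np.arctan2(d[1],d[0])).round(2))
print((P["FR"]+P["BL"])/2)
E
```

```text
FL [0.3887 0.3335 0.014 ]
FR [0.4348 0.1398 0.014 ]
BL [0.5868 0.3814 0.014 ]
rf [0.4554 0.2933 0.018 ]
rb [0.5503 0.3146 0.018 ]
sqf [0.4755 0.2042 0.018 ]
seamF [0.421  0.2398 0.019 ]
seamB [0.6057 0.2767 0.019 ]
FR FL 0.1991 103.36
FL BL 0.2037 13.61
rf rb 0.0973 12.62
seamF seamB 0.1884 11.28
[0.51075741 0.26059885 0.014     ]
```

```bash
python3 -m handwheel '[[24,-34,0,0],[24,-34,0,0],[24,-34,0,0],[24,-34,0,0],[24,-34,0,0],[24,-34,0,0],[24,-34,0,0],[24,-34,0,0],[24,-34,0,0],[24,-34,0,0],[24,-34,0,0],[24,-34,0,0],[24,-34,0,0],[24,-34,0,0],[24,-34,0,0],[24,-34,0,0],[24,-32,0,0],[28,-24,0,0],[38,-13,0,0],[38,-13,0,0]]'; python3 -c "
from h import *
print(np.round(manip.read_state()['joint_pos'],3))
im,T=snap('wrist','w2.png')"
```

```text
t: 2.87
tcp_pos: [0.8877, -0.2425, 0.3677]
tool_rot: [[-0.962, 0.274, -0.016], [0.274, 0.962, 0.004], [0.017, -0.0, -1.0]]
contact_force: [1.4, -0.1, 0.5]
gripper_width: 0.0855
[-21.544  53.349  24.111  -0.112 103.494 -95.675]
```

View pics/w2.png

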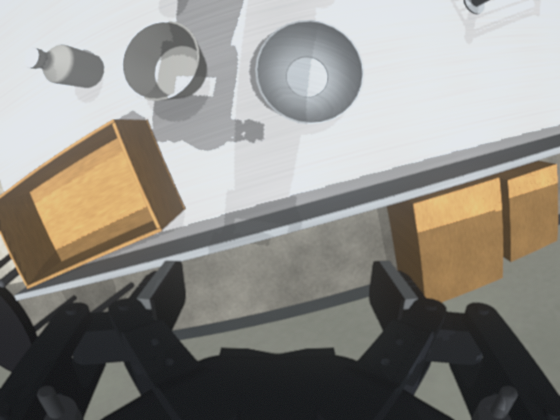

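```bash
python3 -m handwheel '[[40,-11,0,0],[40,-11,0,0],[40,-11,0,0],[40,-11,0,0],[40,-11,0,0],[40,-11,0,0]]'; python3 -c "
from h import *
print(np.round(manip.read_state()['joint_pos'],3))"
```

```text
t: 3.42
tcp_pos: [0.9536, -0.2511, 0.2531]
tool_rot: [[-0.963, 0.267, 0.024], [0.267, 0.964, 0.005], [-0.022, 0.011, -1.0]]
contact_force: [0.3, -0.1, -0.4]
gripper_width: 0.0854
[-20.809  67.36   12.196   0.757  99.266 -95.185]
```

```bash
python3 -m handwheel '[[30,-8,27,0],[30,-8,27,0],[30,-8,27,0],[30,-8,27,0],[30,-8,27,0],[30,-8,27,0]]'; python3 -c "
from h import *
print(np.round(manip.read_state()['joint_pos'],3))"
```

```text
t: 3.92
tcp_pos: [0.9529, -0.2442, 0.3524]
tool_rot: [[-0.956, 0.261, 0.136], [0.261, 0.965, -0.021], [-0.137, 0.016, -0.99]]
contact_force: [0.7, -0.9, 0.5]
gripper_width: 0.0856
[-20.667  61.673  12.031   1.663  98.541 -95.096]
```

```bash
python3 -m handwheel '[[34,-9,22,0],[34,-9,22,0],[34,-9,22,0],[34,-9,22,0],[34,-9,22,0],[34,-9,22,0],[34,-9,22,0],[34,-9,22,0]]'; python3 -c "
from h import *
print(np.round(manip.read_state()['joint_pos'],3))"
```

```text
t: 4.58
tcp_pos: [0.9715, -0.2511, 0.4357]
tool_rot: [[-0.906, 0.261, 0.333], [0.251, 0.965, -0.074], [-0.341, 0.017, -0.94]]
contact_force: [-0.6, 0.1, -0.1]
gripper_width: 0.0855
[-20.958  57.271  12.069   2.873  90.908 -95.085]
```

```bash
python3 -m handwheel '[[34,-9,22,0],[34,-9,22,0],[34,-9,22,0],[34,-9,22,0],[0,0,0,0]]'; python3 -c "
from h import *
print(np.round(manip.read_state()['joint_pos'],3))"
```

```text
t: 5.0
tcp_pos: [0.9844, -0.2551, 0.4655]
tool_rot: [[-0.867, 0.261, 0.425], [0.243, 0.965, -0.098], [-0.436, 0.018, -0.9]]
contact_force: [-0.2, -0.3, -0.1]
gripper_width: 0.0854
[-21.059  56.026  12.037   3.515  86.32  -95.111]
```

```bash
python3 -m handwheel '[[-36,7,-14,0],[-36,7,-14,0],[-36,7,-14,0],[-36,7,-14,0],[-36,7,-14,0],[-36,7,-14,0],[-36,7,-14,0],[-36,7,-14,0],[-36,7,-14,0],[-36,7,-14,0],[-36,7,-14,0],[-36,7,-14,0],[-30,7,-14,0],[0,0,0,0]]'; python3 -c "
from h import *
print(np.round(manip.read_state()['joint_pos'],3))
im,T=snap('wrist','w3.png')"
```

```text
t: 6.17
tcp_pos: [0.5428, -0.1658, 0.2689]
tool_rot: [[-0.874, 0.26, 0.41], [0.245, 0.965, -0.09], [-0.42, 0.022, -0.907]]
contact_force: [-0.2, 0.5, -0.9]
gripper_width: 0.0851
[ -30.476  -11.187  118.18     9.861   49.672 -109.957]
```

View pics/w3.png

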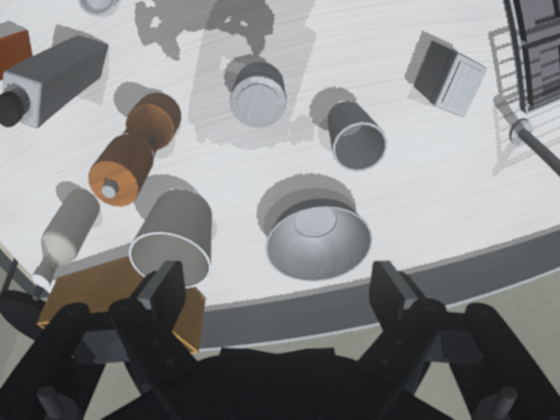

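```bash
python3 -c "
import cv2
im=cv2.imread('pics/w3.png')
a=cv2.resize(im[50:140,215:305],None,fx=6,fy=6,interpolation=2); b=cv2.resize(im[25:125,405:495],None,fx=5.4,fy=5.4,interpolation=2)
import numpy as np
c=np.zeros((560,800,3),np.uint8); 
a=cv2.resize(a,(400,400));b=cv2.resize(b,(360,400)); c[:400,:400]=a; c[:400,400:760]=b
cv2.imwrite('pics/c4.png',cv2.convertScaleAbs(c[:400],alpha=1.3))"
```

```text
(no output)
```

View pics/c4.png

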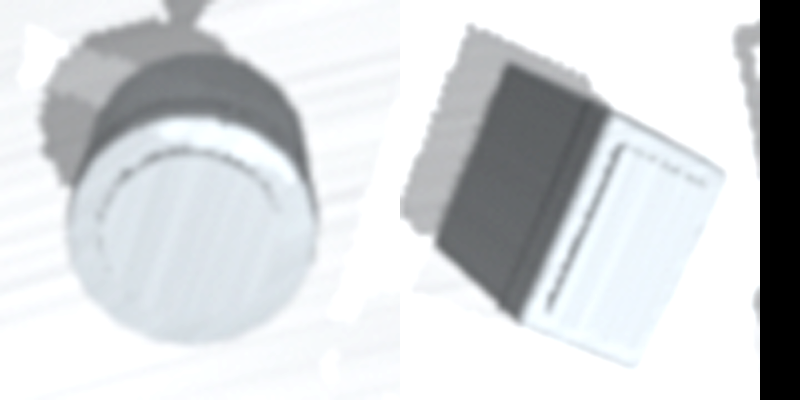

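```bash
python3 - <<'E'
from h import *
im,T=load('w3.png')
f=lambda c:(215+(c[0]+.5)/4.444-.5,50+(c[1]+.5)/4.444-.5)
for c in [(67,228),(318,228),(192,115),(192,344),(192.5,229.5)]: print(onz("wrist",f(c),.060,T).round(4))
g=lambda c:(405+(c[0]-400+.5)/4-.5,25+(c[1]+.5)/4-.5)
Q=[onz("wrist",g(c),.064,T) for c in [(605,108),(725,175),(632,367),(521,322)]]
for i in range(4):
    d=Q[(i+1)%4]-Q[i]; print(Q[i].round(4),np.linalg.norm(d).round(4),np.degrees(np.arctan2(d[1],d[0])).round(1))
print(np.mean(Q,0).round(4))
c=optics.calibration("wrist")
print("top pot",onz("top",(331.5,208),.06).round(4),onz("top",(262,199.5),.065).round(4))
p,R=T; print("grasp pt",(p+R@[0,0,-.011]).round(4))
E
```

```text
[ 0.5277 -0.204   0.06  ]
[ 0.5432 -0.1512  0.06  ]
[ 0.5105 -0.1702  0.06  ]
[ 0.5631 -0.1859  0.06  ]
[ 0.5361 -0.1777  0.06  ]
[0.5226 0.028  0.064 ] 0.0436 59.9
[0.5445 0.0657 0.064 ] 0.0611 -29.0
[0.5979 0.036  0.064 ] 0.0401 -118.7
[0.5786 0.0009 0.064 ] 0.0623 154.1
[0.5609 0.0327 0.064 ]
top pot [ 0.5368 -0.1788  0.06  ] [0.5588 0.0304 0.065 ]
grasp pt [ 0.5383 -0.1648  0.2789]
```

```bash
python3 -m handwheel '[[0,-4,-25,0],[0,-4,-35,0],[-1,-4,-35,0],[-1,-2,-35,0],[0,0,-20,0],[0,0,0,0]]'; cat > st.py <<'E'
from h import *
s=manip.read_state(); p,R=pose(); print("t",round(s["t"],2),"grasp",(p+R@[0,0,-.011]).round(4),"j",np.round(s["joint_pos"],1),"F",np.round(s["contact_force"],1),"w",round(s["gripper_width"],4))
print("tilt %.1f dir %.1f heading %.2f roll %.2f"%(np.degrees(np.arccos(-R[2,2])),np.degrees(np.arctan2(R[1,2],R[0,2])),np.degrees(np.arctan2(-R[0,1],R[1,1])),np.degrees(np.arcsin(R[2,1]))))
E
python3 st.py
```

```text
t: 6.72
tcp_pos: [0.5529, -0.187, 0.132]
tool_rot: [[-0.859, 0.262, 0.44], [0.238, 0.965, -0.108], [-0.453, 0.012, -0.891]]
contact_force: [-0.6, -0.3, -0.7]
gripper_width: 0.0854
t 6.72 grasp [ 0.5481 -0.1858  0.1418] j [ -32.1    0.   123.9   15.8   31.3 -118.5] F [-0.6 -0.3 -0.7] w 0.0854
tilt 26.9 dir -13.8 heading -15.17 roll 0.68
```

```bash
python3 -m handwheel '[[-6,4,-10,0],[-6,4,-15,0],[0,0,-15,0],[0,0,0,0]]'; python3 st.py
```

```text
t: 7.05
tcp_pos: [0.5467, -0.1818, 0.0976]
tool_rot: [[-0.854, 0.261, 0.45], [0.235, 0.965, -0.114], [-0.464, 0.008, -0.886]]
contact_force: [0.1, 0.3, -0.7]
gripper_width: 0.0853
t 7.05 grasp [ 0.5417 -0.1805  0.1074] j [ -31.9    2.2  126.1   18.6   26.3 -121.6] F [ 0.1  0.3 -0.7] w 0.0853
tilt 27.7 dir -14.2 heading -15.14 roll 0.48
```

```bash
python3 -m handwheel '[[-4,2,-20,0],[-3,1,-20,0],[0,0,-18,0],[0,0,0,0]]'; python3 st.py; python3 -c "
from h import *
snap('wrist','w4.png')"
```

```text
t: 7.38
tcp_pos: [0.5473, -0.1824, 0.0491]
tool_rot: [[-0.846, 0.26, 0.466], [0.229, 0.966, -0.123], [-0.482, 0.003, -0.876]]
contact_force: [-0.9, 0.5, -1.7]
gripper_width: 0.0855
t 7.38 grasp [ 0.5422 -0.181   0.0587] j [ -32.     7.6  127.3   25.7   19.2 -129.3] F [-0.9  0.5 -1.7] w 0.0855
tilt 28.8 dir -14.8 heading -15.08 roll 0.17
```

View pics/w4.png

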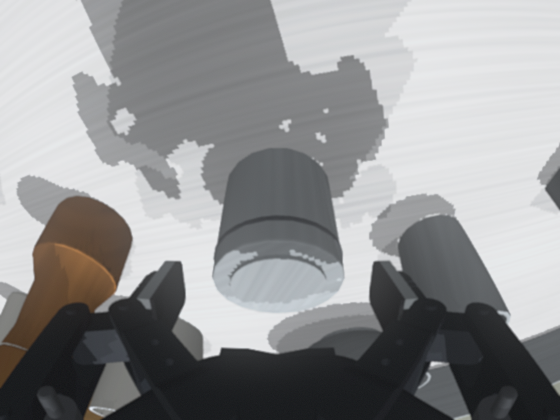

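```bash
python3 -m handwheel '[[-4,1,-8,0],[-3,1,-6,0],[0,0,0,0]]'; python3 st.py
```

```text
t: 7.68
tcp_pos: [0.5469, -0.1839, 0.0447]
tool_rot: [[-0.839, 0.26, 0.478], [0.225, 0.966, -0.13], [-0.495, -0.002, -0.869]]
contact_force: [-0.3, -0.3, 0.8]
gripper_width: 0.0851
t 7.68 grasp [ 0.5416 -0.1825  0.0543] j [ -32.2    8.   127.7   28.5   17.6 -132.4] F [-0.3 -0.3  0.8] w 0.0851
tilt 29.7 dir -15.2 heading -15.06 roll -0.09
```

```bash
python3 -m handwheel '[[-4,2,25,0],[-3,2,25,0],[0,0,10,0.1],[0,0,0,0.12],[0,0,0,0.12],[0,0,0,0.12],[0,0,0,0.05],[0,0,0,0]]'; python3 st.py
```

```text
t: 8.35
tcp_pos: [0.5522, -0.1738, 0.1317]
tool_rot: [[-0.852, -0.218, 0.476], [-0.196, 0.976, 0.095], [-0.486, -0.012, -0.874]]
contact_force: [-0.9, -0.3, 1.0]
gripper_width: 0.0853
t 8.35 grasp [ 0.5469 -0.1749  0.1414] j [ -36.4    1.   123.4   33.8   40.2 -162.4] F [-0.9 -0.3  1. ] w 0.0853
tilt 29.1 dir 11.3 heading 12.57 roll -0.69
```

```bash
python3 -m handwheel '[[0,0,0,-0.12],[0,0,0,-0.12],[0,0,0,-0.12],[0,0,0,-0.12],[0,0,0,-0.12],[-2,0,0,-0.12],[-4,0,0,-0.12],[-4,0,0,-0.12],[0,0,0,-0.06],[0,0,0,0]]'; python3 st.py
```

```text
t: 9.18
tcp_pos: [0.5476, -0.1767, 0.1408]
tool_rot: [[-0.713, 0.581, 0.393], [0.498, 0.814, -0.299], [-0.493, -0.018, -0.87]]
contact_force: [-0.4, 0.7, 0.2]
gripper_width: 0.0855
t 9.18 grasp [ 0.5433 -0.1734  0.1503] j [-25.5  -1.7 125.1 -12.4  28.1 -70.9] F [-0.4  0.7  0.2] w 0.0855
tilt 29.6 dir -37.3 heading -35.50 roll -1.02
```

```bash
python3 -m handwheel '[[-3,-2,0,-0.12],[-3,-2,-12,-0.12],[-2,-1,-25,0],[-2,0,-25,0],[-2,0,-18,0],[0,0,0,0]]'; python3 st.py
```

```text
t: 9.68
tcp_pos: [0.5403, -0.1813, 0.0682]
tool_rot: [[-0.606, 0.718, 0.342], [0.617, 0.696, -0.368], [-0.502, -0.011, -0.865]]
contact_force: [-1.8, -0.3, -0.5]
gripper_width: 0.0857
t 9.68 grasp [ 0.5365 -0.1773  0.0777] j [-23.9   6.4 126.3 -31.5  22.1 -41.4] F [-1.8 -0.3 -0.5] w 0.0857
tilt 30.2 dir -47.0 heading -45.90 roll -0.65
```

```bash
python3 -m handwheel '[[-1,0,-16,0],[-1,0,-16,0],[0,0,-6,0],[0,0,0,0]]'; python3 st.py
```

```text
t: 10.02
tcp_pos: [0.5406, -0.1828, 0.0333]
tool_rot: [[-0.605, 0.716, 0.348], [0.614, 0.698, -0.369], [-0.507, -0.01, -0.862]]
contact_force: [0.0, 0.7, 0.5]
gripper_width: 0.0851
t 10.02 grasp [ 0.5368 -0.1787  0.0428] j [-24.1  10.6 126.6 -38.9  18.  -33.9] F [0.  0.7 0.5] w 0.0851
tilt 30.5 dir -46.6 heading -45.71 roll -0.55
```

```bash
python3 -m handwheel '[[0,0,0,0],[0,0,0,0],[0,0,0,0],[0,0,0,0],[0,0,0,0],[0,0,0,0]]' 0 40; python3 st.py; python3 -c "
from h import *
snap('wrist','w5.png')"
```

```text
t: 10.52
tcp_pos: [0.5432, -0.1841, 0.0388]
tool_rot: [[-0.602, 0.716, 0.354], [0.612, 0.698, -0.371], [-0.513, -0.008, -0.859]]
contact_force: [0.1, 0.3, -2.2]
gripper_width: 0.0549
t 10.52 grasp [ 0.5393 -0.18    0.0482] j [-24.1  10.2 126.4 -38.5  18.2 -34.4] F [ 0.1  0.3 -2.2] w 0.0549
tilt 30.9 dir -46.4 heading -45.70 roll -0.43
```

View pics/w5.png

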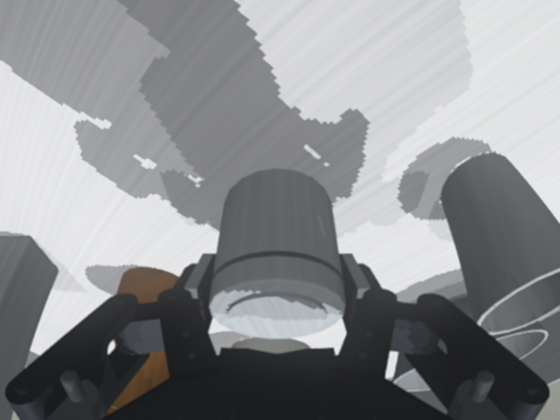

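```bash
python3 -m handwheel '[[0,0,15,0],[0,0,30,0],[-3,0,35,0],[-6,15,35,0],[-6,25,20,0],[-6,38,0,0],[-6,38,0,0],[-6,38,0,0],[-6,38,0,0],[0,20,0,0]]'; python3 st.py; python3 -c "
from h import *
snap('wrist','w6.png')"
```

```text
t: 11.4
tcp_pos: [0.4976, 0.0332, 0.1793]
tool_rot: [[-0.595, 0.724, 0.349], [0.623, 0.69, -0.369], [-0.508, -0.002, -0.861]]
contact_force: [1.0, -0.2, -2.3]
gripper_width: 0.0548
t 11.4 grasp [0.4937 0.0372 0.1887] j [  2.9  -9.8 128.1 -32.7  45.6 -20.8] F [ 1.  -0.2 -2.3] w 0.0548
tilt 30.5 dir -46.5 heading -46.39 roll -0.09
```

View pics/w6.png

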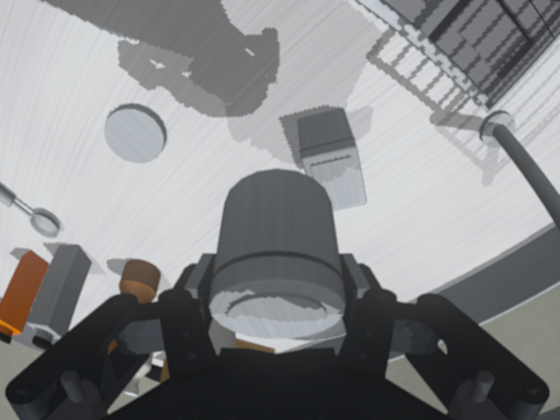

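```bash
python3 -m handwheel '[[-2,26,0,0.11],[-2,26,0,0.11],[-2,26,0,0.11],[-2,26,0,0.11],[-2,26,0,0.11],[-2,26,0,0.11],[-2,26,0,0.11],[-2,26,0,0.11],[-2,26,0,0.11],[-2,20,0,0.08],[0,0,0,0]]'; python3 st.py; python3 -c "
from h import *
snap('wrist','w7.png')"
```

```text
t: 12.37
tcp_pos: [0.4705, 0.3031, 0.1745]
tool_rot: [[-0.821, -0.317, 0.476], [-0.275, 0.949, 0.156], [-0.501, -0.003, -0.865]]
contact_force: [0.9, 0.2, -0.9]
gripper_width: 0.0549
t 12.37 grasp [0.4653 0.3014 0.184 ] j [ 23.6  -7.6 126.6  -5.2  31.1 -81.2] F [ 0.9  0.2 -0.9] w 0.0549
tilt 30.1 dir 18.2 heading 18.47 roll -0.15
```

View pics/w7.png

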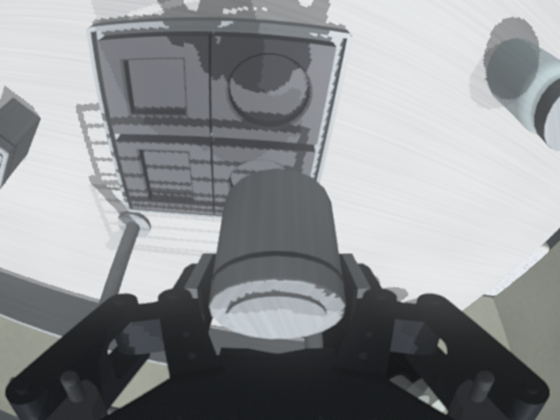

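```bash
python3 -c "
import cv2
im=cv2.imread('pics/w7.png')
a=cv2.resize(im[10:230,80:360],None,fx=2.8,fy=2.7,interpolation=2); cv2.imwrite('pics/c5.png',cv2.convertScaleAbs(a,alpha=1.7))"
```

```text
(no output)
```

View pics/c5.png

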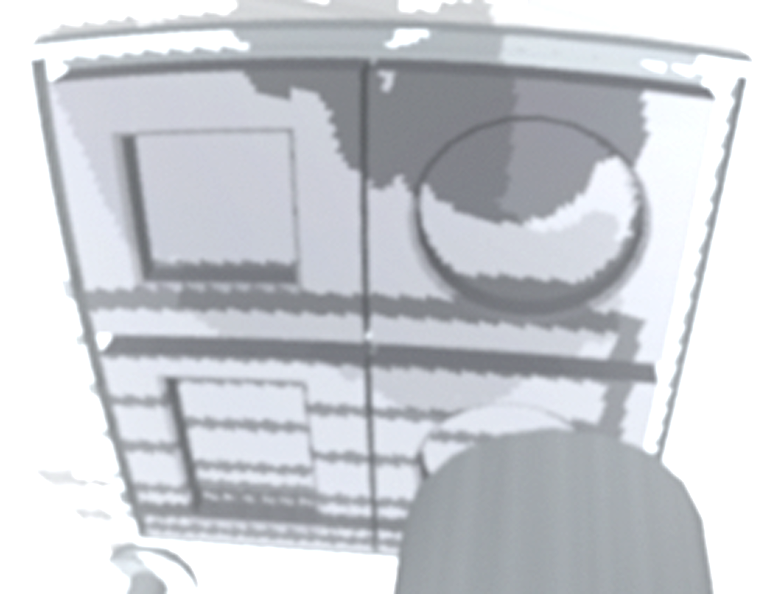

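```bash
python3 - <<'E'
from h import *
im,T=load('w7.png')
f=lambda c:(80+(c[0]+.5)/2.8-.5,10+(c[1]+.5)/2.7-.5)
w=lambda c,z=.019: onz("wrist",f(c),z,T)
rf=[w(c) for c in [(412,215),(648,215),(530,116),(530,315)]]
print("rf",[x[:2].round(4) for x in rf], np.linalg.norm(rf[0]-rf[1]),np.linalg.norm(rf[2]-rf[3]))
# circle fit
pts=np.array([w(c) for c in [(412,215),(425,170),(465,130),(530,116),(590,128),(628,160),(648,215),(640,255)]])
A=np.c_[2*pts[:,:2],np.ones(len(pts))]; s=np.linalg.lstsq(A,(pts[:,:2]**2).sum(1),rcond=None)[0]
print("rf fit",s[:2].round(4),"diam",2*np.sqrt(s[2]+s[0]**2+s[1]**2))
for nm,cs in [("sq",[(114,134),(292,131),(299,284),(147,283)]),("ob",[(164,380),(306,381),(319,512),(195,516)])]:
    Q=[w(c) for c in cs]; print(nm,np.mean(Q,0).round(4),[ (np.linalg.norm(Q[(i+1)%4]-Q[i]).round(4),np.degrees(np.arctan2(*(Q[(i+1)%4]-Q[i])[[1,0]])).round(1)) for i in range(4)])
a,b=w((366,70)),w((374,545)); d=b-a; print("seam",a.round(4),b.round(4),np.linalg.norm(d),np.degrees(np.arctan2(d[1],d[0])))
E
```

```text
rf [array([0.4628, 0.2595]), array([0.4422, 0.3221]), array([0.4239, 0.2817]), array([0.4856, 0.3015])] 0.0658689665626056 0.06479772167427586
rf fit [0.455  0.2917] diam 0.06618197453346707
sq [0.4759 0.2015 0.019 ] [(np.float64(0.0533), np.float64(102.5)), (np.float64(0.0505), np.float64(12.5)), (np.float64(0.0496), np.float64(-76.4)), (np.float64(0.0516), np.float64(-163.4))]
ob [0.5684 0.2231 0.019 ] [(np.float64(0.0499), np.float64(105.1)), (np.float64(0.0607), np.float64(12.7)), (np.float64(0.0501), np.float64(-69.5)), (np.float64(0.0654), np.float64(-167.0))]
seam [0.4229 0.2368 0.019 ] [0.6015 0.2765 0.019 ] 0.18293781370591536 12.521262516866816
```

```bash
python3 -c "
import cv2
im=cv2.imread('pics/w7.png')
a=cv2.resize(im[160:360,190:370],None,fx=3,fy=3,interpolation=2); cv2.imwrite('pics/c6.png',cv2.convertScaleAbs(a,alpha=1.5))"
```

```text
(no output)
```

View pics/c6.png

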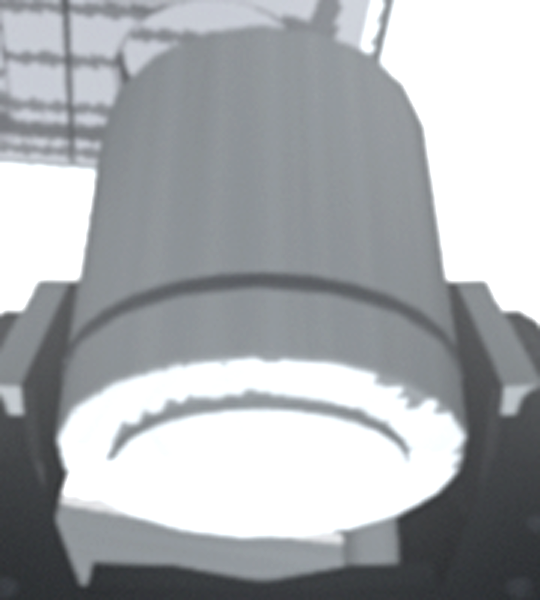

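```bash
cat > held.py <<'E'
from h import *
from scipy.optimize import least_squares
def pot(T,vt,vl,vb,ul,ur,vm,H=.060,r=.028):
    p,R=T; hd=np.arctan2(-R[0,1],R[1,1]); e=np.array([np.cos(hd),np.sin(hd),0]); l=np.array([-e[1],e[0],0]); g=p+R@[0,0,-.011]
    def pts(q):
        a,b,z,ph=q; up=np.cos(ph)*np.array([0,0,1])+np.sin(ph)*e; fw=np.cos(ph)*e-np.sin(ph)*np.array([0,0,1])
        B=g+a*e+b*l; B=np.array([B[0],B[1],z]); C=B+up*H; return B,up,fw,C
    def f(q):
        B,up,fw,C=pts(q); P=lambda X:proj("wrist",X,T)
        return [P(C-r*fw)[1]-vt,P(C+r*fw)[1]-vl,P(B-r*fw)[1]-vb,P(C+r*l)[0]-ur if P(C+r*l)[0]>P(C-r*l)[0] else P(C-r*l)[0]-ur,(min(P(C+r*l)[0],P(C-r*l)[0])-ul)]
    s=least_squares(f,[0,0,g[2]-.04,0],x_scale=[.01,.01,.01,.1]); B=pts(s.x)[0]
    print("bottom centre",B.round(4),"a,b mm",(s.x[:2]*1000).round(1),"below grasp mm",((g[2]-s.x[2])*1000).round(1),"lean deg",np.degrees(s.x[3]).round(2),"res px",np.round(s.fun,2)); return s.x
E
python3 - <<'E'
from held import *
im,T=load('w7.png'); pot(T,279.3,339.3,169,190+57/3,190+465/3,0)
im,T=load('w6.png'); pot(T,279.3,339.3,169,190+57/3,190+465/3,0)
E
```

```text
bottom centre [0.4659 0.3025 0.1357] a,b mm [0.9 0.8] below grasp mm 48.3 lean deg 0.15 res px [-0.04  0.62 -0.55 -0.64  0.64]
bottom centre [0.4952 0.0368 0.1404] a,b mm [1.3 0.8] below grasp mm 48.3 lean deg -0.31 res px [-0.04  0.62 -0.55 -0.64  0.64]
```

```bash
python3 -m handwheel '[[10,2,-14,-0.05],[14,2,-18,-0.05],[14,2,-18,0],[14,2,-18,0],[12,2,-14,0],[10,2,-8,0],[0,0,0,0]]'; python3 st.py
```

```text
t: 13.0
tcp_pos: [0.5469, 0.3089, 0.0801]
tool_rot: [[-0.848, -0.2, 0.49], [-0.176, 0.98, 0.095], [-0.499, -0.005, -0.867]]
contact_force: [0.1, 0.1, -2.2]
gripper_width: 0.0545
t 13.0 grasp [0.5415 0.3078 0.0896] j [ 22.4  10.7 119.6 -16.   20.9 -65.7] F [ 0.1  0.1 -2.2] w 0.0545
tilt 29.9 dir 11.0 heading 11.56 roll -0.31
```

```bash
python3 -m handwheel '[[5,4,-5,0],[3,3,-4,0],[0,0,0,0]]'; python3 st.py;python3 -c "
from h import *
snap('wrist','w8.png'); snap('scene','s8.png')
import cv2
im=cv2.imread('pics/w8.png')
a=cv2.resize(im[130:350,150:410],None,fx=2.7,fy=2.7,interpolation=2); cv2.imwrite('pics/c7.png',cv2.convertScaleAbs(a,alpha=1.5))"
```

```text
t: 13.25
tcp_pos: [0.5545, 0.3132, 0.0696]
tool_rot: [[-0.851, -0.195, 0.487], [-0.173, 0.981, 0.091], [-0.496, -0.007, -0.868]]
contact_force: [0.2, -0.2, -2.1]
gripper_width: 0.0552
t 13.25 grasp [0.5491 0.3122 0.0791] j [ 22.6  12.9 118.4 -17.3  20.4 -64. ] F [ 0.2 -0.2 -2.1] w 0.0552
tilt 29.7 dir 10.5 heading 11.24 roll -0.40
```

View pics/c7.png

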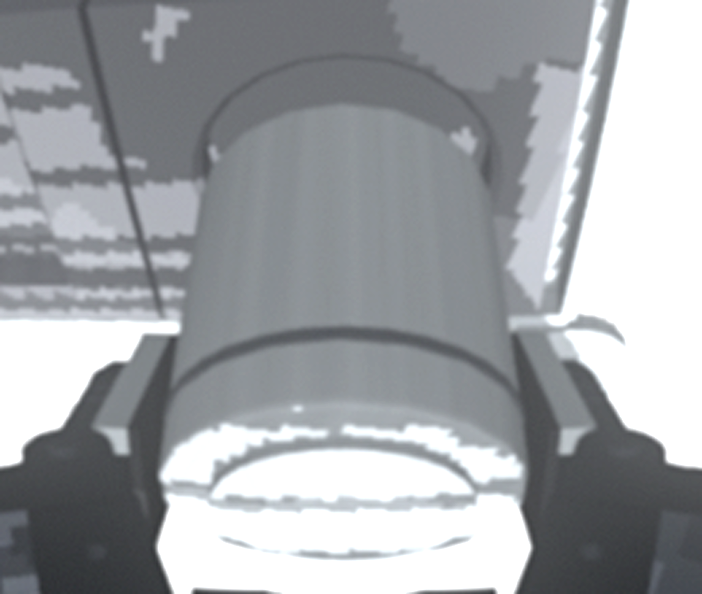

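View pics/s8.png

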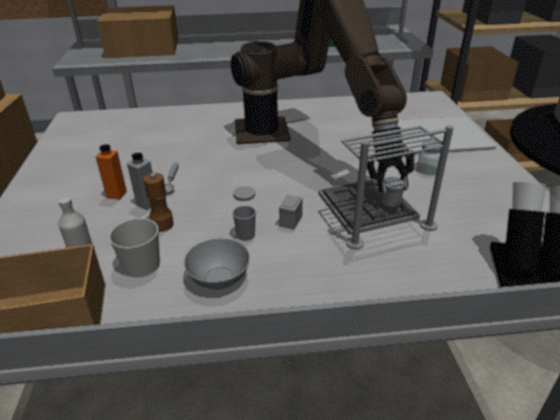

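```bash
python3 - <<'E'
from held import *
im,T=load('w8.png'); f=lambda c:(150+(c[0]+.5)/2.7-.5,130+(c[1]+.5)/2.7-.5)
w=np.array([onz("wrist",f(c),.019,T) for c in [(347,54),(203,150),(494,150),(250,85),(445,88)]])
e=np.array([T[1][1,1],-T[1][0,1],0]); print("mouth front->centre",(w[0]+.0325*e).round(4), "width",np.linalg.norm(w[1]-w[2]),"mid",((w[1]+w[2])/2).round(4))
A=np.c_[2*w[:,:2],np.ones(5)]; s=np.linalg.lstsq(A,(w[:,:2]**2).sum(1),rcond=None)[0]; print("fit",s[:2].round(4),2*np.sqrt(s[2]+s[0]**2+s[1]**2))
pot(T,279.3,339.3,f((0,103))[1],209,345,0)
E
```

```text
mouth front->centre [0.5516 0.3136 0.019 ] width 0.05818558192884402 mid [0.5421 0.3121 0.019 ]
fit [0.5496 0.3135] 0.059876724554674875
bottom centre [0.5487 0.313  0.031 ] a,b mm [-0.3  0.9] below grasp mm 48.1 lean deg 0.78 res px [-0.02  0.35 -0.32 -0.37  0.37]
```

```bash
python3 -m handwheel '[[2,1,-5,0],[0,0,-5,0],[0,0,-4,0]]'; python3 st.py
```

```text
t: 13.6
tcp_pos: [0.5572, 0.3148, 0.0586]
tool_rot: [[-0.848, -0.195, 0.492], [-0.172, 0.981, 0.093], [-0.501, -0.006, -0.866]]
contact_force: [0.5, 0.3, -1.3]
gripper_width: 0.055
t 13.6 grasp [0.5518 0.3138 0.0682] j [ 22.7  14.3 118.2 -18.7  18.9 -62.5] F [ 0.5  0.3 -1.3] w 0.055
tilt 30.1 dir 10.7 heading 11.27 roll -0.33
```

```bash
python3 -m handwheel '[[-1,0,-5,0],[-1,0,-4,0]]'; python3 st.py; python3 -m handwheel '[[0,0,-4,0],[0,0,-3,0]]'; python3 st.py
```

```text
t: 13.77
tcp_pos: [0.5562, 0.3152, 0.0502]
tool_rot: [[-0.846, -0.196, 0.495], [-0.172, 0.981, 0.094], [-0.504, -0.005, -0.864]]
contact_force: [3.8, -1.7, -0.6]
gripper_width: 0.0548
t 13.77 grasp [0.5508 0.3141 0.0597] j [ 22.7  15.1 118.5 -20.   17.7 -61.1] F [ 3.8 -1.7 -0.6] w 0.0548
tilt 30.3 dir 10.8 heading 11.31 roll -0.31
t: 13.93
tcp_pos: [0.5568, 0.3154, 0.0437]
tool_rot: [[-0.845, -0.196, 0.497], [-0.172, 0.981, 0.095], [-0.505, -0.006, -0.863]]
contact_force: [-19.5, -9.0, 33.9]
gripper_width: 0.0552
t 13.93 grasp [0.5513 0.3143 0.0532] j [ 22.7  15.8 118.5 -21.1  17.  -60.1] F [-19.5  -9.   33.9] w 0.0552
tilt 30.4 dir 10.8 heading 11.33 roll -0.32
```

```bash
python3 -m handwheel '[[0,0,0,0],[0,0,0,0]]'; python3 st.py; python3 -c "
from h import *
snap('wrist','w9.png')
import cv2
im=cv2.imread('pics/w9.png')
a=cv2.resize(im[130:350,150:410],None,fx=2.7,fy=2.7,interpolation=2); cv2.imwrite('pics/c8.png',cv2.convertScaleAbs(a,alpha=1.5))"
```

```text
t: 14.1
tcp_pos: [0.5568, 0.3155, 0.0438]
tool_rot: [[-0.845, -0.196, 0.497], [-0.172, 0.981, 0.094], [-0.506, -0.006, -0.863]]
contact_force: [-0.6, -1.4, -1.0]
gripper_width: 0.055
t 14.1 grasp [0.5513 0.3145 0.0533] j [ 22.8  15.8 118.5 -21.1  17.  -60. ] F [-0.6 -1.4 -1. ] w 0.055
tilt 30.4 dir 10.8 heading 11.32 roll -0.33
```

View pics/c8.png

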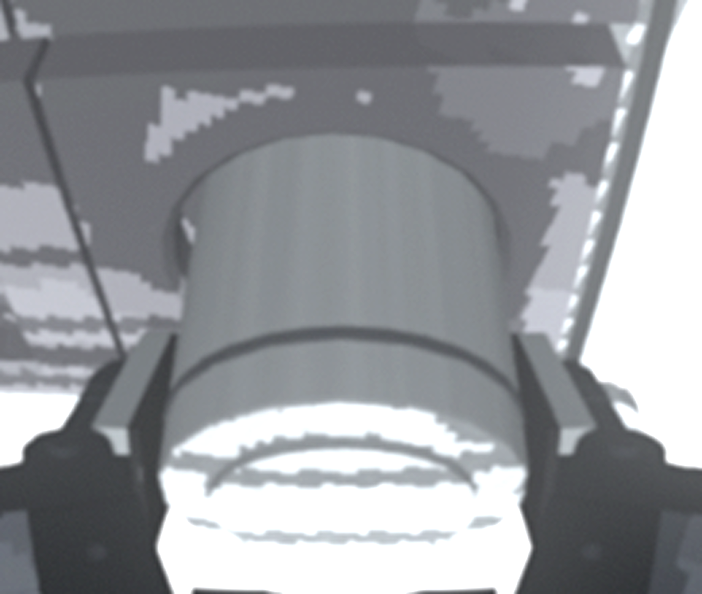

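```bash
python3 -m handwheel '[[0,0,0,0],[0,0,0,0],[0,0,0,0],[0,0,0,0]]' 100; python3 st.py; python3 -c "
from h import *
snap('wrist','w10.png')"
```

```text
t: 14.48
tcp_pos: [0.5569, 0.3159, 0.0438]
tool_rot: [[-0.845, -0.197, 0.497], [-0.172, 0.98, 0.095], [-0.506, -0.005, -0.862]]
contact_force: [-0.5, -0.1, -0.3]
gripper_width: 0.0853
t 14.48 grasp [0.5515 0.3149 0.0533] j [ 22.8  15.8 118.5 -21.1  16.9 -60. ] F [-0.5 -0.1 -0.3] w 0.0853
tilt 30.4 dir 10.9 heading 11.34 roll -0.28
```

View pics/w10.png

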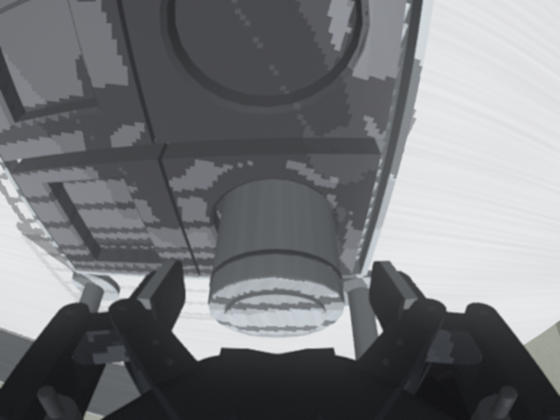

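```bash
python3 -m handwheel '[[-10,-2,17,0],[-15,-3,26,0],[-18,-3,26,0],[-25,-4,25,0],[-20,-10,15,0],[-5,-25,15,-0.1],[0,-33,5,-0.12],[3,-35,0,-0.12],[5,-35,0,-0.12],[6,-35,0,-0.12],[8,-35,0,-0.1],[8,-30,0,0],[0,0,0,0]]'; python3 st.py; python3 -c "
from h import *
snap('wrist','w11.png')"
```

```text
t: 15.62
tcp_pos: [0.489, 0.0568, 0.1809]
tool_rot: [[-0.748, 0.488, 0.449], [0.421, 0.873, -0.248], [-0.513, 0.003, -0.858]]
contact_force: [0.2, 0.3, 0.5]
gripper_width: 0.0852
t 15.62 grasp [0.484  0.0595 0.1903] j [  2.4 -15.  132.2 -25.3  38.5 -41.8] F [0.2 0.3 0.5] w 0.0852
tilt 30.9 dir -28.9 heading -29.22 roll 0.19
```

View pics/w11.png

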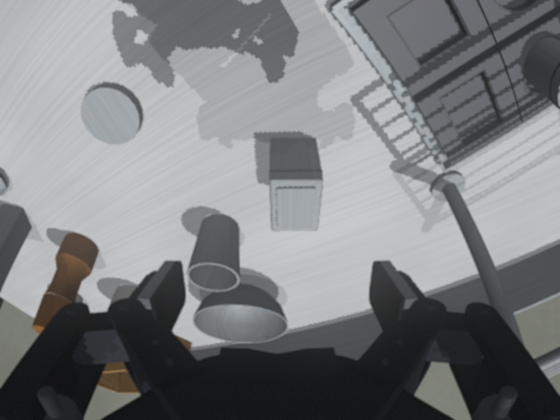

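```bash
python3 -c "
import cv2
im=cv2.imread('pics/w11.png')
a=cv2.resize(im[125:245,250:340],None,fx=5,fy=5,interpolation=2); cv2.imwrite('pics/c9.png',cv2.convertScaleAbs(a,alpha=1.4))"
```

```text
(no output)
```

View pics/c9.png

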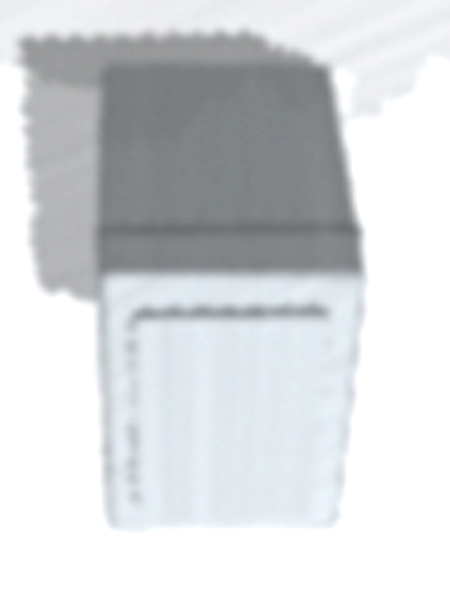

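```bash
python3 - <<'E'
from h import *
im,T=load('w11.png')
g=lambda c:(250+(c[0]+.5)/5-.5,125+(c[1]+.5)/5-.5)
Q=[onz("wrist",g(c),.064,T) for c in [(98,274),(361,272),(338,526),(108,527)]]
for i in range(4):
    d=Q[(i+1)%4]-Q[i]; print(Q[i].round(4),np.linalg.norm(d).round(4),np.degrees(np.arctan2(d[1],d[0])).round(1))
print(np.mean(Q,0).round(4))
B=[onz("wrist",g(c),0,T) for c in [(102,66),(327,64)]]; d=B[1]-B[0]; print("bottom edge",B[0].round(4),B[1].round(4),np.linalg.norm(d),np.degrees(np.arctan2(d[1],d[0]))); u=np.array([np.cos(np.radians(-29)),np.sin(np.radians(-29)),0]); print("centre",(sum(B)/2+.032*u).round(4))
E
```

```text
[0.5224 0.0323 0.064 ] 0.042 61.5
[0.5424 0.0692 0.064 ] 0.0626 -27.5
[0.598  0.0403 0.064 ] 0.043 -119.2
[0.5769 0.0027 0.064 ] 0.062 151.5
[0.5599 0.0361 0.064 ]
bottom edge [0.5247 0.0307 0.    ] [0.5449 0.0685 0.    ] 0.042873412998880846 61.78910686064552
centre [0.5628 0.0341 0.    ]
```

```bash
python3 -m handwheel '[[15,-5,-8,0],[20,-7,-18,0],[20,-7,-22,0],[14,-5,-22,0],[5,0,-20,0],[0,0,0,0]]'; python3 st.py
```

```text
t: 16.17
tcp_pos: [0.567, 0.0375, 0.0909]
tool_rot: [[-0.745, 0.484, 0.459], [0.42, 0.875, -0.242], [-0.519, 0.012, -0.855]]
contact_force: [-0.5, -0.1, -0.6]
gripper_width: 0.0855
t 16.17 grasp [0.5619 0.0401 0.1003] j [ -0.6   4.  126.2 -33.7  25.3 -33.8] F [-0.5 -0.1 -0.6] w 0.0855
tilt 31.3 dir -27.8 heading -28.97 roll 0.71
```

```bash
python3 -m handwheel '[[-1,-3,-18,0],[-1,-3,-18,0],[0,0,-14,0],[0,0,0,0]]'; python3 st.py; python3 -c "
from h import *
snap('wrist','w12.png')"
```

```text
t: 16.5
tcp_pos: [0.5654, 0.0355, 0.0417]
tool_rot: [[-0.746, 0.479, 0.462], [0.415, 0.878, -0.239], [-0.521, 0.014, -0.854]]
contact_force: [-1.2, 0.0, 0.2]
gripper_width: 0.0856
t 16.5 grasp [0.5603 0.0381 0.051 ] j [ -1.    9.5 127.  -42.9  19.9 -24.4] F [-1.2  0.   0.2] w 0.0856
tilt 31.4 dir -27.4 heading -28.64 roll 0.78
```

View pics/w12.png

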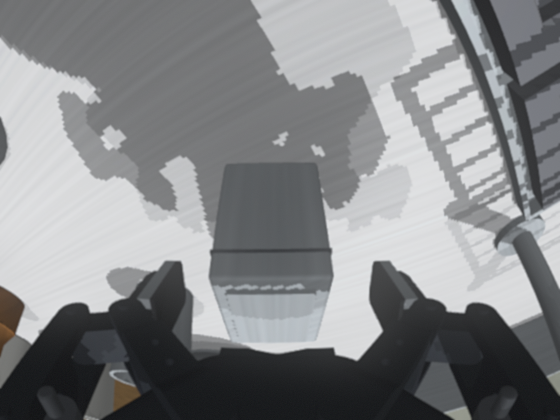

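```bash
python3 -m handwheel '[[-1,-3,-3,0],[0,0,-1,0]]'; python3 -m handwheel '[[0,0,-1,0],[0,0,-1,0],[0,0,-1,0],[0,0,-1,0],[0,0,0,0],[0,0,0,0],[0,0,0,0]]' 0 40; python3 st.py
```

```text
t: 16.72
tcp_pos: [0.5665, 0.0338, 0.0419]
tool_rot: [[-0.744, 0.477, 0.468], [0.413, 0.879, -0.238], [-0.525, 0.016, -0.851]]
contact_force: [0.1, 0.1, -0.3]
gripper_width: 0.0857
t: 17.3
tcp_pos: [0.5689, 0.0339, 0.0427]
tool_rot: [[-0.74, 0.476, 0.475], [0.412, 0.879, -0.239], [-0.531, 0.019, -0.847]]
contact_force: [-1.2, -1.1, 0.4]
gripper_width: 0.0437
t 17.3 grasp [0.5636 0.0365 0.052 ] j [ -1.2   9.6 127.  -44.5  19.1 -23.1] F [-1.2 -1.1  0.4] w 0.0437
tilt 32.1 dir -26.7 heading -28.46 roll 1.08
```

```bash
python3 -m handwheel '[[-3,0,20,0],[-10,0,30,0],[-20,0,35,0],[-25,5,30,0],[-20,20,10,0.06],[-5,25,0,0.11],[0,25,0,0.11],[0,25,0,0.11],[0,25,0,0.11],[0,25,0,0.11],[0,20,0,0.1],[0,0,0,0.06],[0,0,0,0]]'; python3 st.py; python3 -c "
from h import *
snap('wrist','w13.png')"
```

```text
t: 18.38
tcp_pos: [0.4688, 0.2108, 0.159]
tool_rot: [[-0.823, -0.303, 0.48], [-0.254, 0.953, 0.166], [-0.508, 0.015, -0.861]]
contact_force: [-0.0, -0.6, -3.2]
gripper_width: 0.0439
t 18.38 grasp [0.4635 0.209  0.1685] j [  10.9  -14.   133.9    8.3   30.1 -102.5] F [-0.  -0.6 -3.2] w 0.0439
tilt 30.5 dir 19.1 heading 17.62 roll 0.84
```

View pics/w13.png

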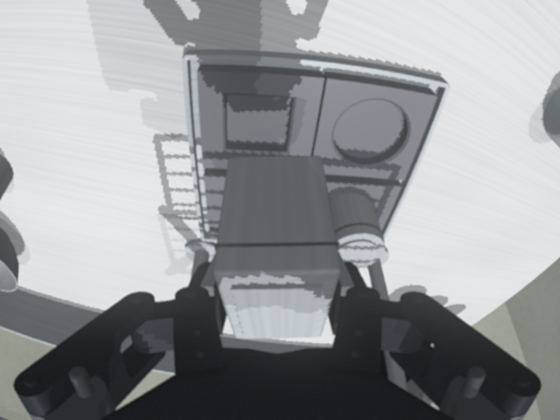

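```bash
python3 -c "
import cv2
im=cv2.imread('pics/w13.png')
a=cv2.resize(im[145:350,200:355],None,fx=2.9,fy=2.9,interpolation=2); b=im[145:350,200:355]
a=cv2.resize(b,None,fx=3.6,fy=2.9,interpolation=2); cv2.imwrite('pics/c10.png',cv2.convertScaleAbs(a,alpha=1.6))"
```

```text
(no output)
```

View pics/c10.png

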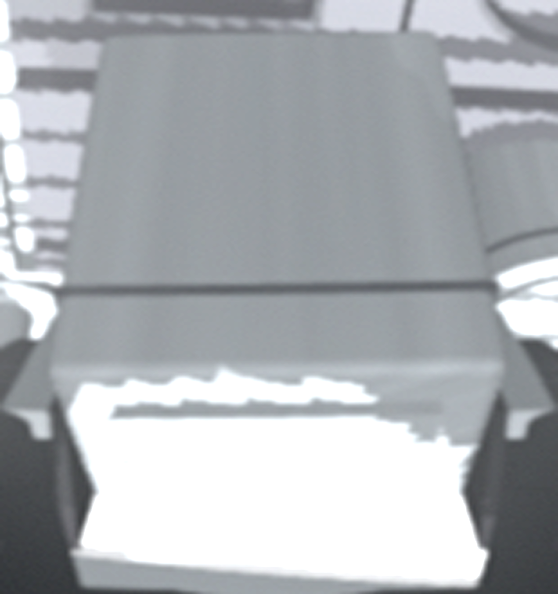

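```bash
cat > tin.py <<'E'
from h import *
from scipy.optimize import least_squares
def tin(T,px,H=.064,hx=.032,hy=.022):
    # px: bottom-left, bottom-right, top-left, top-right of the robot-side face (image left = -y)
    p,R=T; hd=np.arctan2(-R[0,1],R[1,1]); g=p+R@[0,0,-.011]; e0=np.array([np.cos(hd),np.sin(hd),0]); l0=np.array([-e0[1],e0[0],0])
    def pts(q):
        a,b,z,ph,ya,ro=q; e=np.cos(ya)*e0+np.sin(ya)*l0; l=np.array([-e[1],e[0],0]); k=np.array([0,0,1.])
        up=k+ph*e+ro*l; up/=np.linalg.norm(up); fw=e-up*(e@up); fw/=np.linalg.norm(fw); lt=np.cross(up,fw)
        B=g+a*e0+b*l0; B[2]=z; return B,[B-hx*fw-hy*lt,B-hx*fw+hy*lt,B-hx*fw-hy*lt+H*up,B-hx*fw+hy*lt+H*up]
    f=lambda q: np.concatenate([proj("wrist",X,T)-np.array(m) for X,m in zip(pts(q)[1],px)])
    s=least_squares(f,[0,0,g[2]-.045,0,0,0],x_scale=[.01,.01,.01,.1,.1,.1]); B=pts(s.x)[0]
    print("bottom centre",B.round(4),"a,b mm",(s.x[:2]*1e3).round(1),"below grasp",((g[2]-B[2])*1e3).round(1),"pitch,yaw-rel,roll deg",np.degrees(s.x[3:]).round(2),"axis",np.degrees(hd+s.x[4]).round(2),"res",np.round(s.fun,1))
E
python3 - <<'E'
from tin import *
im,T=load('w13.png'); f=lambda c:(200+(c[0]+.5)/3.6-.5,145+(c[1]+.5)/2.9-.5)
tin(T,[f(c) for c in [(103,36),(439,34),(52,368),(502,362)]])
E
```

```text
bottom centre [0.4667 0.2107 0.112 ] a,b mm [3.6 0.7] below grasp 56.5 pitch,yaw-rel,roll deg [ 1.37  0.21 -0.04] axis 17.84 res [ 1.   0.1 -1.1 -0.3 -0.3 -0.1  0.4  0.3]
```

```bash
python3 -m handwheel '[[10,0,-6,-0.05],[16,1,-12,-0.04],[18,2,-14,0],[18,2,-16,0],[16,2,-16,0],[14,2,-12,0],[0,0,0,0]]'; python3 st.py
```

```text
t: 19.02
tcp_pos: [0.5618, 0.2174, 0.0766]
tool_rot: [[-0.849, -0.193, 0.491], [-0.159, 0.981, 0.112], [-0.503, 0.017, -0.864]]
contact_force: [-0.9, -0.7, -2.5]
gripper_width: 0.0434
t 19.02 grasp [0.5564 0.2161 0.0861] j [ 11.2   7.3 124.1   2.6  18.3 -91.9] F [-0.9 -0.7 -2.5] w 0.0434
tilt 30.2 dir 12.8 heading 11.15 roll 0.96
```

```bash
python3 -m handwheel '[[6,3,-2,0.02],[4,2,-1,0.02],[0,0,0,0]]'; python3 st.py; python3 -c "
from h import *
snap('wrist','w14.png')
import cv2
im=cv2.imread('pics/w14.png')
a=cv2.resize(im[130:350,140:400],None,fx=3,fy=2.7,interpolation=2); cv2.imwrite('pics/c11.png',cv2.convertScaleAbs(a,alpha=1.6))"
```

```text
t: 19.27
tcp_pos: [0.5698, 0.2212, 0.0702]
tool_rot: [[-0.847, -0.229, 0.48], [-0.19, 0.973, 0.129], [-0.496, 0.018, -0.868]]
contact_force: [-0.1, -0.4, -2.4]
gripper_width: 0.0432
t 19.27 grasp [0.5646 0.2198 0.0797] j [ 10.9   9.1 122.9   6.5  18.4 -97.6] F [-0.1 -0.4 -2.4] w 0.0432
tilt 29.8 dir 15.0 heading 13.22 roll 1.02
```

View pics/c11.png

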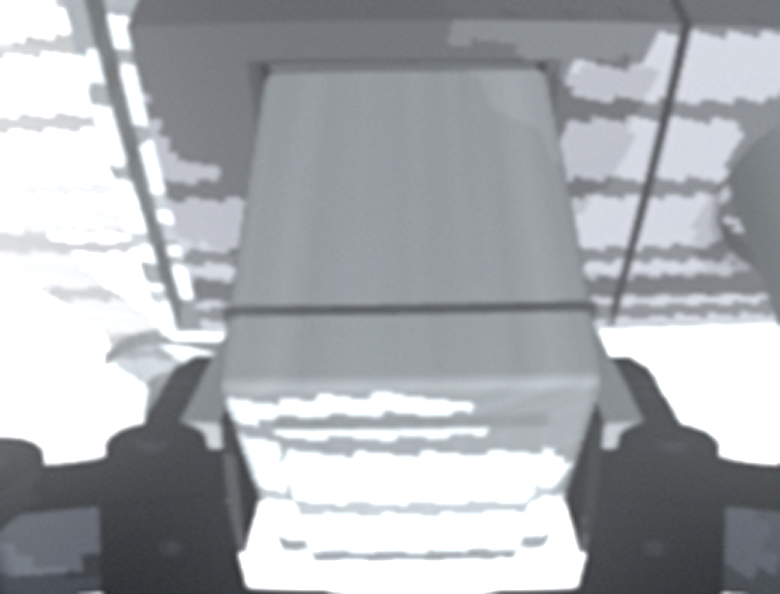

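```bash
python3 - <<'E'
from tin import *
im,T=load('w14.png'); f=lambda c:(140+(c[0]+.5)/3-.5,130+(c[1]+.5)/2.7-.5)
tin(T,[f(c) for c in [(265,71),(549,70),(222,380),(601,377)]])
w=[onz("wrist",f(c),.019,T) for c in [(251,62),(558,64),(135,22),(686,25)]]
y=np.radians(12.8); e=np.array([np.cos(y),np.sin(y),0])
print([x.round(4) for x in w],np.linalg.norm(w[0]-w[1]),np.linalg.norm(w[2]-w[3]))
for i,j,h in [(0,1,.0365),(2,3,.045)]:
    d=w[j]-w[i]; print("centre",((w[i]+w[j])/2+h*e).round(4), "angle",np.degrees(np.arctan2(d[1],d[0]))-90)
E
```

```text
bottom centre [0.5661 0.2211 0.0239] a,b mm [1.8 0.9] below grasp 55.8 pitch,yaw-rel,roll deg [ 1.89 -0.16 -0.33] axis 13.07 res [ 1.4 -0.1 -1.4 -0.2 -0.5  0.1  0.5  0.2]
[array([0.5428, 0.1892, 0.019 ]), array([0.5322, 0.2392, 0.019 ]), array([0.5375, 0.1692, 0.019 ]), array([0.5185, 0.2572, 0.019 ])] 0.05107884855755724 0.09008305844224017
centre [0.5731 0.2223 0.019 ] angle 11.96625308452603
centre [0.5719 0.2232 0.019 ] angle 12.184352458157775
```

```bash
python3 -m handwheel '[[4,1,-2,0],[2,1,-2,0],[0,0,0,0]]'; python3 st.py; python3 -m handwheel '[[0,0,-4,0],[0,0,-3,0]]'; python3 st.py
```

```text
t: 19.57
tcp_pos: [0.5747, 0.223, 0.0666]
tool_rot: [[-0.848, -0.226, 0.48], [-0.187, 0.974, 0.127], [-0.496, 0.018, -0.868]]
contact_force: [-0.6, -0.0, -1.7]
gripper_width: 0.0438
t 19.57 grasp [0.5694 0.2216 0.0762] j [ 11.   10.1 122.2   6.1  18.1 -97.1] F [-0.6 -0.  -1.7] w 0.0438
tilt 29.7 dir 14.9 heading 13.06 roll 1.03
t: 19.73
tcp_pos: [0.5751, 0.2232, 0.0604]
tool_rot: [[-0.847, -0.226, 0.481], [-0.187, 0.974, 0.128], [-0.498, 0.018, -0.867]]
contact_force: [0.2, -0.4, -3.1]
gripper_width: 0.0433
t 19.73 grasp [0.5698 0.2218 0.07  ] j [ 11.1  10.8 122.2   6.4  17.2 -97.3] F [ 0.2 -0.4 -3.1] w 0.0433
tilt 29.9 dir 14.8 heading 13.05 roll 1.03
```

```bash
python3 -m handwheel '[[0,0,-4,0],[0,0,-3,0]]'; python3 st.py
```

```text
t: 19.9
tcp_pos: [0.5792, 0.2238, 0.058]
tool_rot: [[-0.841, -0.227, 0.491], [-0.188, 0.974, 0.129], [-0.508, 0.016, -0.861]]
contact_force: [-3.4, -1.6, 7.3]
gripper_width: 0.044
t 19.9 grasp [0.5738 0.2223 0.0675] j [ 11.   11.4 122.    6.6  16.2 -97.7] F [-3.4 -1.6  7.3] w 0.044
tilt 30.5 dir 14.7 heading 13.13 roll 0.90
```

```bash
python3 -c "
from h import *
snap('wrist','w15.png')
import cv2
im=cv2.imread('pics/w15.png')
a=cv2.resize(im[130:350,140:400],None,fx=3,fy=2.7,interpolation=2); cv2.imwrite('pics/c12.png',cv2.convertScaleAbs(a,alpha=1.6))"; python3 st.py
```

```text
t 19.95 grasp [0.5741 0.2223 0.0675] j [ 11.   11.4 122.    6.6  16.2 -97.7] F [-1.1 -1.1  5.1] w 0.0437
tilt 30.5 dir 14.7 heading 13.12 roll 0.90
```

View pics/c12.png

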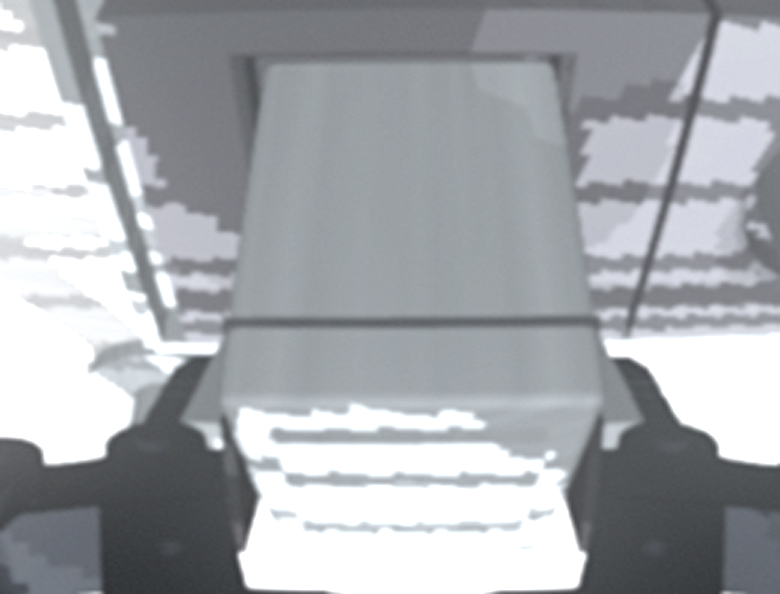

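```bash
python3 - <<'E'
from tin import *
im,T=load('w15.png'); f=lambda c:(140+(c[0]+.5)/3-.5,130+(c[1]+.5)/2.7-.5)
tin(T,[f(c) for c in [(265,62),(553,63),(222,401),(603,397)]])
w=[onz("wrist",f(c),.019,T) for c in [(234,57),(572,57),(103,10),(716,12)]]
y=np.radians(12.6); e=np.array([np.cos(y),np.sin(y),0])
print(np.linalg.norm(w[0]-w[1]),np.linalg.norm(w[2]-w[3]))
for i,j,h in [(0,1,.0365),(2,3,.045)]:
    d=w[j]-w[i]; print("centre",((w[i]+w[j])/2+h*e).round(4), "angle",np.degrees(np.arctan2(d[1],d[0]))-90)
E
```

```text
bottom centre [0.5725 0.223  0.0118] a,b mm [-1.2  1. ] below grasp 55.7 pitch,yaw-rel,roll deg [ 5.59 -0.25 -0.33] axis 12.88 res [ 0.7  0.2 -0.9 -0.4 -0.2 -0.3  0.3  0.5]
0.05065841524362057 0.09008089237873596
centre [0.5732 0.2221 0.019 ] angle 12.447032112228754
centre [0.5714 0.2228 0.019 ] angle 12.329137224810026
```

```bash
python3 -m handwheel '[[-4,-1,-2,0],[-3,0,-3,0],[0,0,-2,0]]' 0 20; python3 st.py; python3 -c "
from h import *
snap('wrist','w16.png')
import cv2
im=cv2.imread('pics/w16.png')
a=cv2.resize(im[130:350,140:400],None,fx=3,fy=2.7,interpolation=2); cv2.imwrite('pics/c13.png',cv2.convertScaleAbs(a,alpha=1.6))"; python3 st.py
```

```text
t: 20.2
tcp_pos: [0.579, 0.2235, 0.0584]
tool_rot: [[-0.831, -0.228, 0.508], [-0.188, 0.974, 0.13], [-0.524, 0.013, -0.852]]
contact_force: [-3.5, -0.5, 7.9]
gripper_width: 0.0433
t 20.2 grasp [0.5735 0.2221 0.0678] j [ 11.1  11.2 122.6   6.9  14.7 -98.1] F [-3.5 -0.5  7.9] w 0.0433
tilt 31.6 dir 14.4 heading 13.18 roll 0.74
t 20.25 grasp [0.5737 0.2221 0.0678] j [ 11.1  11.2 122.6   6.9  14.7 -98.1] F [-1.6 -0.1  5.7] w 0.0435
tilt 31.7 dir 14.4 heading 13.17 roll 0.75
```

View pics/c13.png

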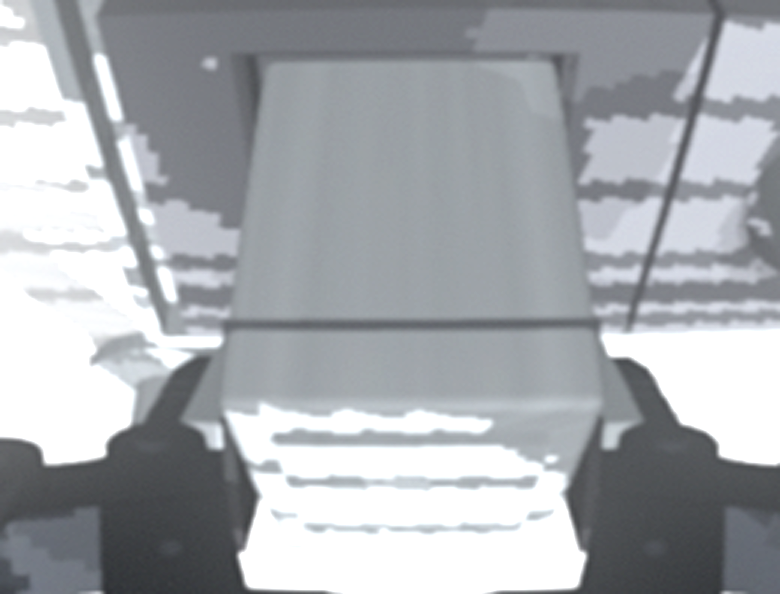

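```bash
python3 -m handwheel '[[0,0,8,0],[0,0,12,0],[-6,-1,14,0],[-14,-3,20,0],[-20,-4,20,0],[-22,-5,18,0],[-18,-5,5,0],[-15,-15,0,-0.06],[0,-30,0,-0.1],[5,-33,0,-0.11],[8,-33,0,-0.11],[12,-33,0,-0.11],[18,-30,-5,-0.1],[20,-10,-5,-0.05]]' 0 40; python3 st.py;python3 -c "
from h import *
snap('wrist','w17.png')"
```

```text
t: 21.42
tcp_pos: [0.5238, 0.0143, 0.1353]
tool_rot: [[-0.783, 0.424, 0.455], [0.375, 0.905, -0.2], [-0.496, 0.014, -0.868]]
contact_force: [0.3, -0.6, -2.6]
gripper_width: 0.0437
t 21.42 grasp [0.5188 0.0165 0.1448] j [ -5.4  -7.6 131.3 -18.8  29.1 -55.8] F [ 0.3 -0.6 -2.6] w 0.0437
tilt 29.8 dir -23.7 heading -25.12 roll 0.79
```

View pics/w17.png

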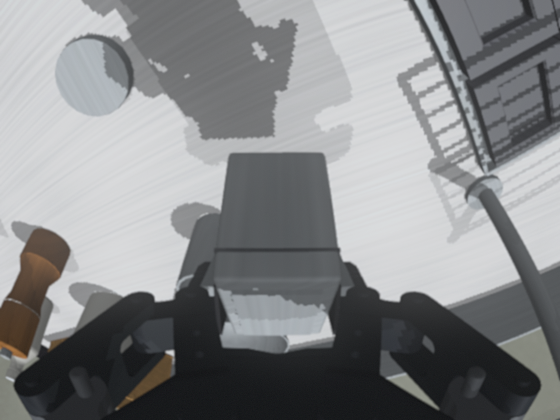

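```bash
python3 -m handwheel '[[20,8,-8,0],[22,9,-15,0],[20,8,-18,0],[12,3,-18,0],[0,0,-6,0],[0,0,0,0]]'; python3 st.py
```

```text
t: 21.97
tcp_pos: [0.5998, 0.0417, 0.0631]
tool_rot: [[-0.784, 0.431, 0.447], [0.381, 0.902, -0.202], [-0.49, 0.012, -0.872]]
contact_force: [-0.5, -0.4, -2.8]
gripper_width: 0.0437
t 21.97 grasp [0.5948 0.0439 0.0727] j [ -1.2  10.7 121.9 -29.7  22.8 -40.5] F [-0.5 -0.4 -2.8] w 0.0437
tilt 29.4 dir -24.3 heading -25.52 roll 0.70
```

```bash
python3 -m handwheel '[[0,0,-5,0],[0,0,-5,0],[-1,0,-4,0]]' 0 20; python3 st.py;  python3 -m handwheel '[[-1,0,-4,0],[-1,0,-4,0]]' 0 20; python3 st.py; python3 -c "
from h import *
snap('wrist','w18.png')
import cv2
im=cv2.imread('pics/w18.png')
a=cv2.resize(im[130:350,140:400],None,fx=3,fy=2.7,interpolation=2); cv2.imwrite('pics/c14.png',cv2.convertScaleAbs(a,alpha=1.6))"
```

```text
t: 22.22
tcp_pos: [0.5968, 0.0417, 0.049]
tool_rot: [[-0.784, 0.431, 0.446], [0.381, 0.902, -0.202], [-0.49, 0.012, -0.872]]
contact_force: [0.9, 0.1, -2.7]
gripper_width: 0.0434
t 22.22 grasp [0.5918 0.0439 0.0586] j [ -1.2  11.9 122.4 -31.8  21.4 -38.2] F [ 0.9  0.1 -2.7] w 0.0434
tilt 29.3 dir -24.3 heading -25.54 roll 0.68
t: 22.38
tcp_pos: [0.5967, 0.0415, 0.0454]
tool_rot: [[-0.781, 0.43, 0.453], [0.379, 0.903, -0.203], [-0.497, 0.013, -0.868]]
contact_force: [-17.5, 3.1, 32.2]
gripper_width: 0.0437
t 22.38 grasp [0.5917 0.0437 0.0549] j [ -1.2  12.2 122.6 -33.5  20.5 -36.6] F [-17.5   3.1  32.2] w 0.0437
tilt 29.8 dir -24.1 heading -25.45 roll 0.76
```

View pics/c14.png

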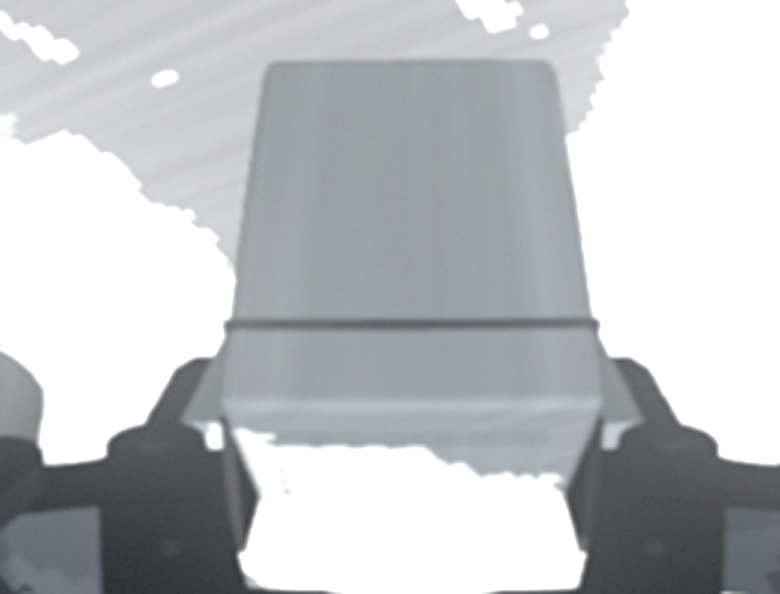

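```bash
python3 - <<'E'
from tin import *
im,T=load('w18.png'); f=lambda c:(140+(c[0]+.5)/3-.5,130+(c[1]+.5)/2.7-.5)
tin(T,[f(c) for c in [(264,62),(552,62),(222,401),(603,398)]])
E
python3 -m handwheel '[[0,0,0,0],[0,0,0,0]]' ; python3 st.py
```

```text
bottom centre [ 0.5897  0.0453 -0.0009] a,b mm [-2.5  0.6] below grasp 55.8 pitch,yaw-rel,roll deg [ 6.51 -0.34 -0.07] axis -25.78 res [ 0.7 -0.  -0.8 -0.2 -0.2 -0.   0.3  0.2]
t: 22.6
tcp_pos: [0.5977, 0.0414, 0.0486]
tool_rot: [[-0.778, 0.43, 0.458], [0.379, 0.903, -0.204], [-0.501, 0.015, -0.865]]
contact_force: [0.5, -0.4, -3.1]
gripper_width: 0.0435
t 22.6 grasp [0.5927 0.0437 0.0582] j [ -1.2  11.9 122.6 -33.5  20.6 -36.5] F [ 0.5 -0.4 -3.1] w 0.0435
tilt 30.1 dir -24.0 heading -25.47 roll 0.86
```

```bash
python3 - <<'E'
import cv2
im=cv2.imread('pics/w12.png')
a=cv2.resize(im[130:350,140:400],None,fx=3,fy=2.7,interpolation=2); cv2.imwrite('pics/c15.png',cv2.convertScaleAbs(a,alpha=1.6))
E
```

```text
(no output)
```

View pics/c15.png

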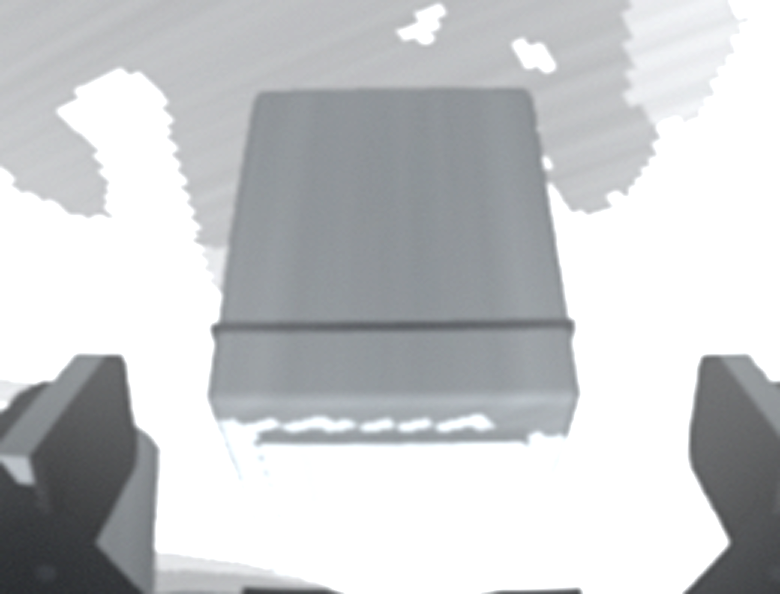

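```bash
python3 - <<'E'
from tin import *
im,T=load('w12.png'); f=lambda c:(140+(c[0]+.5)/3-.5,130+(c[1]+.5)/2.7-.5)
tin(T,[f(c) for c in [(252,92),(534,92),(209,396),(579,394)]])
E
```

```text
bottom centre [ 0.5658  0.0328 -0.0037] a,b mm [ 7.4 -2. ] below grasp 54.7 pitch,yaw-rel,roll deg [-0.78 -0.65  0.09] axis -29.29 res [ 1.8 -0.1 -1.8 -0.3 -0.6  0.1  0.7  0.3]
```

```bash
python3 - <<'E'
from tin import *
f=lambda c:(140+(c[0]+.5)/3-.5,130+(c[1]+.5)/2.7-.5)
for n,cs in [("w12",[(252,92),(534,92),(209,396),(579,394)]),("w18",[(264,62),(552,62),(222,401),(603,398)]),("w14",[(265,71),(549,70),(222,380),(601,377)])]:
    im,T=load(n+'.png')
    for z in [0,-.004] if n!="w14" else []:
        B=np.mean([onz("wrist",f(c),z,T) for c in cs[:2]],0); C=np.mean([onz("wrist",f(c),z+.064,T) for c in cs[2:]],0); hd=np.arctan2(-T[1][0,1],T[1][1,1]); e=np.array([np.cos(hd),np.sin(hd),0])
        print(n,z,"bottom edge",B.round(4),"top edge",C.round(4),"top fwd of bottom mm",((C-B)@e*1e3).round(1))
E
```

```text
w12 0 bottom edge [0.5351 0.05   0.    ] top edge [0.5312 0.0523 0.064 ] top fwd of bottom mm -4.6
w12 -0.004 bottom edge [ 0.5379  0.0484 -0.004 ] top edge [0.5369 0.0491 0.06  ] top fwd of bottom mm -1.2
w18 0 bottom edge [0.5629 0.0583 0.    ] top edge [0.5708 0.0544 0.064 ] top fwd of bottom mm 8.8
w18 -0.004 bottom edge [ 0.5654  0.0572 -0.004 ] top edge [0.5764 0.0518 0.06  ] top fwd of bottom mm 12.2
```

```bash
python3 -m handwheel '[[-4,2,-3,0],[-5,2,-3,0],[-3,1,-2,0]]'; python3 st.py; python3 -c "
from h import *
snap('wrist','w19.png')
import cv2
im=cv2.imread('pics/w19.png')
a=cv2.resize(im[130:350,140:400],None,fx=3,fy=2.7,interpolation=2); cv2.imwrite('pics/c16.png',cv2.convertScaleAbs(a,alpha=1.6))"
```

```text
t: 22.85
tcp_pos: [0.5896, 0.0461, 0.045]
tool_rot: [[-0.773, 0.427, 0.469], [0.376, 0.904, -0.203], [-0.511, 0.019, -0.859]]
contact_force: [2.7, -3.1, 5.4]
gripper_width: 0.0438
t 22.85 grasp [0.5845 0.0484 0.0545] j [ -0.7  11.4 123.9 -36.4  19.4 -33.2] F [ 2.7 -3.1  5.4] w 0.0438
tilt 30.7 dir -23.4 heading -25.27 roll 1.10
```

View pics/c16.png

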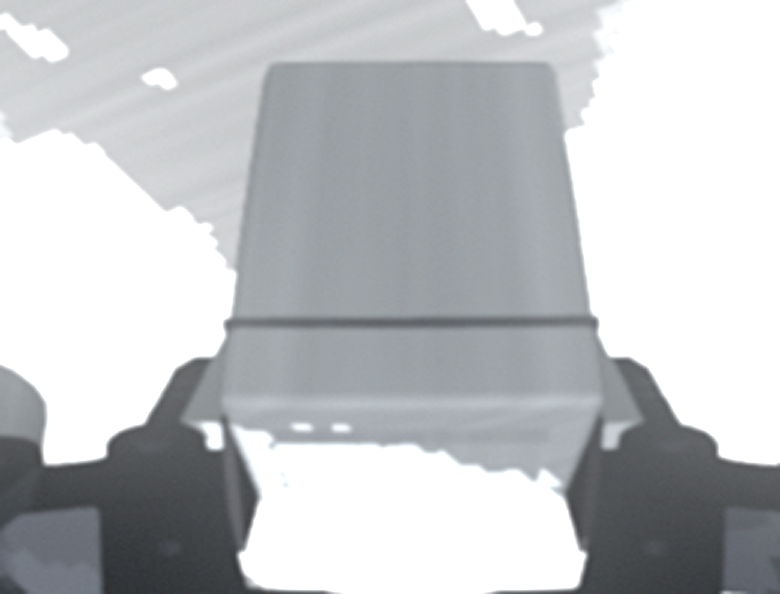

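```bash
python3 -m handwheel '[[-4,2,-5,0],[-3,1,-4,0]]'; python3 st.py; python3 -c "
from h import *
snap('wrist','w20.png')
import cv2
im=cv2.imread('pics/w20.png')
a=cv2.resize(im[130:350,140:400],None,fx=3,fy=2.7,interpolation=2); cv2.imwrite('pics/c17.png',cv2.convertScaleAbs(a,alpha=1.6))"
```

```text
t: 23.07
tcp_pos: [0.5879, 0.0475, 0.0435]
tool_rot: [[-0.768, 0.425, 0.479], [0.371, 0.905, -0.208], [-0.522, 0.018, -0.853]]
contact_force: [-7.2, -2.4, 16.8]
gripper_width: 0.0434
t 23.07 grasp [0.5826 0.0497 0.0529] j [ -0.4  11.4 124.4 -39.4  18.8 -30.1] F [-7.2 -2.4 16.8] w 0.0434
tilt 31.5 dir -23.5 heading -25.18 roll 1.02
```

View pics/c17.png

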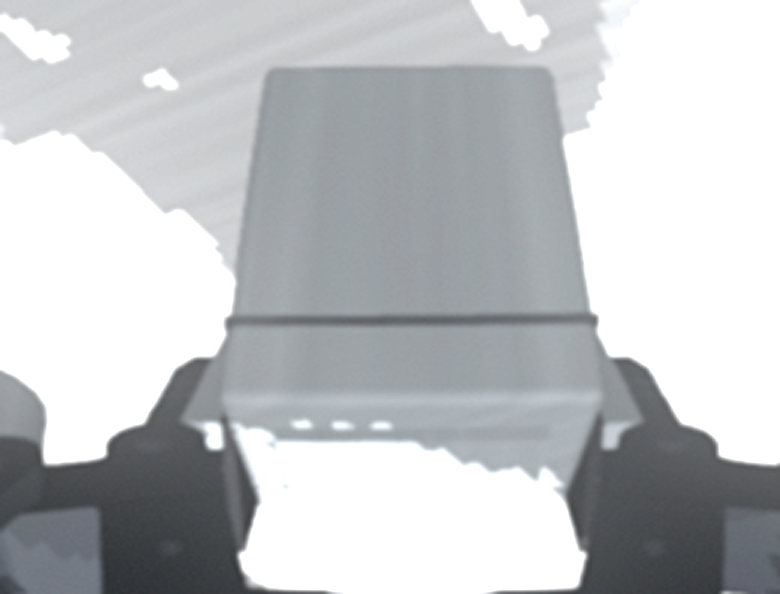

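```bash
python3 -m handwheel '[[-2,1,-2,0],[0,0,0,0]]'; python3 -m handwheel '[[0,0,0,0],[0,0,0,0],[0,0,0,0]]' 100 40;python3 st.py; python3 -c "
from h import *
snap('wrist','w21.png')"
```

```text
t: 23.28
tcp_pos: [0.5873, 0.0481, 0.0439]
tool_rot: [[-0.766, 0.426, 0.482], [0.371, 0.905, -0.209], [-0.525, 0.019, -0.851]]
contact_force: [-0.2, 0.1, -2.7]
gripper_width: 0.0433
t: 23.53
tcp_pos: [0.585, 0.0486, 0.0415]
tool_rot: [[-0.767, 0.427, 0.478], [0.373, 0.904, -0.209], [-0.521, 0.018, -0.853]]
contact_force: [1.1, 0.4, 0.2]
gripper_width: 0.0775
t 23.53 grasp [0.5797 0.0509 0.0509] j [ -0.2  11.4 124.8 -40.1  18.7 -29.2] F [1.1 0.4 0.2] w 0.0775
tilt 31.4 dir -23.6 heading -25.28 roll 1.04
```

View pics/w21.png

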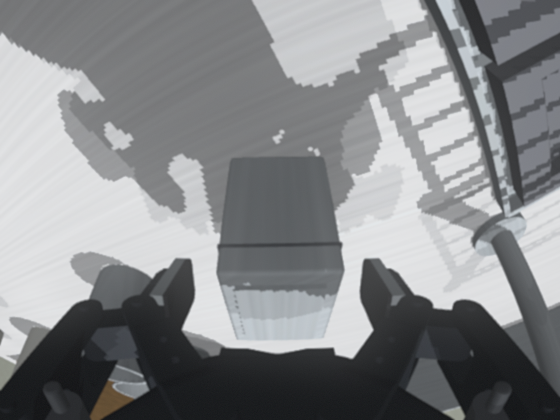

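```bash
python3 -m handwheel '[[-8,3,15,0],[-14,6,25,0],[-20,0,32,0],[-25,0,32,0],[-25,0,32,0],[-30,0,28,0],[-35,0,15,0],[-40,0,0,0],[-40,0,0,0],[-40,0,0,0]]'; python3 st.py
```

```text
t: 24.42
tcp_pos: [0.3366, 0.0775, 0.2578]
tool_rot: [[-0.783, 0.441, 0.439], [0.384, 0.898, -0.215], [-0.489, -0.0, -0.872]]
contact_force: [-0.5, 0.5, -0.4]
gripper_width: 0.0857
t 24.42 grasp [0.3317 0.0799 0.2674] j [  6.9 -46.9 142.3 -17.8  60.6 -51.5] F [-0.5  0.5 -0.4] w 0.0857
tilt 29.3 dir -26.1 heading -26.14 roll -0.01
```

```bash
python3 -m handwheel '[[-36,4,-15,0],[-36,4,-15,0],[-36,4,-15,0]]'; python3 st.py
```

```text
t: 24.67
tcp_pos: [0.2695, 0.1256, 0.2718]
tool_rot: [[-0.787, 0.462, 0.409], [0.399, 0.886, -0.234], [-0.471, -0.021, -0.882]]
contact_force: [0.5, 0.7, 0.0]
gripper_width: 0.0854
t 24.67 grasp [0.265  0.1282 0.2815] j [ 23.  -50.8 142.3 -23.2  72.1 -35.7] F [0.5 0.7 0. ] w 0.0854
tilt 28.1 dir -29.8 heading -27.55 roll -1.20
```

```bash
python3 -m handwheel '[[20,-25,0,0.12],[20,-25,0,0.12],[10,-25,0,0.12],[0,-10,0,0.12],[0,0,0,0.08],[-36,0,-18,0],[-36,0,-18,0],[-36,0,-18,0],[-36,0,-18,0]]'; python3 st.py
```

```text
t: 25.42
tcp_pos: [0.2632, 0.1596, 0.2637]
tool_rot: [[-0.923, 0.048, 0.382], [0.018, 0.997, -0.081], [-0.384, -0.068, -0.921]]
contact_force: [0.2, 0.4, 0.2]
gripper_width: 0.0854
t 25.42 grasp [0.2591 0.1605 0.2739] j [ 22.3 -51.3 142.4 -13.5  70.1 -63.2] F [0.2 0.4 0.2] w 0.0854
tilt 23.0 dir -12.1 heading -2.75 roll -3.92
```

```bash
python3 -m handwheel '[[10,5,38,-0.1],[10,5,38,-0.1],[10,5,38,-0.1],[15,10,35,-0.05],[25,18,25,0],[33,22,10,0],[34,22,0,0],[34,22,0,0],[34,22,0,0],[34,22,0,0],[34,22,0,0],[34,22,0,0],[34,22,0,0],[34,22,0,0],[34,22,0,0],[34,22,0,0],[34,22,0,0],[34,22,0,0]]'; python3 st.py
```

```text
t: 26.92
tcp_pos: [0.7649, 0.4969, 0.4207]
tool_rot: [[-0.877, 0.385, 0.287], [0.333, 0.919, -0.213], [-0.346, -0.091, -0.934]]
contact_force: [1.8, 0.4, 0.7]
gripper_width: 0.0854
t 26.92 grasp [0.7617 0.4993 0.431 ] j [ 31.7  45.3  33.2 -19.4  93.3 -39. ] F [1.8 0.4 0.7] w 0.0854
tilt 20.9 dir -36.6 heading -22.73 roll -5.22
```

```bash
python3 -m handwheel '[[32,21,5,0.1],[30,20,16,0.06],[29,19,20,0],[29,19,20,0],[29,19,20,0],[29,19,20,0]]'; python3 st.py
```

```text
t: 27.42
tcp_pos: [0.8288, 0.5273, 0.4168]
tool_rot: [[-0.907, 0.228, 0.355], [0.19, 0.972, -0.14], [-0.376, -0.06, -0.925]]
contact_force: [-1.5, -1.1, 1.1]
gripper_width: 0.0857
t 27.42 grasp [0.8249 0.5289 0.4269] j [ 30.8  58.7  12.  -17.6  94.9 -50.4] F [-1.5 -1.1  1.1] w 0.0857
tilt 22.4 dir -21.5 heading -13.22 roll -3.41
```

```bash
python3 -m handwheel '[[29,19,20,0],[29,19,20,0],[29,19,20,0],[29,19,20,0]]'; python3 st.py
```

```text
t: 27.75
tcp_pos: [0.8424, 0.5267, 0.4615]
tool_rot: [[-0.87, 0.203, 0.448], [0.188, 0.979, -0.079], [-0.455, 0.016, -0.89]]
contact_force: [-0.3, 0.5, 0.8]
gripper_width: 0.0853
t 27.75 grasp [0.8374 0.5276 0.4712] j [ 30.3  56.4  12.  -17.1  90.2 -51.1] F [-0.3  0.5  0.8] w 0.0853
tilt 27.1 dir -10.0 heading -11.72 roll 0.90
```

```bash
python3 -m handwheel '[[-24,-32,0,0],[-25,-33,0,0],[-25,-33,0,-0.05],[-25,-33,0,-0.05],[-25,-33,0,-0.05],[-25,-33,0,-0.05],[-25,-33,0,-0.03],[-25,-33,0,0],[-25,-33,-5,0],[-25,-33,-5,0],[-25,-33,-5,0],[-25,-32,-15,0],[-22,-20,-30,0],[-5,-5,-40,0],[0,-5,-40,0],[0,-5,-40,0],[0,0,-25,0],[0,0,0,0]]'; python3 st.py; python3 -c "
from h import *
snap('wrist','w22.png')"
```

```text
t: 29.25
tcp_pos: [0.5336, 0.1191, 0.3183]
tool_rot: [[-0.734, 0.418, 0.536], [0.403, 0.903, -0.153], [-0.548, 0.104, -0.83]]
contact_force: [-0.5, -0.0, -0.9]
gripper_width: 0.0855
t 29.25 grasp [0.5278 0.1208 0.3274] j [  7.6 -17.5 120.  -17.6  47.3 -47.2] F [-0.5 -0.  -0.9] w 0.0855
tilt 33.9 dir -15.9 heading -24.85 roll 5.95
```

View pics/w22.png

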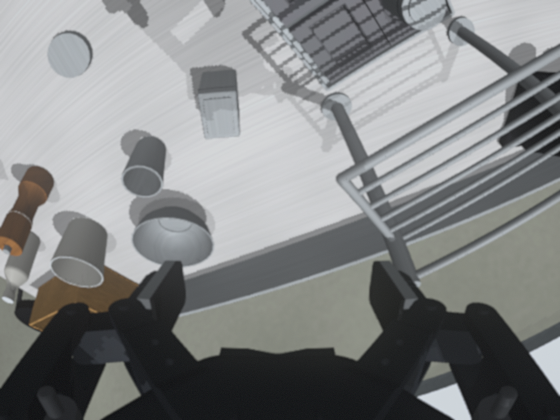

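```bash
python3 -m handwheel '[[-36,-10,-8,0],[-38,-12,-8,0],[-38,-12,-10,0],[-38,-12,-10,0],[-38,-12,-10,0],[-36,-8,-15,0],[-36,-8,-15,0],[-36,-8,-15,0]]'; python3 st.py
```

```text
t: 29.97
tcp_pos: [0.3356, 0.0846, 0.2883]
tool_rot: [[-0.735, 0.442, 0.515], [0.408, 0.894, -0.185], [-0.542, 0.074, -0.837]]
contact_force: [0.2, -0.7, 0.3]
gripper_width: 0.0852
t 29.97 grasp [0.3299 0.0867 0.2975] j [  7.5 -51.3 142.  -16.8  60.3 -50.4] F [ 0.2 -0.7  0.3] w 0.0852
tilt 33.2 dir -19.8 heading -26.30 roll 4.23
```

```bash
python3 -m handwheel '[[-36,-10,-15,0],[-36,-10,-15,0],[-36,-10,-15,0],[-36,-10,-15,0]]'; python3 st.py
```

```text
t: 30.3
tcp_pos: [0.2867, 0.1228, 0.2858]
tool_rot: [[-0.737, 0.48, 0.476], [0.421, 0.877, -0.231], [-0.529, 0.031, -0.848]]
contact_force: [0.4, 0.4, 0.3]
gripper_width: 0.0854
t 30.3 grasp [0.2815 0.1254 0.2952] j [ 22.1 -51.3 141.9 -25.   68.7 -33.8] F [0.4 0.4 0.3] w 0.0854
tilt 32.0 dir -25.9 heading -28.68 roll 1.75
```

```bash
python3 -m handwheel '[[8,-25,0,0],[8,-28,0,0],[8,-28,0,0],[4,-28,0,0],[0,-28,0,0],[0,-28,0,0],[0,-28,0,0],[0,-20,0,0]]'; python3 st.py;python3 -m handwheel '[[-34,14,-15,0],[-34,14,-15,0],[-34,14,-15,0]]'; python3 st.py
```

```text
t: 30.97
tcp_pos: [0.3735, -0.0521, 0.2949]
tool_rot: [[-0.738, 0.43, 0.521], [0.37, 0.902, -0.221], [-0.565, 0.029, -0.825]]
contact_force: [-0.2, -0.6, -0.4]
gripper_width: 0.0854
t 30.97 grasp [ 0.3678 -0.0497  0.304 ] j [-23.7 -51.3 141.6   0.5  55.3 -87.9] F [-0.2 -0.6 -0.4] w 0.0854
tilt 34.4 dir -23.0 heading -25.46 roll 1.67
t: 31.22
tcp_pos: [0.3595, -0.0149, 0.2886]
tool_rot: [[-0.733, 0.48, 0.482], [0.403, 0.877, -0.261], [-0.548, 0.003, -0.836]]
contact_force: [0.4, 0.6, 0.1]
gripper_width: 0.0851
t 31.22 grasp [ 0.3542 -0.012   0.2978] j [-12.8 -51.3 141.9 -10.   57.5 -71.1] F [0.4 0.6 0.1] w 0.0851
tilt 33.2 dir -28.4 heading -28.68 roll 0.19
```

```bash
python3 -m handwheel '[[-10,0,0,0.12],[-10,0,0,0.12],[-10,0,0,0.12],[-30,0,-8,0.06],[-38,0,-8,0],[-38,0,-8,0],[-38,0,-8,0],[-38,0,-8,0]]'; python3 st.py
```

```text
t: 31.88
tcp_pos: [0.363, 0.0059, 0.2772]
tool_rot: [[-0.87, 0.102, 0.483], [0.076, 0.994, -0.072], [-0.487, -0.026, -0.873]]
contact_force: [-0.2, -0.4, 0.1]
gripper_width: 0.0854
t 31.88 grasp [0.3577 0.0067 0.2868] j [ -18.6  -51.3  142.2    5.7   60.4 -104.7] F [-0.2 -0.4  0.1] w 0.0854
tilt 29.2 dir -8.5 heading -5.84 roll -1.49
```

```bash
python3 -m handwheel '[[-38,-6,-8,0.04],[-38,-6,-8,0.04],[-38,-6,-8,0]]'; python3 st.py
```

```text
t: 32.13
tcp_pos: [0.3516, -0.006, 0.2699]
tool_rot: [[-0.902, 0.016, 0.431], [0.0, 0.999, -0.037], [-0.431, -0.033, -0.902]]
contact_force: [-0.1, 0.4, -0.1]
gripper_width: 0.0852
t 32.13 grasp [ 0.3469 -0.0056  0.2798] j [ -23.4  -51.3  142.2    8.7   64.9 -114.9] F [-0.1  0.4 -0.1] w 0.0852
tilt 25.6 dir -4.9 heading -0.93 roll -1.89
```

```bash
python3 -m handwheel '[[14,8,-6,-0.05],[19,11,-11,-0.06],[19,11,-11,-0.06],[19,11,-11,-0.06],[19,11,-11,-0.06],[19,11,-11,-0.06],[19,11,-11,-0.05],[10,6,-8,-0.02],[0,0,0,0]]'; python3 st.py; python3 -c "
from h import *
snap('wrist','w23.png')"
```

```text
t: 32.88
tcp_pos: [0.4993, 0.0779, 0.2013]
tool_rot: [[-0.795, 0.458, 0.399], [0.391, 0.888, -0.241], [-0.465, -0.035, -0.885]]
contact_force: [0.1, 0.1, -0.7]
gripper_width: 0.0854
t 32.88 grasp [0.4949 0.0806 0.211 ] j [  4.9 -12.9 127.5 -23.   44.6 -44.8] F [ 0.1  0.1 -0.7] w 0.0854
tilt 27.8 dir -31.1 heading -27.26 roll -2.02
```

View pics/w23.png

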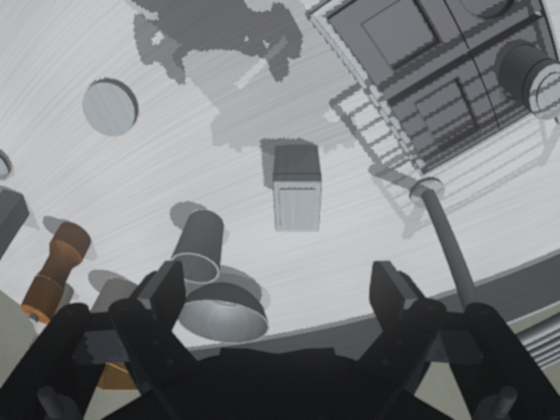

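```bash
python3 -c "
import cv2
im=cv2.imread('pics/w23.png')
a=cv2.resize(im[130:250,250:340],None,fx=5,fy=5,interpolation=2); cv2.imwrite('pics/c18.png',cv2.convertScaleAbs(a,alpha=1.4))"
```

```text
(no output)
```

View pics/c18.png

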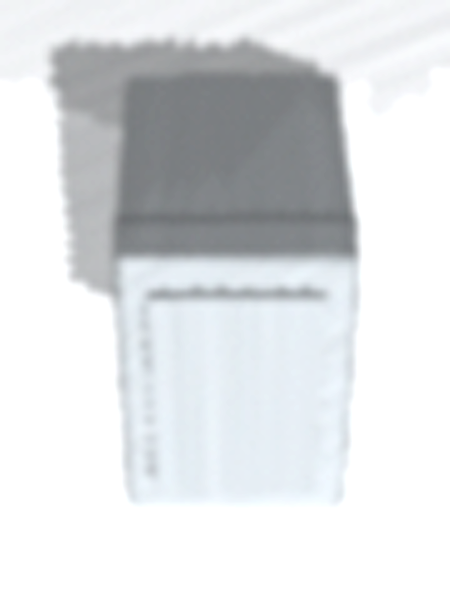

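```bash
python3 - <<'E'
from h import *
im,T=load('w23.png')
g=lambda c:(250+(c[0]+.5)/5-.5,130+(c[1]+.5)/5-.5)
Q=[onz("wrist",g(c),.064,T) for c in [(115,256),(357,257),(340,502),(131,502)]]
for i in range(4):
    d=Q[(i+1)%4]-Q[i]; print(Q[i].round(4),np.linalg.norm(d).round(4),np.degrees(np.arctan2(d[1],d[0])).round(1))
print(np.mean(Q,0).round(4))
B=[onz("wrist",g(c),0,T) for c in [(126,76),(336,74)]]; d=B[1]-B[0]; a=np.degrees(np.arctan2(d[1],d[0]))-90; print("bottom edge",np.linalg.norm(d),a); u=np.array([np.cos(np.radians(a)),np.sin(np.radians(a)),0]); print("centre",(sum(B)/2+.032*u).round(4))
E
```

```text
[0.5407 0.0477 0.064 ] 0.0421 64.3
[0.559  0.0857 0.064 ] 0.0617 -25.1
[0.6148 0.0595 0.064 ] 0.0417 -115.3
[0.597  0.0217 0.064 ] 0.062 155.2
[0.5779 0.0537 0.064 ]
bottom edge 0.04324458210120142 -24.815290395075593
centre [0.5808 0.0521 0.    ]
```

```bash
python3 -m handwheel '[[14,-5,-10,0.02],[19,-7,-20,0.02],[19,-7,-24,0],[19,-6,-24,0],[12,-3,-24,0],[0,0,-15,0],[0,0,0,0]]'; python3 st.py
```

```text
t: 33.52
tcp_pos: [0.5879, 0.047, 0.0964]
tool_rot: [[-0.798, 0.421, 0.432], [0.356, 0.907, -0.226], [-0.487, -0.027, -0.873]]
contact_force: [-0.4, 0.0, -1.2]
gripper_width: 0.0852
t 33.52 grasp [0.5832 0.0495 0.106 ] j [ 1.000e-01  6.400e+00  1.222e+02 -2.880e+01  2.810e+01 -4.260e+01] F [-0.4  0.  -1.2] w 0.0852
tilt 29.2 dir -27.6 heading -24.89 roll -1.53
```

```bash
python3 -m handwheel '[[0,0,-18,0],[0,0,-18,0],[0,0,-10,0],[0,0,0,0]]'; python3 st.py; python3 -c "
from h import *
snap('wrist','w24.png')"
```

```text
t: 33.85
tcp_pos: [0.5904, 0.0452, 0.0585]
tool_rot: [[-0.791, 0.423, 0.443], [0.357, 0.906, -0.229], [-0.498, -0.023, -0.867]]
contact_force: [-0.8, 0.2, 0.6]
gripper_width: 0.0856
t 33.85 grasp [0.5855 0.0477 0.0681] j [ -0.   10.6 122.8 -35.   23.5 -35.8] F [-0.8  0.2  0.6] w 0.0856
tilt 29.9 dir -27.4 heading -25.05 roll -1.35
```

View pics/w24.png

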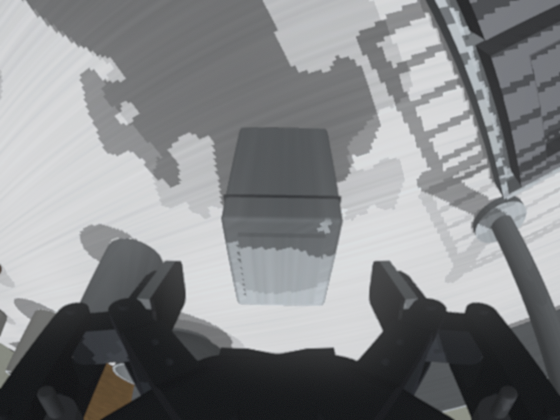

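```bash
python3 -m handwheel '[[0,2,-8,0],[0,1,-5,0]]'; python3 -m handwheel '[[0,0,0,0],[0,0,-1,0],[0,0,-1,0],[0,0,-1,0],[0,0,0,0],[0,0,0,0]]' 0 50; python3 st.py; python3 -c "
from h import *
snap('wrist','w25.png')
import cv2
im=cv2.imread('pics/w25.png')
a=cv2.resize(im[100:350,140:400],None,fx=3,fy=2.4,interpolation=2); cv2.imwrite('pics/c19.png',cv2.convertScaleAbs(a,alpha=1.6))"
```

```text
t: 34.07
tcp_pos: [0.5938, 0.048, 0.0527]
tool_rot: [[-0.785, 0.424, 0.452], [0.356, 0.906, -0.23], [-0.507, -0.019, -0.862]]
contact_force: [-0.6, -1.0, -0.4]
gripper_width: 0.0852
t: 34.57
tcp_pos: [0.596, 0.0478, 0.0556]
tool_rot: [[-0.781, 0.424, 0.459], [0.356, 0.905, -0.231], [-0.513, -0.017, -0.858]]
contact_force: [1.0, -0.2, -1.6]
gripper_width: 0.0429
t 34.57 grasp [0.5909 0.0503 0.065 ] j [  0.3  11.4 122.5 -37.8  22.4 -32.6] F [ 1.  -0.2 -1.6] w 0.0429
tilt 30.9 dir -26.7 heading -25.09 roll -0.98
```

View pics/c19.png

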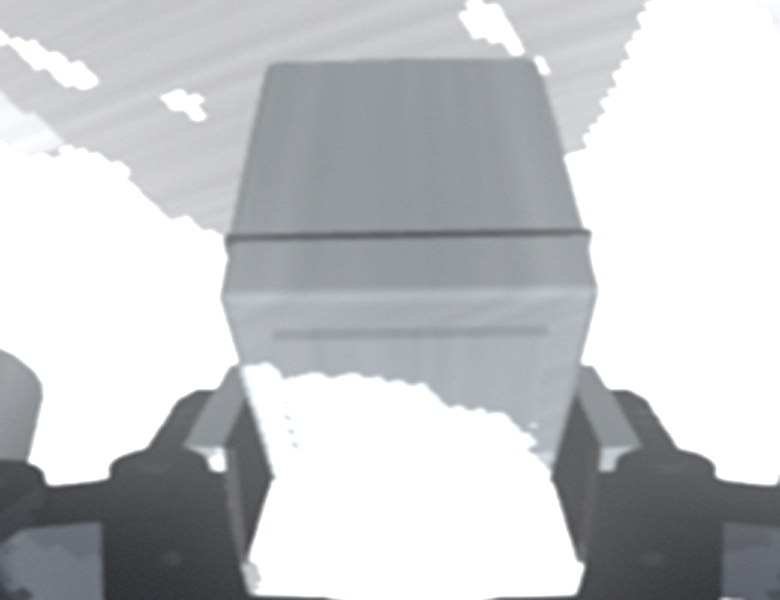

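```bash
python3 -m handwheel '[[-3,0,18,0],[-12,0,28,0],[-22,0,30,0],[-25,8,25,0.04],[-22,20,8,0.08],[-12,25,0,0.1],[-8,25,0,0.1],[-4,25,0,0.1],[0,25,0,0.1],[0,20,0,0.1],[0,8,0,0.06],[0,0,0,0]]'; python3 st.py; python3 -c "
from h import *
snap('wrist','w26.png')"
```

```text
t: 35.62
tcp_pos: [0.4717, 0.2091, 0.1571]
tool_rot: [[-0.835, -0.27, 0.48], [-0.246, 0.963, 0.114], [-0.493, -0.022, -0.87]]
contact_force: [-0.6, -0.9, -2.8]
gripper_width: 0.0428
t 35.62 grasp [0.4664 0.2079 0.1666] j [ 12.4 -12.8 132.9   1.   30.3 -94.3] F [-0.6 -0.9 -2.8] w 0.0428
tilt 29.5 dir 13.4 heading 15.68 roll -1.29
```

View pics/w26.png

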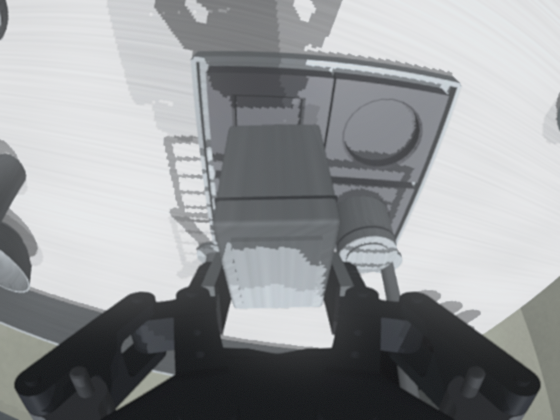

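```bash
python3 -c "
import cv2
im=cv2.imread('pics/w26.png')
a=cv2.resize(im[115:320,200:355],None,fx=3.6,fy=2.9,interpolation=2); cv2.imwrite('pics/c20.png',cv2.convertScaleAbs(a,alpha=1.6))"
```

```text
(no output)
```

View pics/c20.png

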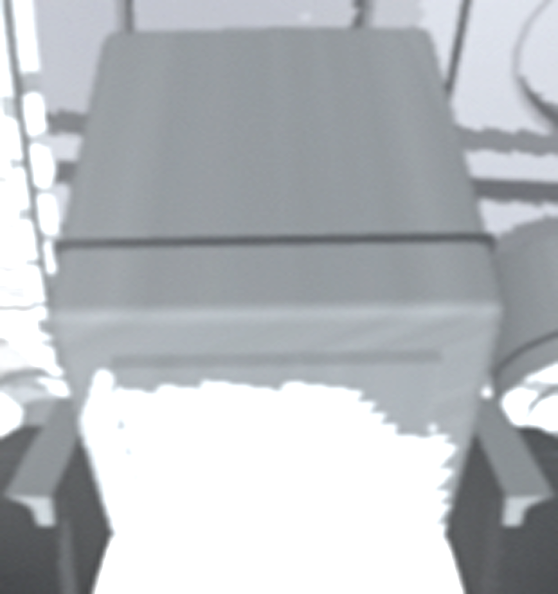

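```bash
cat > tin6.py <<'E'
from h import *
from scipy.optimize import least_squares
def tin6(T,px,H=.064,hx=.032,hy=.022):
    p,R=T; hd=np.arctan2(-R[0,1],R[1,1]); g=p+R@[0,0,-.011]; e0=np.array([np.cos(hd),np.sin(hd),0]); l0=np.array([-e0[1],e0[0],0])
    def pts(q):
        a,b,z,ph,ya,ro=q; e=np.cos(ya)*e0+np.sin(ya)*l0; l=np.array([-e[1],e[0],0]); k=np.array([0,0,1.])
        up=k+ph*e+ro*l; up/=np.linalg.norm(up); fw=e-up*(e@up); fw/=np.linalg.norm(fw); lt=np.cross(up,fw)
        B=g+a*e0+b*l0; B[2]=z; r=[B-hx*fw-hy*lt,B-hx*fw+hy*lt]; r+=[x+H*up for x in r]; r+=[x+2*hx*fw for x in r[2:4]]; return B,r
    f=lambda q: np.concatenate([proj("wrist",X,T)-np.array(m) for X,m in zip(pts(q)[1],px)])
    s=least_squares(f,[0,0,g[2]-.045,0,0,0],x_scale=[.01,.01,.01,.1,.1,.1]); B=pts(s.x)[0]
    print("bottom centre",B.round(4),"a,b mm",(s.x[:2]*1e3).round(1),"below grasp",((g[2]-B[2])*1e3).round(1),"pitch,yaw-rel,roll deg",np.degrees(s.x[3:]).round(2),"axis",np.degrees(hd+s.x[4]).round(2),"res",np.round(s.fun,1))
E
python3 - <<'E'
from tin6 import *
im,T=load('w26.png'); f=lambda c:(200+(c[0]+.5)/3.6-.5,115+(c[1]+.5)/2.9-.5)
tin6(T,[f(c) for c in [(103,30),(433,28),(54,312),(501,305),(112,535),(449,532)]])
im,T=load('w24.png')
tin6(T,[(240,128),(327,129),(221,217),(342,216),(237,304),(327,305)])
E
```

```text
bottom centre [0.4596 0.2039 0.0946] a,b mm [-7.6 -2. ] below grasp 72.0 pitch,yaw-rel,roll deg [3.18 0.38 2.41] axis 16.06 res [ 2.  -1.4 -1.7 -2.2  0.7 -0.1 -0.7  0.   4.1  2.2 -4.4  1.5]
bottom centre [ 0.584   0.0515 -0.0036] a,b mm [-3.   2.8] below grasp 71.7 pitch,yaw-rel,roll deg [-1.38  0.99 -0.08] axis -24.06 res [ 0.4  0.1 -0.8 -0.8 -0.3 -1.   0.4  0.8  2.1  0.5 -1.8  0.4]
```

```bash
python3 - <<'E'
from tin import *
im,T=load('w26.png'); f=lambda c:(200+(c[0]+.5)/3.6-.5,115+(c[1]+.5)/2.9-.5)
tin(T,[f(c) for c in [(103,30),(433,28),(54,312),(501,305)]])
im,T=load('w24.png')
tin(T,[(240,128),(327,129),(221,217),(342,216)])
im,T=load('w25.png'); f=lambda c:(140+(c[0]+.5)/3-.5,100+(c[1]+.5)/2.4-.5)
tin(T,[f(c) for c in [(264,62),(543,58),(221,296),(598,292)]])
E
```

```text
bottom centre [0.4597 0.2037 0.0971] a,b mm [-7.6 -2.2] below grasp 69.5 pitch,yaw-rel,roll deg [1.6  0.04 2.54] axis 15.72 res [ 1.5  0.1 -1.6 -0.4 -0.6 -0.1  0.6  0.3]
bottom centre [ 0.5844  0.0517 -0.0037] a,b mm [-2.7  3.1] below grasp 71.8 pitch,yaw-rel,roll deg [-1.42  1.44 -0.14] axis -23.61 res [ 0.6  0.6 -0.7 -0.7 -0.2 -0.6  0.3  0.6]
bottom centre [ 0.5842  0.0518 -0.0033] a,b mm [-6.7 -1.6] below grasp 68.3 pitch,yaw-rel,roll deg [0.18 0.3  1.96] axis -24.8 res [ 1.8 -0.4 -1.8  0.  -0.7  0.3  0.7 -0. ]
```

```bash
python3 -c "
import cv2
im=cv2.imread('pics/s8.png')
a=cv2.resize(im[50:260,310:470],None,fx=4,fy=2.85*1.0,interpolation=2)
a=cv2.resize(im[50:200,320:470],None,fx=4,fy=4,interpolation=2)
cv2.imwrite('pics/c21.png',cv2.convertScaleAbs(a,alpha=2.5,beta=20))"
```

```text
(no output)
```

View pics/c21.png

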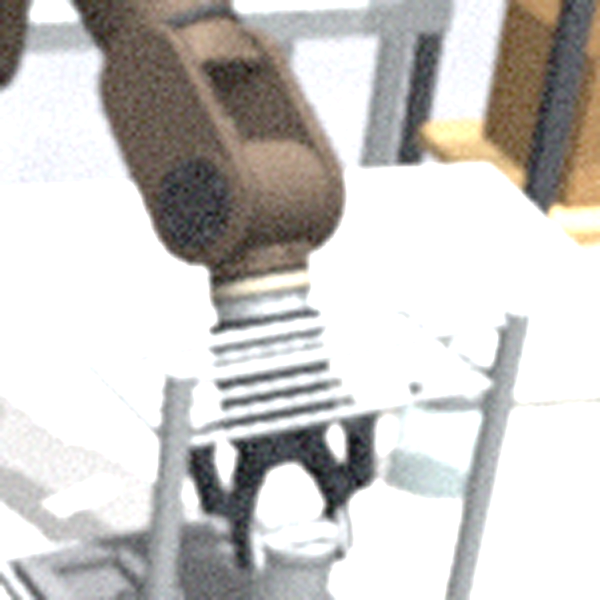

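```bash
python3 -m handwheel '[[10,2,-8,-0.03],[15,2,-10,-0.03],[15,2,-11,0],[16,3,-11,0],[16,3,-11,0],[15,3,-10,0],[10,2,-6,0],[0,0,0,0]]'; python3 st.py
```

```text
t: 36.33
tcp_pos: [0.5697, 0.2211, 0.082]
tool_rot: [[-0.857, -0.191, 0.479], [-0.178, 0.981, 0.072], [-0.484, -0.023, -0.875]]
contact_force: [-0.3, -0.3, -2.6]
gripper_width: 0.0424
t 36.33 grasp [0.5644 0.2203 0.0917] j [ 12.5   8.3 122.   -5.3  20.9 -84.4] F [-0.3 -0.3 -2.6] w 0.0424
tilt 29.0 dir 8.6 heading 10.99 roll -1.35
```

```bash
python3 -m handwheel '[[9,4,0,0.015],[8,3,0,0.01],[2,1,0,0],[0,0,0,0]]'; python3 st.py; python3 -c "
from h import *
snap('wrist','w27.png')
import cv2
im=cv2.imread('pics/w27.png')
a=cv2.resize(im[80:330,140:400],None,fx=3,fy=2.4,interpolation=2); cv2.imwrite('pics/c22.png',cv2.convertScaleAbs(a,alpha=1.6))"
```

```text
t: 36.67
tcp_pos: [0.5873, 0.2271, 0.0794]
tool_rot: [[-0.856, -0.211, 0.471], [-0.197, 0.977, 0.08], [-0.477, -0.024, -0.878]]
contact_force: [-0.3, 0.2, -3.3]
gripper_width: 0.0429
t 36.67 grasp [0.5821 0.2262 0.0891] j [ 12.4  10.7 119.4  -3.6  21.5 -87.1] F [-0.3  0.2 -3.3] w 0.0429
tilt 28.5 dir 9.7 heading 12.18 roll -1.36
```

View pics/c22.png

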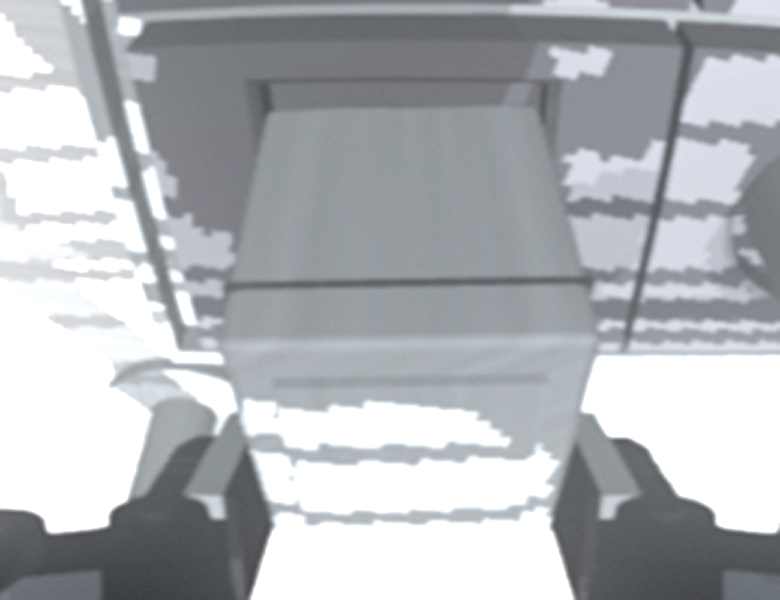

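```bash
python3 - <<'E'
from tin import *
im,T=load('w27.png'); f=lambda c:(140+(c[0]+.5)/3-.5,80+(c[1]+.5)/2.4-.5)
tin(T,[f(c) for c in [(264,110),(541,107),(221,343),(598,336)]])
y=np.radians(12.6); e=np.array([np.cos(y),np.sin(y),0]); l=np.array([-e[1],e[0],0])
A=[onz("wrist",f(c),.019,T) for c in [(248,80),(560,80)]]
c1=(A[0]+A[1])/2
for z in (.021,.024,.027):
    B=[onz("wrist",f(c),z,T) for c in [(264,110),(541,107)]]; d=(B[0]+B[1])/2-c1; print(z,"tin rear edge ahead of mouth front edge mm",(d@e*1e3).round(1),"lateral",(d@l*1e3).round(1),"w",np.linalg.norm(B[0]-B[1]).round(4))
print("mouth w",np.linalg.norm(A[0]-A[1]),"well centre",(c1+.0365*e).round(4))
E
```

```text
bottom centre [0.5735 0.2222 0.021 ] a,b mm [-9.2 -2.1] below grasp 68.1 pitch,yaw-rel,roll deg [2.12 0.5  2.52] axis 12.68 res [ 1.5  0.  -1.6 -0.3 -0.6 -0.1  0.6  0.3]
0.021 tin rear edge ahead of mouth front edge mm 5.8 lateral -0.3 w 0.046
0.024 tin rear edge ahead of mouth front edge mm 4.1 lateral -0.1 w 0.045
0.027 tin rear edge ahead of mouth front edge mm 2.5 lateral -0.0 w 0.0441
mouth w 0.05141070549590224 well centre [0.573  0.2222 0.019 ]
```

```bash
python3 -m handwheel '[[1,0,-4,0],[0,0,-4,0]]'; python3 st.py; python3 -m handwheel '[[0,0,-4,0],[0,0,-3,0]]'; python3 st.py
```

```text
t: 36.88
tcp_pos: [0.5882, 0.2272, 0.0727]
tool_rot: [[-0.855, -0.211, 0.473], [-0.196, 0.977, 0.081], [-0.479, -0.024, -0.877]]
contact_force: [-0.1, -0.2, -3.0]
gripper_width: 0.0429
t 36.88 grasp [0.583  0.2263 0.0824] j [ 12.4  11.5 119.4  -3.8  20.5 -86.9] F [-0.1 -0.2 -3. ] w 0.0429
tilt 28.7 dir 9.7 heading 12.17 roll -1.37
t: 37.05
tcp_pos: [0.5874, 0.227, 0.0649]
tool_rot: [[-0.856, -0.211, 0.473], [-0.196, 0.977, 0.08], [-0.479, -0.024, -0.878]]
contact_force: [0.1, 0.1, -2.5]
gripper_width: 0.0425
t 37.05 grasp [0.5822 0.2262 0.0746] j [ 12.4  12.2 119.6  -4.   19.7 -86.7] F [ 0.1  0.1 -2.5] w 0.0425
tilt 28.7 dir 9.7 heading 12.16 roll -1.37
```

```bash
python3 -m handwheel '[[0,0,-2,0],[0,0,-2,0]]'; python3 st.py
```

```text
t: 37.22
tcp_pos: [0.5884, 0.2273, 0.0628]
tool_rot: [[-0.854, -0.211, 0.476], [-0.197, 0.977, 0.081], [-0.482, -0.024, -0.876]]
contact_force: [2.8, 0.7, -0.5]
gripper_width: 0.0428
t 37.22 grasp [0.5832 0.2264 0.0724] j [ 12.4  12.5 119.5  -4.1  19.2 -86.6] F [ 2.8  0.7 -0.5] w 0.0428
tilt 28.8 dir 9.6 heading 12.19 roll -1.40
```

```bash
python3 -m handwheel '[[-1,0,-3,0],[-1,0,-2,0]]' 0 30; python3 st.py; python3 -c "
from h import *
snap('wrist','w28.png')
import cv2
im=cv2.imread('pics/w28.png')
a=cv2.resize(im[80:330,140:400],None,fx=3,fy=2.4,interpolation=2); cv2.imwrite('pics/c23.png',cv2.convertScaleAbs(a,alpha=1.6))"
```

```text
t: 37.38
tcp_pos: [0.5905, 0.2277, 0.0628]
tool_rot: [[-0.849, -0.211, 0.485], [-0.196, 0.977, 0.082], [-0.492, -0.025, -0.87]]
contact_force: [-1.0, -1.6, 1.3]
gripper_width: 0.043
t 37.38 grasp [0.5852 0.2268 0.0724] j [ 12.5  12.6 119.6  -4.4  18.4 -86.3] F [-1.  -1.6  1.3] w 0.043
tilt 29.5 dir 9.6 heading 12.19 roll -1.45
```

View pics/c23.png

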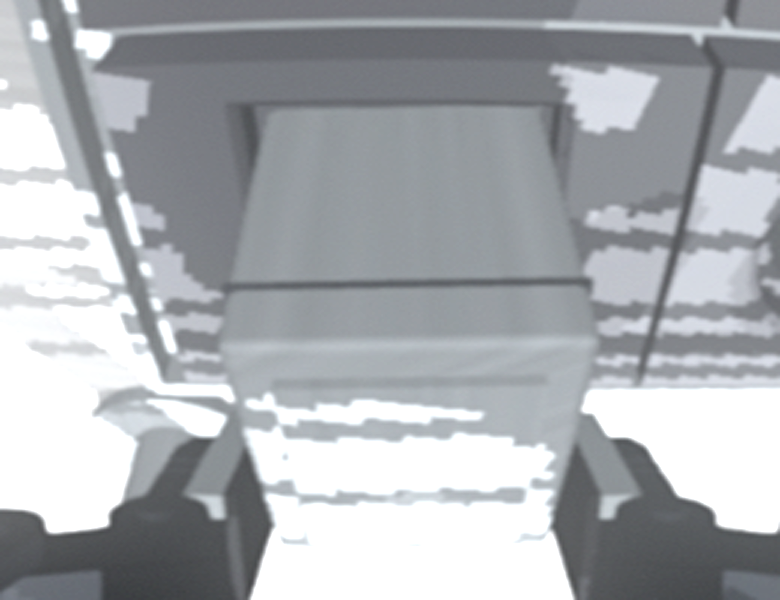

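```bash
python3 -m handwheel '[[0,0,0,0],[0,0,0,0],[0,0,0,0],[0,0,0,0]]' 72 30; python3 st.py; python3 -c "
from h import *
snap('wrist','w29.png')"
```

```text
t: 37.77
tcp_pos: [0.5915, 0.2281, 0.0637]
tool_rot: [[-0.847, -0.211, 0.488], [-0.195, 0.977, 0.083], [-0.494, -0.025, -0.869]]
contact_force: [-0.8, -0.8, 0.0]
gripper_width: 0.0617
t 37.77 grasp [0.5861 0.2272 0.0733] j [ 12.5  12.6 119.5  -4.4  18.3 -86.3] F [-0.8 -0.8  0. ] w 0.0617
tilt 29.7 dir 9.7 heading 12.19 roll -1.43
```

View pics/w29.png

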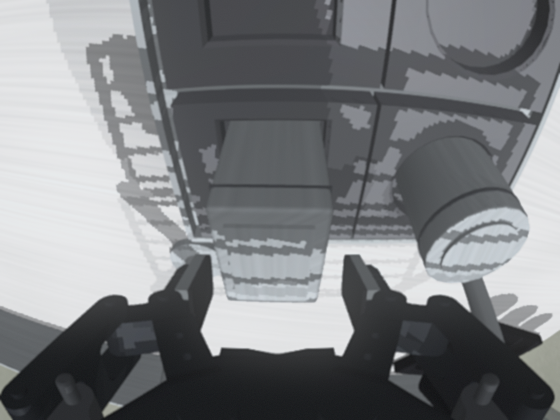

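```bash
python3 - <<'E'
from h import *
im,T=load('w29.png')
for z in (.071,.076):
    Q=[onz("wrist",c,z,T) for c in [(208,206),(331,206),(318,302),(228,300)]]
    print(z,np.mean(Q,0).round(4),[np.linalg.norm(Q[(i+1)%4]-Q[i]).round(4) for i in range(4)])
E
python3 -m handwheel '[[-8,-2,10,0],[-14,-3,22,0],[-18,-4,26,0],[-25,-8,28,0],[-25,-15,25,0],[-20,-30,20,0],[-10,-38,5,-0.04],[-3,-40,0,-0.05],[0,-40,0,-0.05],[0,-40,0,-0.05],[0,-40,0,-0.05],[0,-40,0,-0.05],[0,-40,0,0]]' 100; python3 st.py; python3 -c "
from h import *
snap('wrist','w30.png'); snap('scene','s30.png')"
```

```text
0.071 [0.5704 0.2223 0.071 ] [np.float64(0.0399), np.float64(0.0628), np.float64(0.0424), np.float64(0.062)]
0.076 [0.5635 0.2211 0.076 ] [np.float64(0.0372), np.float64(0.0586), np.float64(0.0396), np.float64(0.0578)]
t: 38.9
tcp_pos: [0.4589, -0.1169, 0.2052]
tool_rot: [[-0.864, 0.073, 0.498], [0.049, 0.997, -0.061], [-0.501, -0.029, -0.865]]
contact_force: [2.7, 0.4, -0.6]
gripper_width: 0.0856
t 38.9 grasp [ 0.4534 -0.1163  0.2147] j [ -33.4  -24.9  136.3   19.2   42.7 -130.8] F [ 2.7  0.4 -0.6] w 0.0856
tilt 30.1 dir -7.0 heading -4.17 roll -1.65
```

View pics/w30.png

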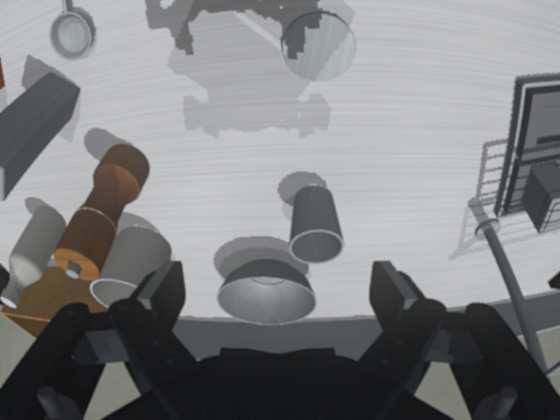

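```bash
python3 -c "
import cv2
im=cv2.imread('pics/s30.png')
a=cv2.resize(im[120:260,310:450],None,fx=4.2,fy=4.2,interpolation=2)
cv2.imwrite('pics/c24.png',cv2.convertScaleAbs(a,alpha=2,beta=10))"
```

```text
(no output)
```

View pics/c24.png

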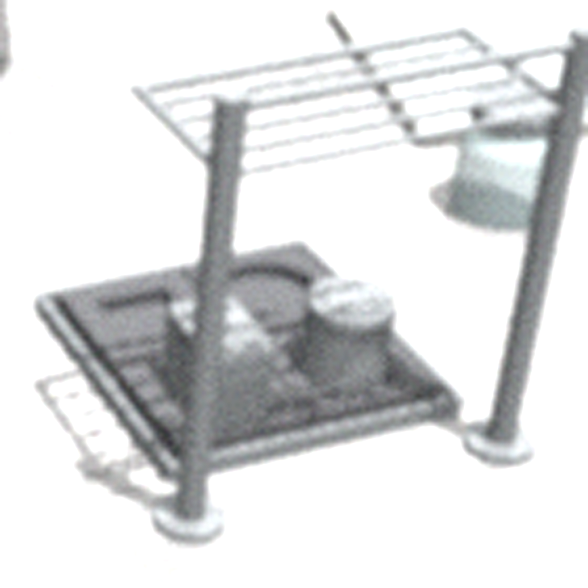

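```bash
python3 -m handwheel '[[0,-15,20,-0.06],[0,-20,20,-0.08],[0,-22,15,-0.08],[0,-22,10,-0.08],[0,-22,10,-0.06],[0,-10,5,0],[0,0,0,0]]'; python3 st.py; python3 -c "
from h import *
snap('wrist','w31.png')"
```

```text
t: 39.58
tcp_pos: [0.4564, -0.2356, 0.285]
tool_rot: [[-0.783, 0.446, 0.434], [0.376, 0.895, -0.24], [-0.496, -0.024, -0.868]]
contact_force: [0.1, 0.6, 0.2]
gripper_width: 0.0854
t 39.58 grasp [ 0.4516 -0.233   0.2946] j [ -41.7  -22.7  126.3    8.5   47.6 -109.7] F [0.1 0.6 0.2] w 0.0854
tilt 29.7 dir -28.9 heading -26.47 roll -1.38
```

View pics/w31.png

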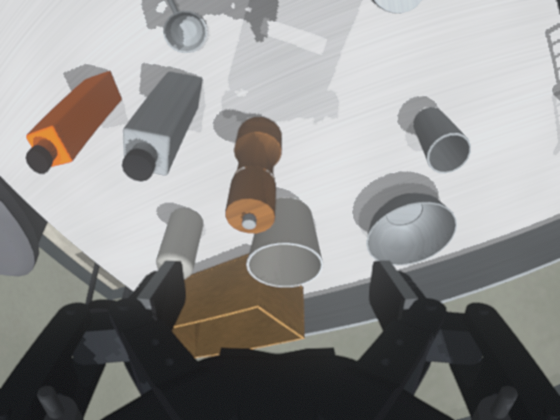

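```bash
python3 -c "
import cv2
im=cv2.imread('pics/w31.png')
a=cv2.resize(im[105:245,215:295],None,fx=4.2,fy=4.2,interpolation=2); b=cv2.resize(im[60:190,115:215],None,fx=4.5,fy=4.5,interpolation=2)
import numpy as np
c=np.zeros((590,800,3),np.uint8); c[:588,:336]=a; c[:585,340:790]=b
cv2.imwrite('pics/c25.png',cv2.convertScaleAbs(c,alpha=1.5))"
```

```text
(no output)
```

View pics/c25.png

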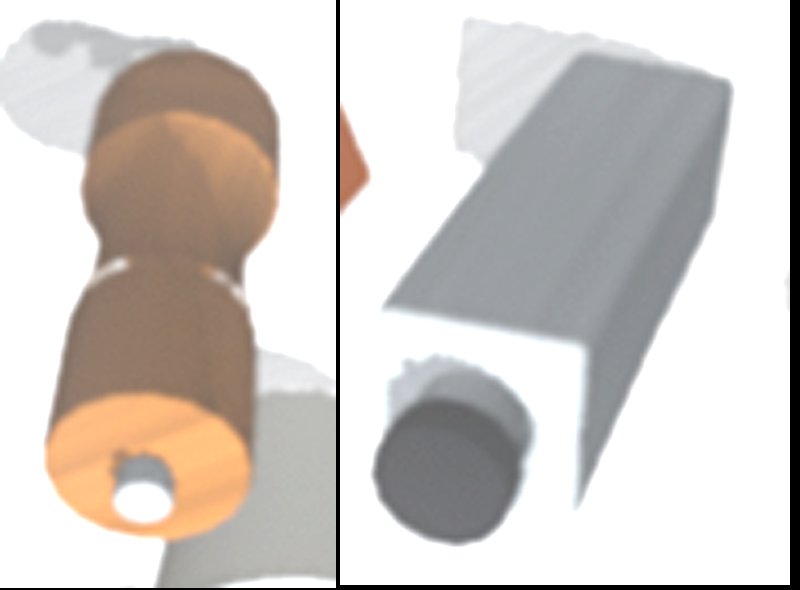

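```bash
python3 - <<'E'
from h import *
im,T=load('w31.png')
f=lambda c:(215+(c[0]+.5)/4.2-.5,105+(c[1]+.5)/4.2-.5); g=lambda c:(115+(c[0]-340+.5)/4.5-.5,60+(c[1]+.5)/4.5-.5)
w=lambda p,z:onz("wrist",p,z,T)
print("head",w(f((148,466)),.15).round(4),"knob",w(f((143,502)),.16).round(4))
E_=[w(f(c),.15) for c in [(46,455),(250,475),(148,393),(148,540)]]; print("head diam",np.linalg.norm(E_[0]-E_[1]),np.linalg.norm(E_[2]-E_[3]))
b=w(f((188,48)),0); o,_=ray("wrist",(0,0),T); d=b-o; d[2]=0; d/=np.linalg.norm(d); print("base",(b+.03*d).round(4))
Q=[w(g(c),.14) for c in [(385,310),(587,345),(577,508)]]
for i in range(2):
    d=Q[i+1]-Q[i]; print("bottle top",Q[i].round(4),np.linalg.norm(d).round(4),np.degrees(np.arctan2(d[1],d[0])).round(1))
print("bottle centre top",((Q[0]+Q[2])/2).round(4),"cap",w(g((447,472)),.162).round(4))
B=[w(g(c),0) for c in [(580,53),(732,88)]]; d=B[1]-B[0]; a=np.arctan2(d[1],d[0]); n=np.array([np.sin(a),-np.cos(a),0]); print("bottom edge",B[0].round(4),np.linalg.norm(d).round(4),np.degrees(a).round(1),"centre",((B[0]+B[1])/2+.023*n).round(4),((B[0]+B[1])/2-.023*n).round(4))
E
```

```text
head [ 0.5322 -0.3053  0.15  ] knob [ 0.5332 -0.3063  0.16  ]
head diam 0.047178960600146765 0.04900568657676796
base [ 0.5335 -0.3109  0.    ]
bottle top [ 0.4    -0.3579  0.14  ] 0.0419 49.3
bottle top [ 0.4273 -0.3261  0.14  ] 0.0409 -41.6
bottle centre top [ 0.429  -0.3556  0.14  ] cap [ 0.4278 -0.3542  0.162 ]
bottom edge [ 0.4003 -0.3622  0.    ] 0.0436 45.5 centre [ 0.432  -0.3628  0.    ] [ 0.3992 -0.3305  0.    ]
```

```bash
python3 -m handwheel '[[10,-9,-8,0],[15,-14,-16,0],[16,-15,-18,0],[16,-15,-18,0],[14,-13,-10,0],[6,-6,-5,0],[0,0,0,0]]'; python3 st.py
```

```text
t: 40.22
tcp_pos: [0.5351, -0.2977, 0.1991]
tool_rot: [[-0.792, 0.431, 0.433], [0.368, 0.902, -0.224], [-0.487, -0.018, -0.873]]
contact_force: [-0.2, 0.5, -0.2]
gripper_width: 0.0855
t 40.22 grasp [ 0.5303 -0.2952  0.2087] j [ -41.3   -2.5  118.9   11.5   35.7 -113.7] F [-0.2  0.5 -0.2] w 0.0855
tilt 29.2 dir -27.4 heading -25.52 roll -1.05
```

```bash
python3 -m handwheel '[[2,-7,-8,0],[1,-5,-18,0],[0,0,-22,0],[-1,0,-20,0],[0,0,-6,0],[0,0,0,0]]'; python3 st.py; python3 -c "
from h import *
snap('wrist','w32.png')"
```

```text
t: 40.72
tcp_pos: [0.5358, -0.3004, 0.1203]
tool_rot: [[-0.798, 0.421, 0.432], [0.362, 0.907, -0.214], [-0.482, -0.015, -0.876]]
contact_force: [0.0, -0.8, 0.7]
gripper_width: 0.0854
t 40.72 grasp [ 0.5311 -0.2981  0.1299] j [ -41.6    4.5  121.2   16.    27.3 -119.5] F [ 0.  -0.8  0.7] w 0.0854
tilt 28.8 dir -26.4 heading -24.87 roll -0.84
```

View pics/w32.png

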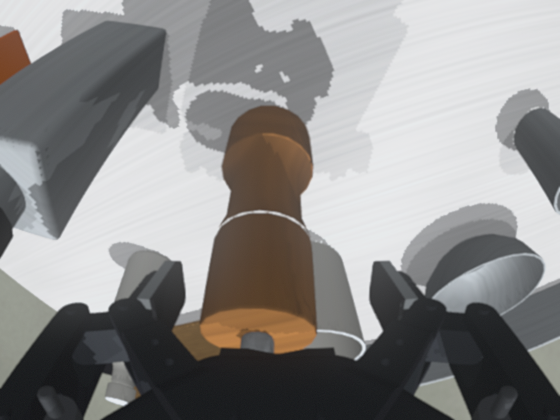

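```bash
python3 -m handwheel '[[1,-6,-2,0],[1,-5,-2,0],[0,0,0,0]]'; python3 st.py; python3 -m handwheel '[[0,0,-1,0],[0,0,-1,0],[0,0,-1,0],[0,0,-1,0],[0,0,-1,0],[0,0,0,0]]' 0 50; python3 st.py; python3 -c "
from h import *
snap('wrist','w33.png')"
```

```text
t: 41.02
tcp_pos: [0.5396, -0.312, 0.1204]
tool_rot: [[-0.797, 0.418, 0.436], [0.358, 0.908, -0.217], [-0.487, -0.016, -0.873]]
contact_force: [-0.7, -0.2, -0.2]
gripper_width: 0.0855
t 41.02 grasp [ 0.5348 -0.3096  0.1301] j [ -42.4    5.5  120.1   17.    27.2 -121.2] F [-0.7 -0.2 -0.2] w 0.0855
tilt 29.1 dir -26.4 heading -24.74 roll -0.93
t: 41.52
tcp_pos: [0.5422, -0.3142, 0.121]
tool_rot: [[-0.793, 0.419, 0.442], [0.356, 0.908, -0.221], [-0.494, -0.018, -0.869]]
contact_force: [-0.9, 0.2, 0.2]
gripper_width: 0.0492
t 41.52 grasp [ 0.5374 -0.3118  0.1305] j [ -42.4    5.7  119.9   17.4   26.8 -121.6] F [-0.9  0.2  0.2] w 0.0492
tilt 29.6 dir -26.5 heading -24.76 roll -1.00
```

View pics/w33.png

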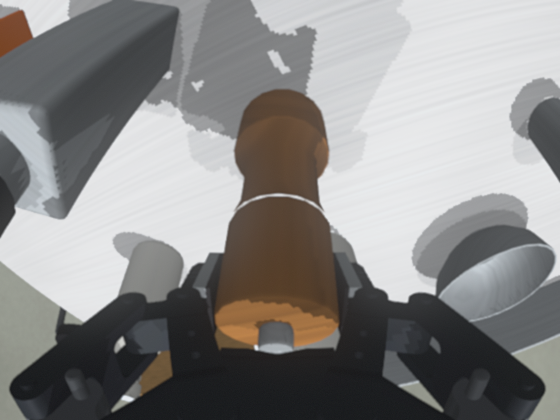

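```bash
python3 -m handwheel '[[0,0,15,0],[-3,4,28,0],[-6,15,28,0],[-8,26,18,0],[-7,34,5,0],[-6,36,0,0],[-6,36,0,0],[-6,36,0,0],[-6,36,0,0.03],[-6,36,0,0.05],[-6,36,0,0.05],[-5,36,0,0.06],[-4,36,0,0.06],[-3,36,0,0.06],[-3,36,0,0.06],[-2,36,0,0.06],[0,36,0,0.06],[0,34,0,0.06],[0,26,0,0.06],[0,12,0,0.05]]'; python3 st.py; python3 -c "
from h import *
snap('wrist','w34.png')"
```

```text
t: 43.23
tcp_pos: [0.4295, 0.2933, 0.1778]
tool_rot: [[-0.872, -0.248, 0.422], [-0.233, 0.969, 0.088], [-0.431, -0.022, -0.902]]
contact_force: [-0.1, -0.8, -3.8]
gripper_width: 0.0494
t 43.23 grasp [0.4248 0.2924 0.1877] j [ 26.  -11.2 128.4  -9.9  38.4 -72.2] F [-0.1 -0.8 -3.8] w 0.0494
tilt 25.6 dir 11.7 heading 14.34 roll -1.26
```

View pics/w34.png

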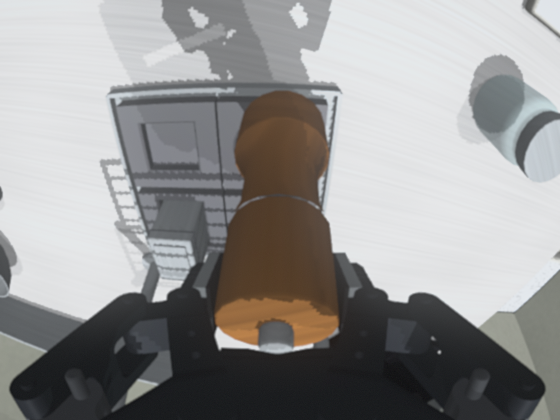

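```bash
cat > mill.py <<'E'
from h import *
import sys
def mill(f,px,zb):
    im,T=load(f); p,R=T; e=np.array([R[1,1],-R[0,1],0]); e/=np.linalg.norm(e)
    b=onz("wrist",px,zb,T); g=p+R@[0,0,-.011]; c=b+.03*e; d=c-g
    print("base centre",c.round(4),"a",(d@e*1e3).round(1),"lat",((d[1]*e[0]-d[0]*e[1])*1e3).round(1))
if __name__=="__main__": mill(sys.argv[1],(float(sys.argv[2]),float(sys.argv[3])),float(sys.argv[4]))
E
python3 mill.py w33.png 281 89 0; python3 mill.py w34.png 281.5 91 .059;python3 mill.py w34.png 281.5 91 .064
```

```text
base centre [ 0.5365 -0.3101  0.    ] a -1.4 lat 1.2
base centre [0.416  0.2911 0.059 ] a -8.9 lat 1.0
base centre [0.4142 0.2907 0.064 ] a -10.7 lat 1.0
```

```bash
python3 -m handwheel '[[10,0,-6,0],[12,0,-8,0],[11,1,-6,0],[4,0,-3,0],[0,0,0,0]]'; python3 st.py; python3 -c "
from h import *
snap('wrist','w35.png')
import cv2
im=cv2.imread('pics/w35.png')
a=cv2.resize(im[60:260,190:370],None,fx=4,fy=3,interpolation=2); cv2.imwrite('pics/c26.png',cv2.convertScaleAbs(a,alpha=1.7))"
```

```text
t: 43.7
tcp_pos: [0.4615, 0.2922, 0.1447]
tool_rot: [[-0.879, -0.249, 0.407], [-0.237, 0.968, 0.081], [-0.415, -0.025, -0.91]]
contact_force: [-0.7, -0.5, -2.9]
gripper_width: 0.0491
t 43.7 grasp [0.457  0.2913 0.1547] j [ 24.1  -4.4 126.   -9.3  34.7 -74.2] F [-0.7 -0.5 -2.9] w 0.0491
tilt 24.5 dir 11.3 heading 14.45 roll -1.45
```

View pics/c26.png

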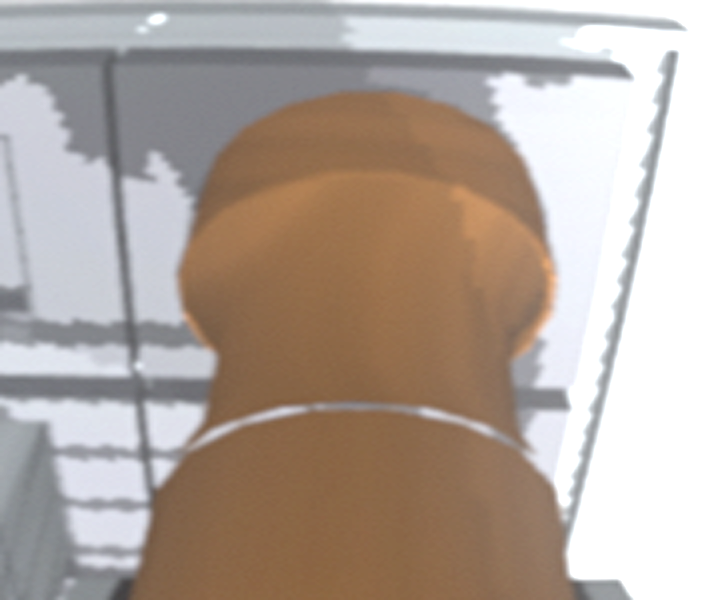

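```bash
python3 mill.py w35.png 282 90.5 .027; python3 -m handwheel '[[7,1,0,0],[5,0,0,0],[0,0,0,0]]'; python3 st.py; python3 -c "
from h import *
snap('wrist','w36.png')
import cv2
im=cv2.imread('pics/w36.png')
a=cv2.resize(im[60:260,190:370],None,fx=4,fy=3,interpolation=2); cv2.imwrite('pics/c27.png',cv2.convertScaleAbs(a,alpha=1.7))"
```

```text
base centre [0.4455 0.2893 0.027 ] a -11.6 lat 0.9
t: 44.0
tcp_pos: [0.4728, 0.2922, 0.1442]
tool_rot: [[-0.88, -0.248, 0.406], [-0.237, 0.968, 0.08], [-0.413, -0.026, -0.91]]
contact_force: [0.1, -0.6, -2.4]
gripper_width: 0.0486
t 44.0 grasp [0.4683 0.2913 0.1542] j [ 23.5  -3.  124.8  -9.   34.7 -74.9] F [ 0.1 -0.6 -2.4] w 0.0486
tilt 24.4 dir 11.1 heading 14.39 roll -1.48
```

View pics/c27.png

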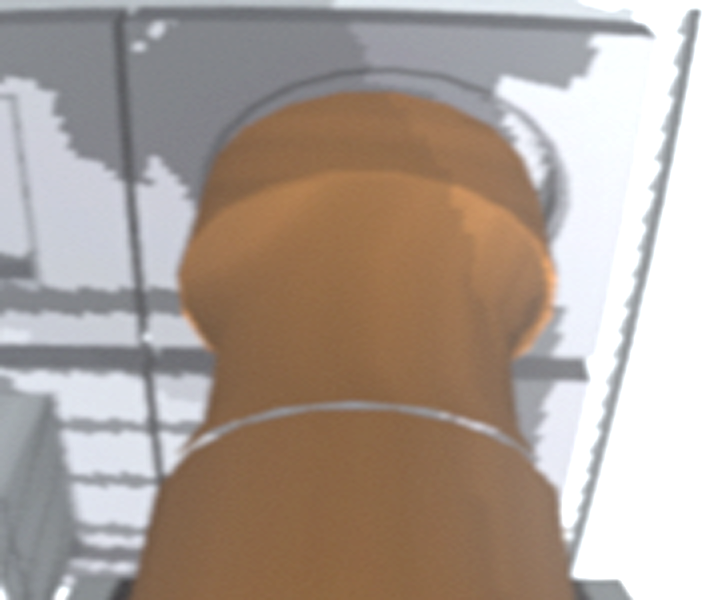

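```bash
python3 mill.py w36.png 282.3 90.5 .026; python3 - <<'E'
from h import *
im,T=load('w36.png'); f=lambda c:(190+(c[0]+.5)/4-.5,60+(c[1]+.5)/3-.5); R=T[1]; e=np.array([R[1,1],-R[0,1],0])
print("well",(onz("wrist",f((385,68)),.019,T)+.0345*e).round(4))
w=np.array([onz("wrist",f(c),.019,T) for c in [(385,68),(300,86),(235,125),(480,82),(545,130)]]); A=np.c_[2*w[:,:2],np.ones(5)]; s=np.linalg.lstsq(A,(w[:,:2]**2).sum(1),rcond=None)[0]; print("fit",s[:2].round(4),2*np.sqrt(s[2]+s[0]**2+s[1]**2))
E
```

```text
base centre [0.4568 0.2894 0.026 ] a -11.7 lat 1.0
well [0.4569 0.2919 0.019 ]
fit [0.455  0.2927] 0.06589155527607093
```

```bash
python3 -m handwheel '[[0,2,-4,0],[-1,1,-4,0],[0,0,-4,0]]'; python3 st.py; python3 -m handwheel '[[0,0,-3,0],[0,0,-3,0]]'; python3 st.py
```

```text
t: 44.3
tcp_pos: [0.4723, 0.2959, 0.1336]
tool_rot: [[-0.878, -0.248, 0.409], [-0.236, 0.968, 0.081], [-0.416, -0.025, -0.909]]
contact_force: [0.0, 0.0, -2.6]
gripper_width: 0.0493
t 44.3 grasp [0.4678 0.295  0.1436] j [ 23.9  -1.9 125.   -9.6  33.1 -73.8] F [ 0.   0.  -2.6] w 0.0493
tilt 24.6 dir 11.2 heading 14.37 roll -1.43
t: 44.47
tcp_pos: [0.4735, 0.2967, 0.129]
tool_rot: [[-0.876, -0.25, 0.413], [-0.237, 0.968, 0.083], [-0.42, -0.025, -0.907]]
contact_force: [-3.8, -3.0, 16.0]
gripper_width: 0.0491
t 44.47 grasp [0.469  0.2958 0.139 ] j [ 24.   -1.3 125.1  -9.9  32.3 -73.5] F [-3.8 -3.  16. ] w 0.0491
tilt 24.9 dir 11.3 heading 14.46 roll -1.44
```

```bash
python3 -c "
from h import *
snap('wrist','w37.png')
import cv2
im=cv2.imread('pics/w37.png')
a=cv2.resize(im[60:260,190:370],None,fx=4,fy=3,interpolation=2); cv2.imwrite('pics/c28.png',cv2.convertScaleAbs(a,alpha=1.7))"
```

```text
(no output)
```

View pics/c28.png

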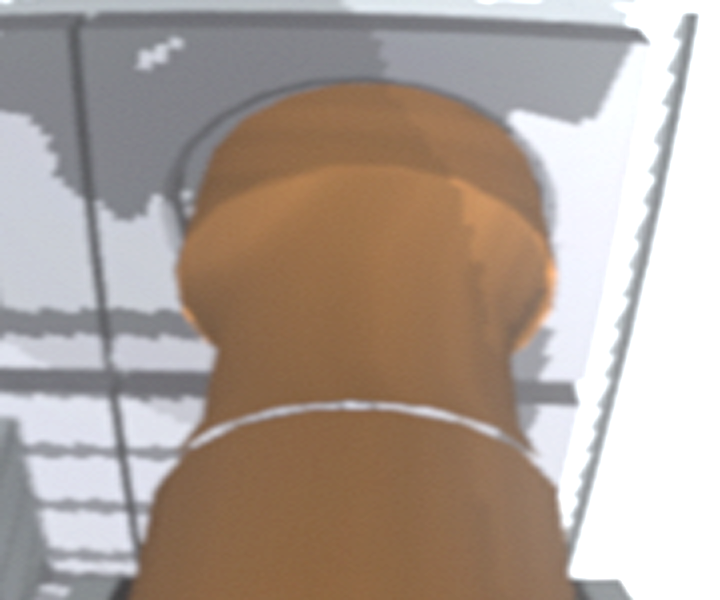

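```bash
python3 -m handwheel '[[-4,-2,0,0],[-4,-1,-1,0]]' 0 35; python3 st.py; python3 -c "
from h import *
snap('wrist','w38.png')
import cv2
im=cv2.imread('pics/w38.png')
a=cv2.resize(im[60:260,190:370],None,fx=4,fy=3,interpolation=2); cv2.imwrite('pics/c29.png',cv2.convertScaleAbs(a,alpha=1.7))"
```

```text
t: 44.68
tcp_pos: [0.4674, 0.2944, 0.13]
tool_rot: [[-0.874, -0.25, 0.418], [-0.237, 0.968, 0.085], [-0.425, -0.025, -0.905]]
contact_force: [2.3, 0.2, -1.2]
gripper_width: 0.0492
t 44.68 grasp [0.4628 0.2935 0.1399] j [ 24.   -2.4 126.1 -10.1  32.  -73.4] F [ 2.3  0.2 -1.2] w 0.0492
tilt 25.2 dir 11.5 heading 14.49 roll -1.42
```

View pics/c29.png

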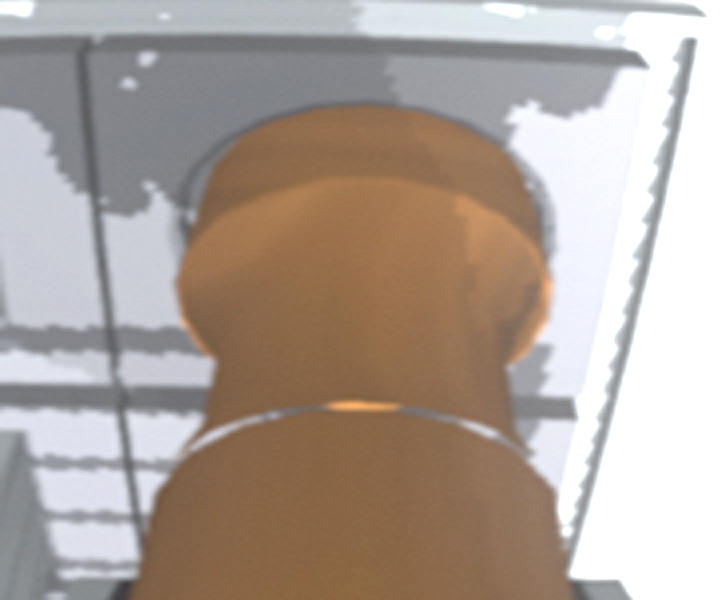

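```bash
python3 -m handwheel '[[-4,-1,-2,0],[-2,-1,-3,0]]'; python3 st.py; python3 -c "
from h import *
snap('wrist','w39.png')
import cv2
im=cv2.imread('pics/w39.png')
a=cv2.resize(im[60:260,190:370],None,fx=4,fy=3,interpolation=2); cv2.imwrite('pics/c30.png',cv2.convertScaleAbs(a,alpha=1.7))"
```

```text
t: 44.9
tcp_pos: [0.4637, 0.2938, 0.128]
tool_rot: [[-0.869, -0.251, 0.427], [-0.235, 0.968, 0.09], [-0.436, -0.023, -0.9]]
contact_force: [-0.2, -0.3, 8.0]
gripper_width: 0.049
t 44.9 grasp [0.459  0.2929 0.1379] j [ 24.1  -2.9 127.  -10.4  31.  -73. ] F [-0.2 -0.3  8. ] w 0.049
tilt 25.9 dir 11.9 heading 14.54 roll -1.29
```

View pics/c30.png

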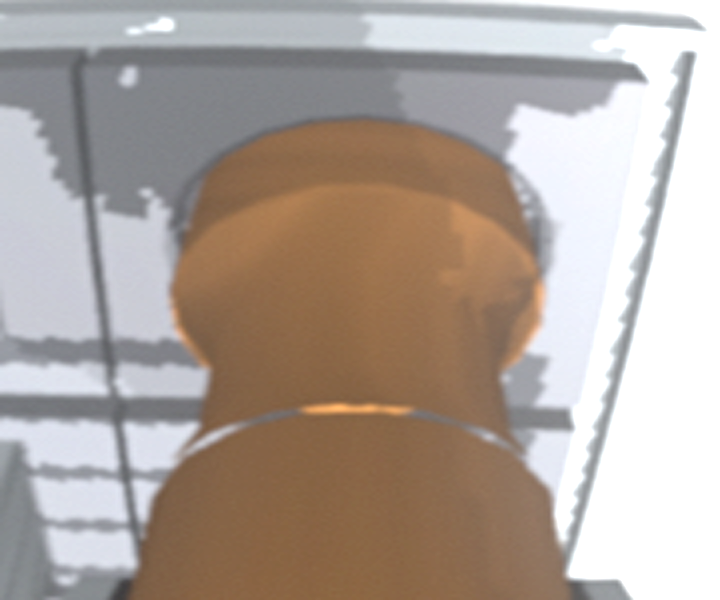

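```bash
python3 -m handwheel '[[0,0,-1,0],[0,0,0,0]]'; python3 -m handwheel '[[0,0,0,0],[0,0,0,0],[0,0,0,0],[0,0,0,0]]' 100; python3 st.py; python3 -c "
from h import *
snap('wrist','w40.png')"
```

```text
t: 45.12
tcp_pos: [0.464, 0.294, 0.1282]
tool_rot: [[-0.868, -0.251, 0.429], [-0.235, 0.968, 0.09], [-0.437, -0.023, -0.899]]
contact_force: [0.3, 0.5, -1.4]
gripper_width: 0.0489
t: 45.45
tcp_pos: [0.4606, 0.2926, 0.1246]
tool_rot: [[-0.873, -0.25, 0.42], [-0.236, 0.968, 0.086], [-0.428, -0.024, -0.904]]
contact_force: [-0.6, -0.1, -0.4]
gripper_width: 0.0854
t 45.45 grasp [0.456  0.2917 0.1345] j [ 24.2  -2.8 127.2 -10.4  31.2 -72.9] F [-0.6 -0.1 -0.4] w 0.0854
tilt 25.4 dir 11.6 heading 14.48 roll -1.37
```

View pics/w40.png

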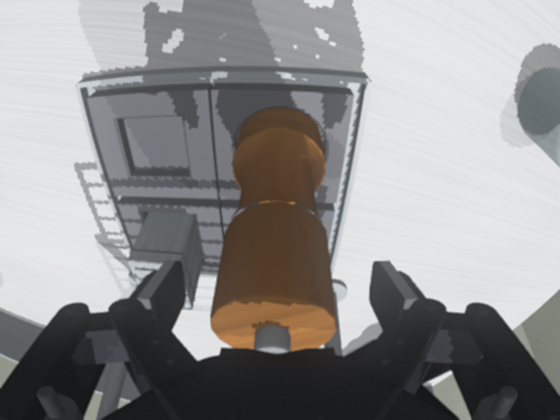

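```bash
python3 -m handwheel '[[-8,-2,20,0],[-10,-3,28,0],[-8,-8,30,0],[-5,-20,28,0],[0,-34,18,-0.03],[0,-37,8,-0.06],[0,-38,0,-0.06],[0,-38,0,-0.06],[0,-38,0,-0.07],[0,-38,0,-0.07],[0,-38,0,-0.07],[0,-38,0,-0.07],[-2,-38,0,-0.07],[-2,-38,0,-0.07],[-2,-38,0,-0.07],[-2,-38,0,-0.07],[-2,-36,0,-0.07],[0,-30,0,-0.07],[0,-15,0,-0.05],[0,0,0,0]]'; python3 st.py; python3 -c "
from h import *
snap('wrist','w41.png')"
```

```text
t: 47.17
tcp_pos: [0.404, -0.2983, 0.2591]
tool_rot: [[-0.67, 0.682, 0.294], [0.61, 0.731, -0.305], [-0.423, -0.025, -0.906]]
contact_force: [-0.4, -1.1, -0.5]
gripper_width: 0.0855
t 47.17 grasp [ 0.4008 -0.295   0.269 ] j [-48.5 -20.6 126.6   1.4  49.  -96.5] F [-0.4 -1.1 -0.5] w 0.0855
tilt 25.1 dir -46.1 heading -42.99 roll -1.45
```

View pics/w41.png

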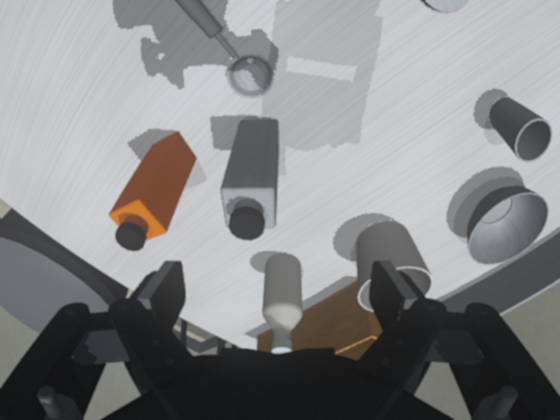

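```bash
python3 -c "
import cv2
im=cv2.imread('pics/w41.png')
a=cv2.resize(im[110:250,205:295],None,fx=5,fy=4.2,interpolation=2)
cv2.imwrite('pics/c31.png',cv2.convertScaleAbs(a,alpha=1.6))"
```

```text
(no output)
```

View pics/c31.png

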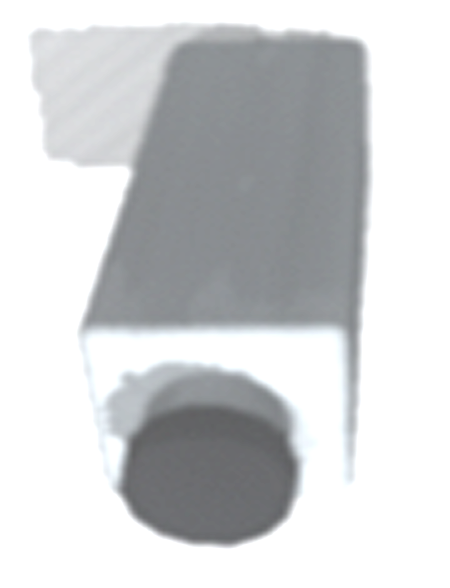

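```bash
python3 - <<'E'
from h import *
im,T=load('w41.png')
g=lambda c:(205+(c[0]+.5)/5-.5,110+(c[1]+.5)/4.2-.5); w=lambda c,z:onz("wrist",g(c),z,T)
Q=[w((84,328),.14),w((349,328),.14)]; d=Q[1]-Q[0]; a=np.arctan2(d[1],d[0])-np.pi/2; e=np.array([np.cos(a),np.sin(a),0])
print("top edge",np.linalg.norm(d).round(4),np.degrees(a).round(1),"centre",((Q[0]+Q[1])/2+.023*e).round(4),"cap",w((210,475),.162).round(4))
B=[w((178,42),0),w((365,44),0)]; d=B[1]-B[0]; a=np.arctan2(d[1],d[0])-np.pi/2; print("bottom",np.linalg.norm(d).round(4),np.degrees(a).round(1),"centre",((B[0]+B[1])/2+.023*e).round(4))
E
```

```text
top edge 0.0433 -42.2 centre [ 0.4301 -0.3579  0.14  ] cap [ 0.4265 -0.3547  0.162 ]
bottom 0.044 -43.8 centre [ 0.4321 -0.3613  0.    ]
```

```bash
python3 -m handwheel '[[5,-11,-10,0],[7,-15,-15,0],[7,-15,-15,0],[6,-12,-12,0],[3,-8,-5,0],[0,0,0,0]]' 82; python3 st.py
```

```text
t: 47.72
tcp_pos: [0.4341, -0.3531, 0.1997]
tool_rot: [[-0.68, 0.67, 0.299], [0.6, 0.742, -0.298], [-0.421, -0.023, -0.907]]
contact_force: [-1.1, 0.6, -0.2]
gripper_width: 0.0701
t 47.72 grasp [ 0.4308 -0.3498  0.2097] j [ -50.6   -8.2  123.2    3.7   40.2 -101.1] F [-1.1  0.6 -0.2] w 0.0701
tilt 25.0 dir -44.9 heading -42.06 roll -1.32
```

```bash
python3 -m handwheel '[[0,-5,-8,-0.01],[0,-4,-12,-0.01],[0,0,-22,0],[0,0,-22,0],[0,0,-14,0],[0,0,0,0]]'; python3 st.py; python3 -c "
from h import *
snap('wrist','w42.png')"
```

```text
t: 48.22
tcp_pos: [0.4355, -0.3573, 0.1214]
tool_rot: [[-0.67, 0.68, 0.298], [0.608, 0.733, -0.305], [-0.426, -0.023, -0.905]]
contact_force: [0.6, 0.1, -0.3]
gripper_width: 0.0702
t 48.22 grasp [ 0.4322 -0.3539  0.1313] j [ -50.6   -1.1  125.9    4.3   30.1 -101.3] F [ 0.6  0.1 -0.3] w 0.0702
tilt 25.2 dir -45.6 heading -42.83 roll -1.31
```

View pics/w42.png

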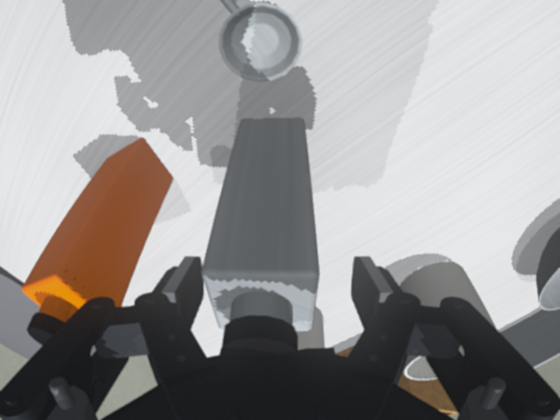

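```bash
python3 -m handwheel '[[-3,-3,-7,0],[-2,-2,-6,0],[0,0,0,0]]'; python3 st.py; python3 -m handwheel '[[0,0,-1,0],[0,0,-1,0],[0,0,-1,0],[0,0,-1,0],[0,0,0,0]]' 0 60; python3 st.py; python3 -c "
from h import *
snap('wrist','w43.png')"
```

```text
t: 48.52
tcp_pos: [0.4322, -0.3633, 0.1124]
tool_rot: [[-0.669, 0.678, 0.303], [0.604, 0.735, -0.309], [-0.433, -0.024, -0.901]]
contact_force: [0.3, -0.2, -0.1]
gripper_width: 0.0703
t 48.52 grasp [ 0.4288 -0.3599  0.1223] j [ -51.5   -0.2  126.2    5.4   28.5 -103.2] F [ 0.3 -0.2 -0.1] w 0.0703
tilt 25.7 dir -45.6 heading -42.71 roll -1.37
t: 48.93
tcp_pos: [0.4333, -0.365, 0.1122]
tool_rot: [[-0.668, 0.678, 0.307], [0.602, 0.734, -0.313], [-0.437, -0.024, -0.899]]
contact_force: [0.2, -0.7, -2.9]
gripper_width: 0.0453
t 48.93 grasp [ 0.43   -0.3616  0.1221] j [ -51.5    0.   126.1    5.5   28.1 -103.3] F [ 0.2 -0.7 -2.9] w 0.0453
tilt 26.0 dir -45.6 heading -42.73 roll -1.38
```

View pics/w43.png

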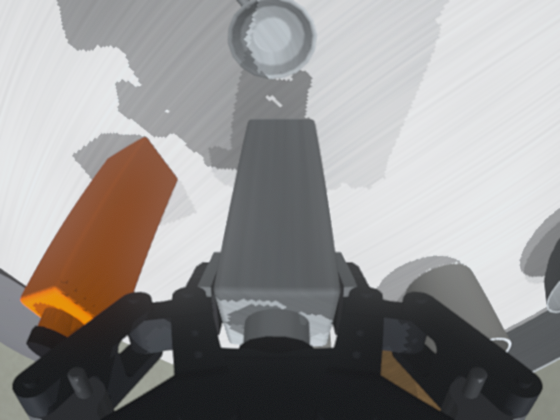

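```bash
python3 -m handwheel '[[0,0,15,0],[0,3,25,0],[0,12,25,0],[2,22,12,0.02],[2,28,5,0.05],[2,31,0,0.055],[2,32,0,0.055],[2,32,0,0.055],[2,32,0,0.055],[2,32,0,0.055],[2,32,0,0.055],[2,32,0,0.055],[1,32,0,0.055],[1,32,0,0.055],[0,32,0,0.055],[0,32,0,0.055],[0,32,0,0.055],[0,32,0,0.055],[0,32,0,0.055],[0,25,0,0.055]]'; python3 st.py
```

```text
t: 50.65
tcp_pos: [0.4292, 0.1992, 0.168]
tool_rot: [[-0.906, -0.183, 0.382], [-0.178, 0.983, 0.049], [-0.385, -0.023, -0.923]]
contact_force: [-0.2, -0.6, -2.2]
gripper_width: 0.0454
t 50.65 grasp [0.425  0.1987 0.1782] j [ 13.9 -17.3 133.7  -3.9  41.2 -84.5] F [-0.2 -0.6 -2.2] w 0.0454
tilt 22.7 dir 7.3 heading 10.53 roll -1.35
```

```bash
python3 -m handwheel '[[10,0,-5,0.015],[14,1,-9,0.015],[14,1,-9,0],[8,0,-4,0],[0,0,0,0]]'; python3 st.py; python3 -c "
from h import *
snap('wrist','w44.png')
import cv2
im=cv2.imread('pics/w44.png')
a=cv2.resize(im[70:320,180:370],None,fx=4,fy=2.4,interpolation=2); cv2.imwrite('pics/c32.png',cv2.convertScaleAbs(a,alpha=1.7))"
```

```text
t: 51.07
tcp_pos: [0.4698, 0.2069, 0.1328]
tool_rot: [[-0.902, -0.228, 0.367], [-0.219, 0.974, 0.064], [-0.372, -0.023, -0.928]]
contact_force: [0.1, -0.4, -3.1]
gripper_width: 0.0455
t 51.07 grasp [0.4658 0.2062 0.143 ] j [ 13.   -7.6 129.8  -1.9  36.  -89.1] F [ 0.1 -0.4 -3.1] w 0.0455
tilt 21.9 dir 9.9 heading 13.16 roll -1.30
```

View pics/c32.png

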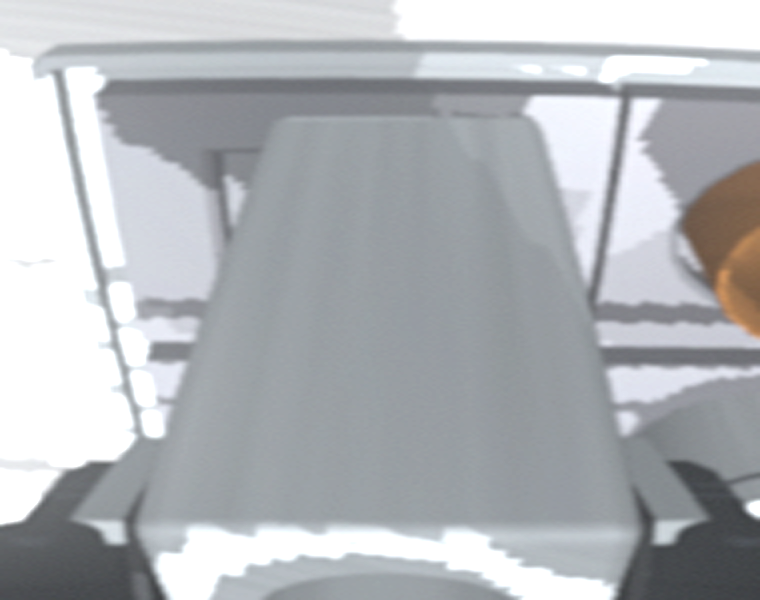

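```bash
python3 - <<'E'
from h import *
im,T=load('w44.png'); f=lambda c:(180+(c[0]+.5)/4-.5,70+(c[1]+.5)/2.4-.5); w=lambda c,z:onz("wrist",f(c),z,T)
y=np.radians(12.7); e=np.array([np.cos(y),np.sin(y),0]); l=np.array([-e[1],e[0],0])
for z in (.0235,.028):
    B=[w((270,118),z),w((543,116),z)]; d=B[1]-B[0]; c=(B[0]+B[1])/2+.023*e; print(z,"bottle c",c.round(4),"w",np.linalg.norm(d).round(4),"yaw",np.degrees(np.arctan2(d[1],d[0])-np.pi/2).round(2))
K=w((214,150),.019); print("mouth corner",K.round(4),"well centre",(K+.0275*e+.0275*l).round(4))
E
python3 st.py
```

```text
0.0235 bottle c [0.4592 0.2054 0.0235] w 0.0461 yaw 14.59
0.028 bottle c [0.4575 0.2051 0.028 ] w 0.0451 yaw 14.59
mouth corner [0.4566 0.1701 0.019 ] well centre [0.4773 0.2029 0.019 ]
t 51.12 grasp [0.4649 0.2061 0.1427] j [ 13.   -7.7 129.9  -1.9  36.  -89.1] F [ 0.2 -0.7 -4.8] w 0.0456
tilt 21.8 dir 9.9 heading 13.15 roll -1.29
```

```bash
python3 -m handwheel '[[6,-1,4,-0.01],[7,-1,1,-0.01],[4,-1,0,0],[0,0,0,0]]'; python3 st.py; python3 -c "
from h import *
snap('wrist','w45.png')
import cv2
im=cv2.imread('pics/w45.png')
a=cv2.resize(im[70:320,180:370],None,fx=4,fy=2.4,interpolation=2); cv2.imwrite('pics/c33.png',cv2.convertScaleAbs(a,alpha=1.7))"
```

```text
t: 51.45
tcp_pos: [0.4852, 0.203, 0.137]
tool_rot: [[-0.908, -0.206, 0.364], [-0.2, 0.978, 0.055], [-0.368, -0.023, -0.93]]
contact_force: [0.1, 0.2, -3.3]
gripper_width: 0.0453
t 51.45 grasp [0.4812 0.2024 0.1473] j [ 12.3  -6.1 127.9  -2.3  36.6 -88.3] F [ 0.1  0.2 -3.3] w 0.0453
tilt 21.6 dir 8.6 heading 11.88 roll -1.30
```

View pics/c33.png

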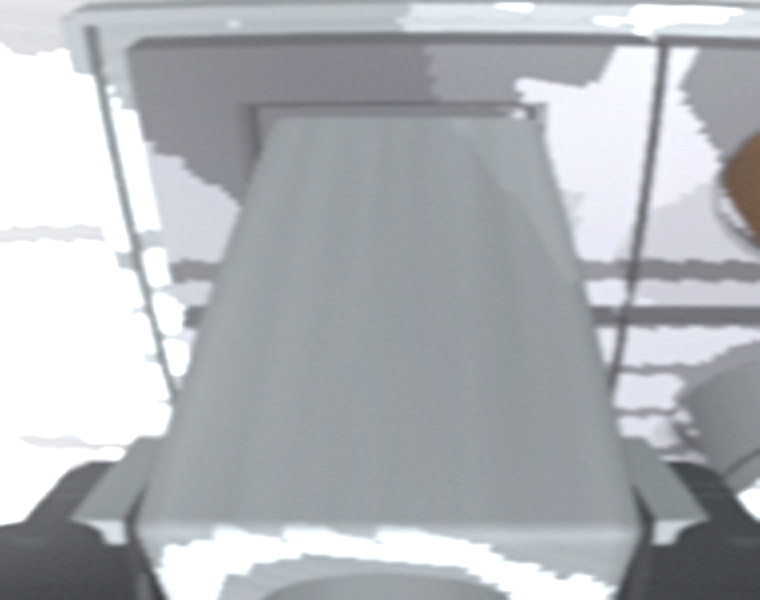

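```bash
python3 - <<'E'
from h import *
im,T=load('w45.png'); f=lambda c:(180+(c[0]+.5)/4-.5,70+(c[1]+.5)/2.4-.5); w=lambda c,z:onz("wrist",f(c),z,T)
y=np.radians(12.7); e=np.array([np.cos(y),np.sin(y),0]); l=np.array([-e[1],e[0],0])
A=[w((245,103),.019),w((547,104),.019)]; c0=(A[0]+A[1])/2; print("mouth w",np.linalg.norm(A[0]-A[1]),"centre",(c0+.0275*e).round(4),np.degrees(np.arctan2(*(A[1]-A[0])[[1,0]])-np.pi/2))
for z in (.026,.028,.031):
    B=[w((271,119),z),w((541,117),z)]; d=(B[0]+B[1])/2-c0; q=B[1]-B[0]; print(z,"rear ahead",(d@e*1e3).round(1),"lat",(d@l*1e3).round(1),np.linalg.norm(q).round(4),"yaw",np.degrees(np.arctan2(q[1],q[0])-np.pi/2).round(2))
E
```

```text
mouth w 0.05283171476218324 centre [0.4778 0.201  0.019 ] 12.099430813291898
0.026 rear ahead 2.0 lat 1.8 0.0461 yaw 13.32
0.028 rear ahead 1.2 lat 1.8 0.0456 yaw 13.32
0.031 rear ahead 0.1 lat 1.9 0.045 yaw 13.32
```

```bash
python3 -m handwheel '[[3,-1,-2,-0.01],[0,0,-3,0],[0,0,0,0]]'; python3 st.py; python3 -c "
from h import *
snap('wrist','w46.png')
import cv2
im=cv2.imread('pics/w46.png')
a=cv2.resize(im[70:320,180:370],None,fx=4,fy=2.4,interpolation=2); cv2.imwrite('pics/c34.png',cv2.convertScaleAbs(a,alpha=1.7))"
```

```text
t: 51.75
tcp_pos: [0.4883, 0.2018, 0.1324]
tool_rot: [[-0.91, -0.195, 0.366], [-0.189, 0.981, 0.051], [-0.369, -0.022, -0.929]]
contact_force: [-0.5, 0.4, -4.5]
gripper_width: 0.0454
t 51.75 grasp [0.4843 0.2012 0.1427] j [ 12.2  -5.3 127.8  -2.6  35.9 -87.5] F [-0.5  0.4 -4.5] w 0.0454
tilt 21.7 dir 8.0 heading 11.22 roll -1.29
```

View pics/c34.png

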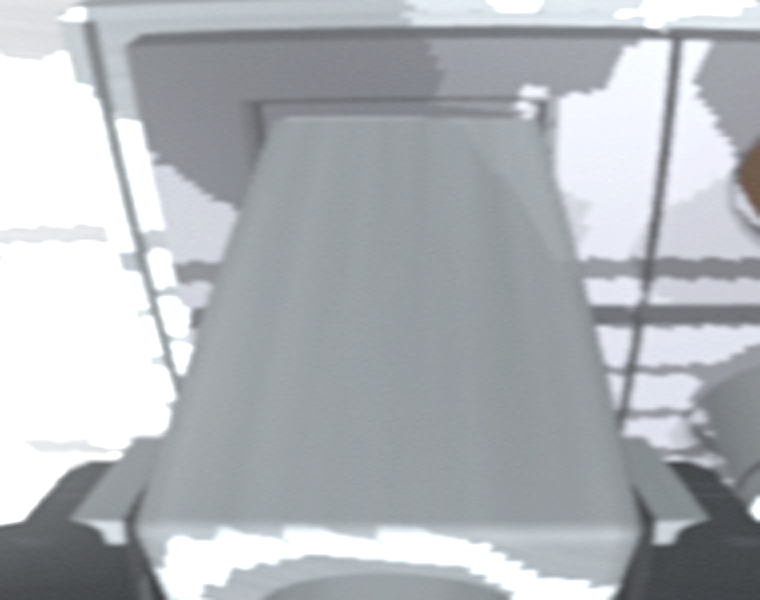

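```bash
python3 - <<'E'
from h import *
im,T=load('w46.png'); f=lambda c:(180+(c[0]+.5)/4-.5,70+(c[1]+.5)/2.4-.5); w=lambda c,z:onz("wrist",f(c),z,T)
y=np.radians(12.7); e=np.array([np.cos(y),np.sin(y),0]); l=np.array([-e[1],e[0],0])
A=[w((249,102),.019),w((553,100),.019)]; c0=(A[0]+A[1])/2; print("mouth w",np.linalg.norm(A[0]-A[1]),np.degrees(np.arctan2(*(A[1]-A[0])[[1,0]])-np.pi/2))
for z in (.022,.024,.027):
    B=[w((271,119),z),w((541,117),z)]; d=(B[0]+B[1])/2-c0; q=B[1]-B[0]; print(z,"rear ahead",(d@e*1e3).round(1),"lat",(d@l*1e3).round(1),np.linalg.norm(q).round(4),"yaw",np.degrees(np.arctan2(q[1],q[0])-np.pi/2).round(2))
E
python3 -m handwheel '[[1,0,-3,0.01],[0,0,-4,0]]'; python3 st.py;
```

```text
mouth w 0.05197189380360602 12.4966860226872
0.022 rear ahead 4.2 lat 0.8 0.0459 yaw 12.66
0.024 rear ahead 3.4 lat 0.9 0.0455 yaw 12.66
0.027 rear ahead 2.3 lat 0.9 0.0448 yaw 12.66
t: 51.97
tcp_pos: [0.4901, 0.2021, 0.1264]
tool_rot: [[-0.907, -0.206, 0.368], [-0.199, 0.978, 0.056], [-0.371, -0.023, -0.928]]
contact_force: [0.7, -0.1, -4.2]
gripper_width: 0.0453
t 51.97 grasp [0.4861 0.2015 0.1366] j [ 12.   -4.6 127.9  -2.2  34.9 -88.5] F [ 0.7 -0.1 -4.2] w 0.0453
tilt 21.8 dir 8.6 heading 11.87 roll -1.29
```

```bash
python3 -m handwheel '[[0,-1,-3,0],[0,0,-3,0]]'; python3 st.py
```

```text
t: 52.13
tcp_pos: [0.4904, 0.2011, 0.1201]
tool_rot: [[-0.907, -0.206, 0.369], [-0.2, 0.978, 0.056], [-0.372, -0.023, -0.928]]
contact_force: [-4.8, -2.8, 16.4]
gripper_width: 0.0455
t 52.13 grasp [0.4863 0.2005 0.1303] j [ 11.9  -4.  128.1  -2.1  34.  -88.7] F [-4.8 -2.8 16.4] w 0.0455
tilt 21.9 dir 8.7 heading 11.89 roll -1.29
```

```bash
python3 -m handwheel '[[-4,-1,0,0],[-3,-1,-1,0]]' 0 35; python3 st.py; python3 -m handwheel '[[-3,0,-2,0],[-1,0,-2,0]]'; python3 st.py; python3 -c "
from h import *
snap('wrist','w47.png')
import cv2
im=cv2.imread('pics/w47.png')
a=cv2.resize(im[70:320,180:370],None,fx=4,fy=2.4,interpolation=2); cv2.imwrite('pics/c35.png',cv2.convertScaleAbs(a,alpha=1.7))"
```

```text
t: 52.3
tcp_pos: [0.4851, 0.1996, 0.1201]
tool_rot: [[-0.905, -0.206, 0.374], [-0.199, 0.978, 0.058], [-0.377, -0.022, -0.926]]
contact_force: [4.1, 2.8, -3.5]
gripper_width: 0.0455
t 52.3 grasp [0.481  0.1989 0.1303] j [ 11.8  -4.9 129.   -2.1  33.7 -88.8] F [ 4.1  2.8 -3.5] w 0.0455
tilt 22.2 dir 8.8 heading 11.87 roll -1.26
t: 52.47
tcp_pos: [0.4844, 0.2, 0.1198]
tool_rot: [[-0.9, -0.206, 0.384], [-0.199, 0.978, 0.059], [-0.388, -0.023, -0.921]]
contact_force: [-2.5, -3.1, 9.1]
gripper_width: 0.0456
t 52.47 grasp [0.4802 0.1993 0.1299] j [ 11.9  -5.2 129.4  -2.3  32.9 -88.6] F [-2.5 -3.1  9.1] w 0.0456
tilt 22.9 dir 8.8 heading 11.91 roll -1.33
```

View pics/c35.png

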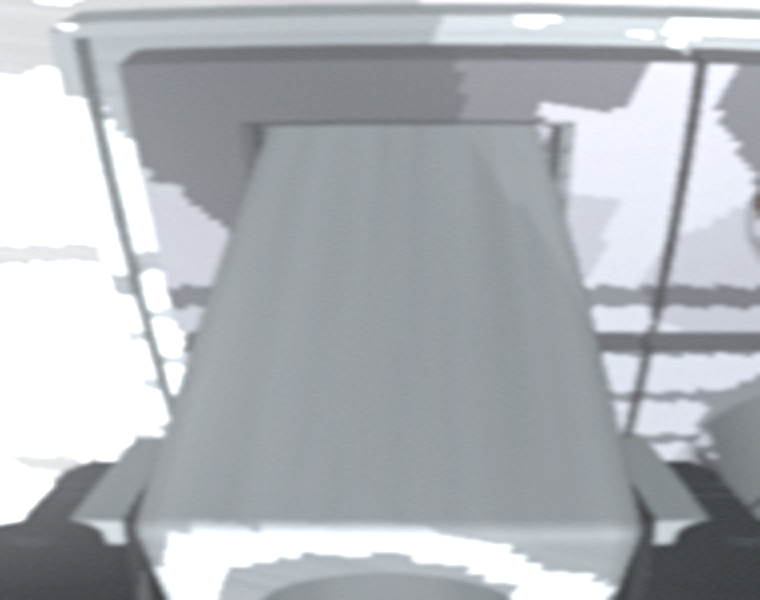

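```bash
python3 -m handwheel '[[-4,-1,-1,0],[-3,0,-2,0],[-2,0,-2,0]]'; python3 st.py; python3 -c "
from h import *
snap('wrist','w48.png')
import cv2
im=cv2.imread('pics/w48.png')
a=cv2.resize(im[70:320,180:370],None,fx=4,fy=2.4,interpolation=2); cv2.imwrite('pics/c36.png',cv2.convertScaleAbs(a,alpha=1.7))"
```

```text
t: 52.77
tcp_pos: [0.4797, 0.1999, 0.1192]
tool_rot: [[-0.893, -0.207, 0.399], [-0.199, 0.978, 0.062], [-0.403, -0.024, -0.915]]
contact_force: [4.5, -0.9, 2.6]
gripper_width: 0.0455
t 52.77 grasp [0.4753 0.1992 0.1293] j [ 12.   -6.1 130.5  -2.4  31.8 -88.4] F [ 4.5 -0.9  2.6] w 0.0455
tilt 23.8 dir 8.9 heading 11.94 roll -1.36
```

View pics/c36.png

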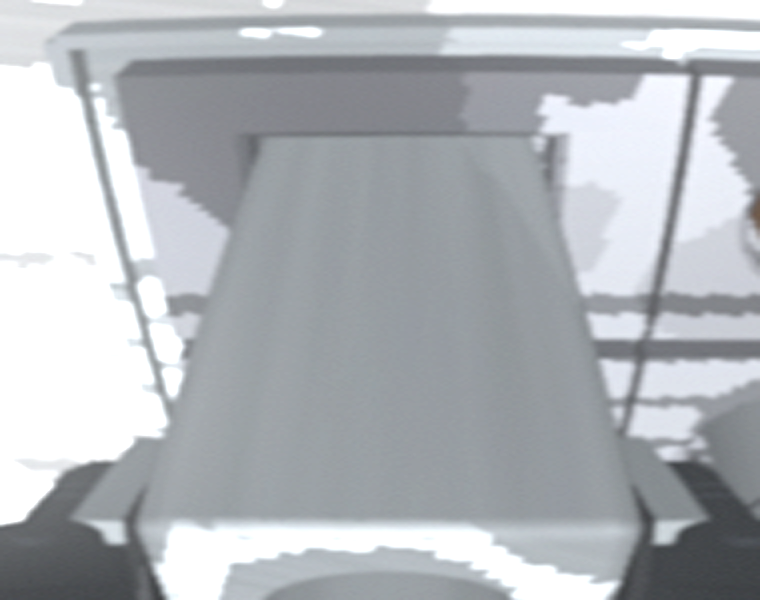

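```bash
python3 -m handwheel '[[0,0,-1,0],[0,0,0,0]]'; python3 -m handwheel '[[0,0,0,0],[0,0,0,0],[0,0,0,0],[0,0,0,0]]' 85; python3 st.py; python3 -m handwheel '[[-9,-2,20,0],[-11,-3,26,0],[-11,-3,28,0],[-14,-4,28,0],[-18,-5,20,0],[-15,-5,10,0],[0,0,0,0]]';python3 st.py; python3 -c "
from h import *
snap('wrist','w49.png');snap('scene','s49.png');snap('top','t49.png')
import cv2
im=cv2.imread('pics/s49.png')
a=cv2.resize(im[90:260,300:460],None,fx=3.5,fy=3.5,interpolation=2)
cv2.imwrite('pics/c37.png',cv2.convertScaleAbs(a,alpha=2,beta=10))"
```

```text
t: 52.98
tcp_pos: [0.4799, 0.1999, 0.1193]
tool_rot: [[-0.893, -0.207, 0.399], [-0.199, 0.978, 0.062], [-0.403, -0.024, -0.915]]
contact_force: [2.0, -0.9, -2.7]
gripper_width: 0.0456
t: 53.32
tcp_pos: [0.4736, 0.1989, 0.1137]
tool_rot: [[-0.901, -0.206, 0.382], [-0.199, 0.978, 0.059], [-0.386, -0.023, -0.922]]
contact_force: [0.1, 0.9, -0.1]
gripper_width: 0.0726
t 53.32 grasp [0.4694 0.1982 0.1239] j [ 12.1  -6.  130.9  -2.4  32.4 -88.3] F [ 0.1  0.9 -0.1] w 0.0726
tilt 22.7 dir 8.8 heading 11.88 roll -1.31
t: 53.9
tcp_pos: [0.3848, 0.1747, 0.2418]
tool_rot: [[-0.911, -0.206, 0.359], [-0.2, 0.978, 0.055], [-0.362, -0.022, -0.932]]
contact_force: [0.5, -0.7, -0.1]
gripper_width: 0.0726
t 53.9 grasp [0.3808 0.1741 0.2521] j [ 11.1 -31.  134.5  -1.1  55.3 -90.5] F [ 0.5 -0.7 -0.1] w 0.0726
tilt 21.3 dir 8.7 heading 11.88 roll -1.24
```

View pics/w49.png

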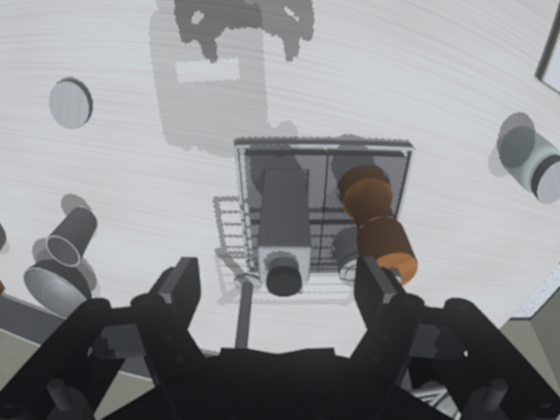

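View pics/c37.png

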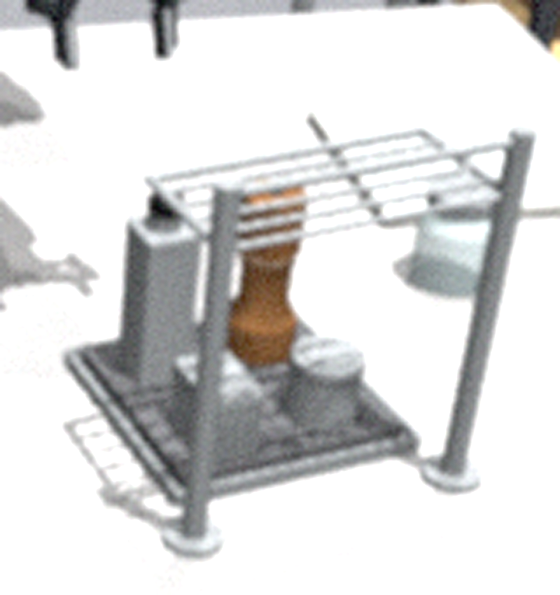

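View pics/t49.png

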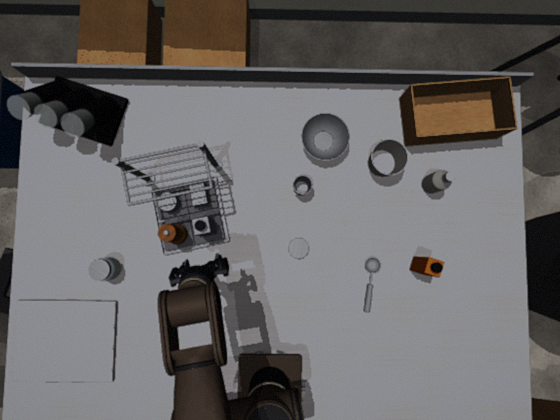

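```bash
python3 -c "
import cv2
im=cv2.imread('pics/w49.png')
a=cv2.resize(im[150:305,240:425],None,fx=4.2,fy=3.8,interpolation=2); cv2.imwrite('pics/c38.png',cv2.convertScaleAbs(a,alpha=1.7))"
```

```text
(no output)
```

View pics/c38.png

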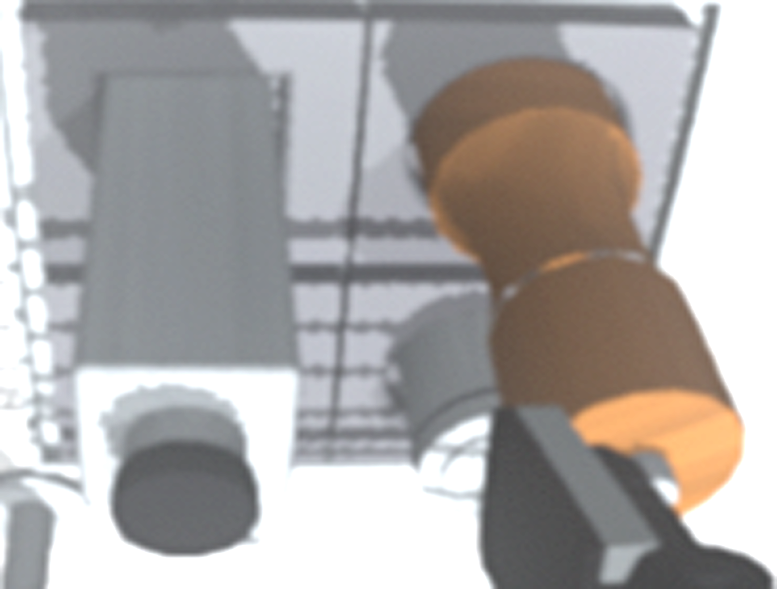

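```bash
python3 - <<'E'
from h import *
im,T=load('w49.png'); f=lambda c:(240+(c[0]+.5)/4.2-.5,150+(c[1]+.5)/3.8-.5); w=lambda c,z:onz("wrist",f(c),z,T)
y=np.radians(12.6); e=np.array([np.cos(y),np.sin(y),0])
for z in (.147,.150,.155):
    Q=[w((77,368),z),w((298,370),z)]; print(z,np.linalg.norm(Q[1]-Q[0]).round(4),"top centre",((Q[0]+Q[1])/2+.023*e).round(4),np.degrees(np.arctan2(*(Q[1]-Q[0])[[1,0]])-np.pi/2).round(1))
print("mill head right edge etc", w((615,448),.157).round(4), "mill base rear+30",(w((528,58),.019)+.03*e).round(4))
E
```

```text
0.147 0.043 top centre [0.4738 0.1986 0.147 ] 12.2
0.15 0.0423 top centre [0.4711 0.198  0.15  ] 12.2
0.155 0.0412 top centre [0.4665 0.1969 0.155 ] 12.2
mill head right edge etc [0.4477 0.2817 0.157 ] mill base rear+30 [0.4536 0.2887 0.019 ]
```

```bash
python3 -m handwheel '[[0,15,15,0],[0,25,15,0],[0,25,10,0],[0,15,0,0],[0,0,0,0]]'; python3 -c "
from h import *
snap('wrist','w50.png')
import cv2
im=cv2.imread('pics/w50.png')
a=cv2.resize(im[150:305,190:375],None,fx=4.2,fy=3.8,interpolation=2); cv2.imwrite('pics/c39.png',cv2.convertScaleAbs(a,alpha=1.7))"
```

```text
t: 54.47
tcp_pos: [0.3851, 0.2568, 0.2692]
tool_rot: [[-0.92, -0.201, 0.338], [-0.197, 0.979, 0.047], [-0.34, -0.024, -0.94]]
contact_force: [0.0, 0.1, -1.2]
gripper_width: 0.0727
```

View pics/c39.png

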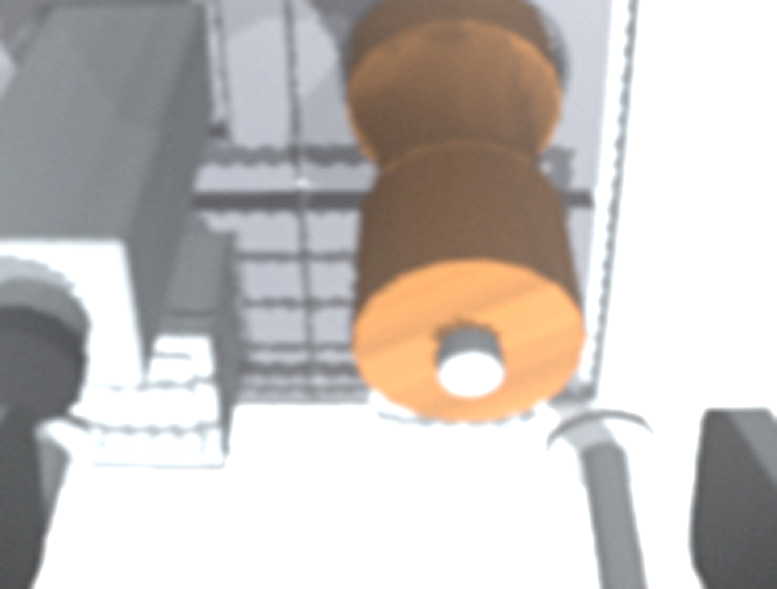

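```bash
python3 - <<'E'
from h import *
im,T=load('w50.png'); f=lambda c:(190+(c[0]+.5)/4.2-.5,150+(c[1]+.5)/3.8-.5)
for z in (.150,.157,.166):
    a,b=onz("wrist",f((352,335)),z,T),onz("wrist",f((586,335)),z,T); print(z,"head diam",np.linalg.norm(a-b).round(4),"centre",onz("wrist",f((469,340)),z,T).round(4))
from bench import manip
print(manip.job_done())
E
```

```text
0.15 head diam 0.0497 centre [0.4572 0.2917 0.15  ]
0.157 head diam 0.0481 centre [0.4515 0.29   0.157 ]
0.166 head diam 0.0461 centre [0.4442 0.2878 0.166 ]
the job is handed in; nothing more can be done
None
```

The tray is loaded and handed in at about 54.5 s. The sauce pot and spice tin went into the back round and oblong wells first. The pepper mill and the grey oil bottle then went into the front round and square wells, and the orange bottle was left alone.

**How it was done:** The moves only shift and turn the tool, so I leaned it about 20–32° by pushing against the arm's reach limits. That let it come in from the front under the shelf bar.

**Final checks (last wrist, scene and top pictures):**
- All four pieces stand upright in their wells. The tin, bottle and mill each measured within about 5 mm of their well centres. Their apparent sizes match being fully down on the well floors, with about the same small undersizing seen when they stood on the counter. For the mill this is a weaker check: its head measures 48.1 mm at the expected height, against 50 mm true and 47–49 mm measured on the counter.
- The pot was not re-measured after release. Its full depth rests on the contact force and height when it was set down, and on how it looks in the pictures.
- No other item on the counter looks moved, and the shelf looks untouched. I compared these by eye.

**What did not go cleanly:**
- **Tin, first try:** It was probably about 4 mm short and caught on the well's near lip, and it leaned about 6–7°. I lifted it out, set it down on the counter, regrasped it and placed it again.
- **Small settling:** The tin, mill and bottle reached the floor leaning about 3–5°. I levelled the mill and bottle before letting go. The tin's far edge dropped roughly 3 mm in the well when released.
- **Forces:** The highest I read was about 38 N at the wrist, when pressing the tin onto the counter. Force was only read at the end of each move, so brief peaks could have been higher.

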